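# Pry open the reaming bed, butt the saddle blocks in it, shut it and set the air cock

### The arm

A 6-joint arm with a two-finger parallel gripper is mounted at the origin on the work surface. World frame = base frame: x ahead of the robot, y to its left, z up, the work surface at z = 0. Lengths are in mm, angles in degrees, forces in N, time in s.
With the tool pointing down it reaches from about 300 to 850 mm from the base axis. Payload 4.2 kg.
Tool frame: the origin (TCP) lies on the centre line of the jaws, within the pads' length; the fingertips stand 14 mm ahead of it and the grasp point (between the pads) lies 5 mm behind it; z points along the fingers, y is the line along which they close (so a half turn about z gives the same grasp; the last joint's range is limited). The gripper opens to 91 mm and grips with 3 to 60 N. Pads are 32 mm wide; open, the fingers measure 118 mm over their backs; the gripper's body (76 mm by 178 mm) begins 60 mm behind the grasp point.
Start: joints at [62.853, 18.312, 89.639, -0, 72.044, -1.146], TCP at [252.075, 516.817, 227.976] pointing down, gripper open.
Joint ranges: [-177.97, 177.97], [-48.28, 115.42], [12.27, 149.76], [-77.06, 257.06], [2.81, 150.46], [-146.56, 146.56]. Speed limits (degrees/s): [147.25, 147.25, 180, 180, 180, 180].

### API

Orientations are given as [roll, pitch, yaw] about the fixed x, y, z axes, in that order (R = Rz(yaw) Ry(pitch) Rx(roll)).
In Python, from workcell import * gives the robot as it stands. The module is installed in compiled form; this text tells all that it offers.
- The arm moves only by the shell command python3 -m crank 'ROWS' [FORCE]. ROWS is JSON, a list of rows, each an object of numbers: "grip": the finger opening in m, from 0 to 0.0912; "x", "y", "z": the shift along the tool's x, y, z in m; "yaw": the turn about the tool's z in rad. In form: [{"grip": .., "x": .., "y": .., "z": .., "yaw": ..}, ...]. A call has exactly 5 rows; each row is the pose to reach, as a shift and turn from the pose commanded when the call began, along the tool's axes at that moment; what a row does not reach only later rows make up. A row lasts 1/12 s, in which the tool goes at most 41.7 mm and 7.16 degrees, less where a joint would pass 70% of its speed; a pose out of reach is approached as far as the arm can. A call with a gripper value outside its range is refused whole. The fingers move at their own pace and stop on an object; FORCE is the grip in N (left out, the last holds). Time passes only in rows, so rows that repeat a pose let the fingers close, or fill a call up. It gives the time, the measured TCP pose, the force, the opening and the grip force at its end, in the units of the state.
- state(): the state, without advancing time (a new reading comes with each control period).
- grab_frame(name): name is "side" or "top"; returns the picture (384x512x3 uint8, red, green, blue); there is no depth.
- camera_model(name): a dict with "intrinsics" (3x3 intrinsics, pixels), "distortion" ([k1, k2, p1, p2, k3] as OpenCV has them; the pictures are not rectified), "R" (3x3) and "t" (3): a world point X has camera coordinates R X + t. Camera axes: x right, y down, z forward; pixel columns grow to the right and rows downward; lengths in mm; the calibration is good to about 2 mm. A picture is of the moment at which its call begins. camera_model takes no time and is no camera call.
- job_done(): hands the job in; it is judged then, once.
The state is a dict: "time_s": time; "qpos": joint angles; "qvel": joint speeds; "effort": joint torques, N m; "ee_pos": TCP position; "ee_rot": TCP orientation; "force": force on the tool from outside, world axes, zero at the start; "torque": the same for the moment, N m; "gripper_width": finger opening in mm; "gripper_force": force on a finger pad.
Only numpy, scipy, OpenCV 4.12 (cv2) and the standard library are available. Lean on these libraries where they do the work, as an engineer would, in place of code of your own. Each camera call takes 0.05 s, during which the arm holds its last target. There are 200 camera calls.

### The job

Take the pry blade from the cork mat and lever up the reaming bed's handleless clear cover with it, then stand every saddle block on the bench upright in the bed's channel, grooves in line, the first butted against the far end stop and each next one butted flush against its neighbour with no gaps. Then shut the cover fully, after that turn the air cock's lever to half open (45 degrees, at the tick), and leave the pry blade lying flat on its cork mat. A block or the blade may get knocked while you work, so check the row and put it right; leave the bocal, the ebony gauge and the steel sizing plug where they are.

Things in the scene. Friction and masses are not known exactly. Their poses are not given: they have to be found in the camera images.
- bed: fixed open-topped dark steel box 241 mm long (x), 132 wide (y), 70 high, walls 8, floor top 6 mm up; origin at the centre of its underside. Inside, a 58 mm wide channel on the middle line runs the whole inner length (225 mm) between two brass rails 12 mm high. Outside its -y wall a ledge 20 mm deep, 200 long, top 58 mm up, leaves a 12 mm slot under the cover's lip
- cover (a joint): angle of the bed's hinged flat clear plastic cover (241 x 152 x 5 mm with dark edge strips, no handle): 0 shut, grows as its -y edge swings up about the hinge on the bed's +y wall, limit 1.8; its stiff hinge holds it where it is left; lifting it at the lip takes about 2 N
- cover_lip (a point): middle of the lower edge of the cover's free lip; shut, it is 152 mm on the -y side of the hinge, 70 mm up, and overhangs the bed's -y wall by 20 mm; moves with the cover
- cover_hinge (a point): middle of the cover's hinge line, which runs along the bed's x, 66 mm on the +y side of the bed's middle, 70 mm up
- stop_face (a point): foot of the end stop, which is the inner face of the bed's +x end wall (the end far from the robot): middle of that face, at floor level, 112.5 mm along x from the bed's origin
- blade: pry blade: boxwood handle 100 x 24 x 24 mm along its x, then a flat steel blade 90 mm long, 18 mm wide, 4 mm thick to +x (tip 140 mm from the origin, blade's middle plane 12 mm up); origin at the underside of the handle's centre; 0.1 kg; starts lying on the cork mat
- mat: fixed cork mat 240 x 100 x 3 mm, long side along its x; origin at the centre of its underside
- valve: fixed brass air cock on a 100 x 100 mm base, its pipe along x; origin at the centre of its underside. A small raised dark tick on its white dial (39 mm up), 45 degrees anticlockwise from +y, marks half open. The lever turns about the vertical axis through the origin
- lever (a joint): angle of the air cock's flat steel lever (bar 90 x 14 x 24 mm, underside 50 mm and top 74 mm above the bench, 60 mm from axis to long end, 30 mm the other way): 0 shut, long end to the valve's +y, square to the pipe; grows anticlockwise from above; 1.571 fully open, long end to -x along the pipe; 0.785 half open
- lever_end (a point): top of the lever's long end, 60 mm from the axis, 74 mm up; moves with the lever
- bocal: bystander: curved nickel-silver bocal tube, about 190 x 85 mm, lying flat; origin under its middle
- gauge: bystander: black ebony bore gauge 130 mm long along x, lying
- sizing_plug: bystander: stepped steel plug 44 mm wide, 70 mm tall, standing
- saddle_a: boxwood saddle block (there are 2 to 4 alike on the bench, None if absent): 45 mm long (x), 50 mm wide (y), 60 mm tall, with a 22 mm wide, 24 mm deep open groove along its top running along x; 0.1 kg; origin at the centre of its underside, z up; x either way round is the same
- saddle_b: boxwood saddle block (there are 2 to 4 alike on the bench, None if absent): 45 mm long (x), 50 mm wide (y), 60 mm tall, with a 22 mm wide, 24 mm deep open groove along its top running along x; 0.1 kg; origin at the centre of its underside, z up; x either way round is the same
- saddle_c: boxwood saddle block (there are 2 to 4 alike on the bench, None if absent): 45 mm long (x), 50 mm wide (y), 60 mm tall, with a 22 mm wide, 24 mm deep open groove along its top running along x; 0.1 kg; origin at the centre of its underside, z up; x either way round is the same
- saddle_d: boxwood saddle block (there are 2 to 4 alike on the bench, None if absent): 45 mm long (x), 50 mm wide (y), 60 mm tall, with a 22 mm wide, 24 mm deep open groove along its top running along x; 0.1 kg; origin at the centre of its underside, z up; x either way round is the same
- place_1 (a point): where the underside centre of the first block of a gapless row from the end stop lies, on the bed floor
- place_2 (a point): where the underside centre of the second block of a gapless row from the end stop lies, on the bed floor
- place_3 (a point): where the underside centre of the third block of a gapless row from the end stop lies, on the bed floor
- place_4 (a point): where the underside centre of the fourth block of a gapless row from the end stop lies, on the bed floor
Mind the look-alikes: they are no part of the job. What is shaped like the saddle_d but green or purple is not meant.

How it is judged:
By the outcome, as a careful person would: the job done as asked, in the order asked, and still so for the second after the job is handed in, with the robot touching nothing.
Of saddle_a, saddle_b, saddle_c, saddle_d only 2 to 4 are there at a start; the rules pass over those that are not, and their reading is None.
At some moment in a run one of saddle_a, saddle_b, saddle_c, saddle_d, blade may be knocked a few centimetres aside while the robot is not near it.
It also fails if it takes over 210 s, if anything falls off the work surface, if the arm or the gripper's body presses on something with over 40 N, if the wrist force passes 120 N, or if a joint passes its speed limit or range.

## Working session

There is one attempt and no reset: what is moved stays moved. The work goes in short steps, Python scripts to look and compute and a shell command to move; the robot and the scene stay as the last step left them, time stands still between calls to the robot, and variables do not carry over. Pictures are saved under pics/ and viewed, at most 14 in all, crops included, and the job is handed in when it is done.

```bash
mkdir -p pics; cat > h.py <<'E'
from workcell import *
import numpy as np, cv2
def save(n,f,crop=None,s=1.5):
    im=grab_frame(n)
    o=im if crop is None else im[crop[1]:crop[3],crop[0]:crop[2]]
    o=cv2.resize(o,None,fx=s,fy=s,interpolation=cv2.INTER_CUBIC)
    cv2.imwrite('pics/'+f,o[:,:,::-1]); return im
def ray(n,uv):
    c=camera_model(n);K=np.array(c['intrinsics'],float);R=np.array(c['R']);t=np.array(c['t'])
    p=cv2.undistortPoints(np.array(uv,float).reshape(-1,1,2),K,np.array(c['distortion'],float)).reshape(-1,2)
    d=np.c_[p,np.ones(len(p))]@R
    return -R.T@t,d
def onz(n,uv,z):
    o,d=ray(n,uv); return o+d*((z-o[2])/d[:,2])[:,None]
def proj(n,X):
    c=camera_model(n);r=cv2.Rodrigues(np.array(c['R'],float))[0]
    return cv2.projectPoints(np.array(X,float).reshape(-1,1,3),r,np.array(c['t'],float),np.array(c['intrinsics'],float),np.array(c['distortion'],float))[0].reshape(-1,2)
E
python3 - <<'E'
from h import *
a=save('top','t0.png');b=save('side','s0.png')
np.save('t0.npy',a);np.save('s0.npy',b)
for n in('top','side'):
    c=camera_model(n);print(n,-np.array(c['R']).T@np.array(c['t']),np.array(c['R'])[2])
print(state())
E
```

```text
top [ 426.24134154   23.57574412 1162.30363805] [ 0.10237699 -0.02412122 -0.99445318]
side [-151.27093333 -815.82933836  796.5686006 ] [ 0.520152    0.63472966 -0.57145443]
{'time_s': 0.1, 'qpos': array([ 6.28526849e+01,  1.83472097e+01,  8.96987205e+01, -2.39981324e-04,
        7.20435289e+01, -1.14545403e+00]), 'qvel': array([ 0.19388811, -0.05471453, -0.05262101,  0.01702619,  0.01959011,
        0.18121759]), 'effort': array([-1.82959170e-04, -4.13333344e+01, -2.32508183e+01,  7.28813466e-02,
        4.22058371e-02, -5.35925813e-05]), 'ee_pos': array([251.88353267, 516.42387662, 227.21674987]), 'ee_rot': array([-1.79910554e+02, -1.56021068e-03,  1.53998212e+02]), 'force': array([-0.6160116 , -0.53911928, -0.3763489 ]), 'torque': array([ 0.01203372, -0.00174389, -0.00833009]), 'gripper_force': 0.0, 'gripper_width': 91.38988011479205}
```

View pics/t0.png

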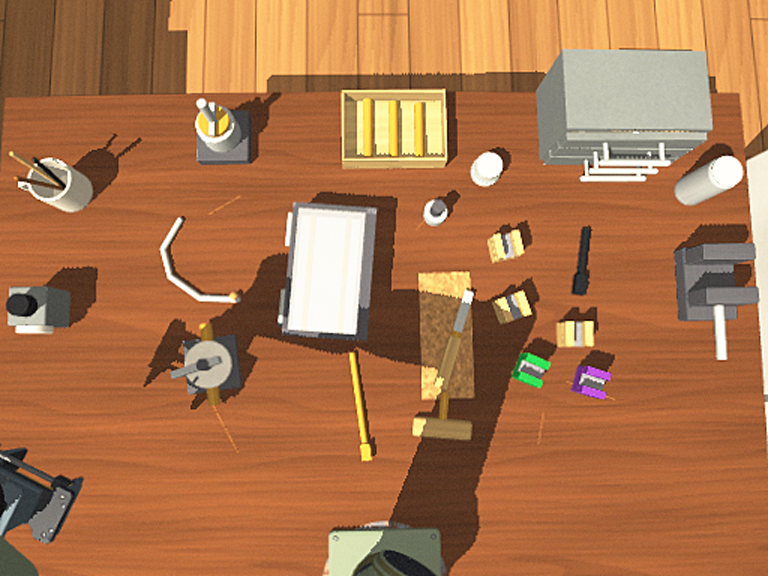

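View pics/s0.png

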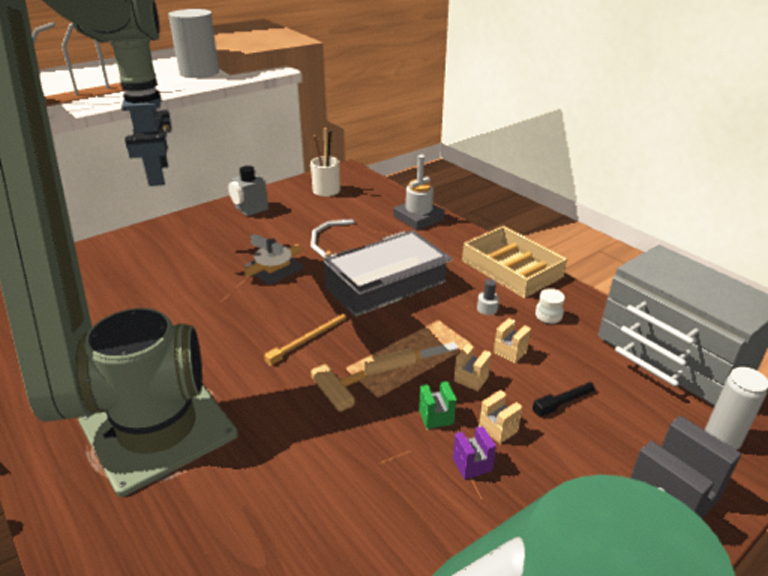

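The top view shows three boxwood saddles at about (506,244), (515,306) and (576,333). The green one at (531,370) and the purple one at (592,381) are look-alikes. The blade lies on the mat at (455,340), and it could be confused with the mallet (442,428) or the yellow rod (360,405). The bed is at (330,270) and the cock at (208,365). I'll check the choice in one crop.

```bash
python3 - <<'E'
from h import *
a=np.load('t0.npy')
o=cv2.resize(a[130:300,265:420],None,fx=3.5,fy=3.5,interpolation=cv2.INTER_CUBIC)
cv2.imwrite('pics/c0.png',o[:,:,::-1])
o=cv2.resize(a[120:285,90:265],None,fx=3.5,fy=3.5,interpolation=cv2.INTER_CUBIC)
cv2.imwrite('pics/c1.png',o[:,:,::-1])
E
```

```text
(no output)
```

View pics/c0.png

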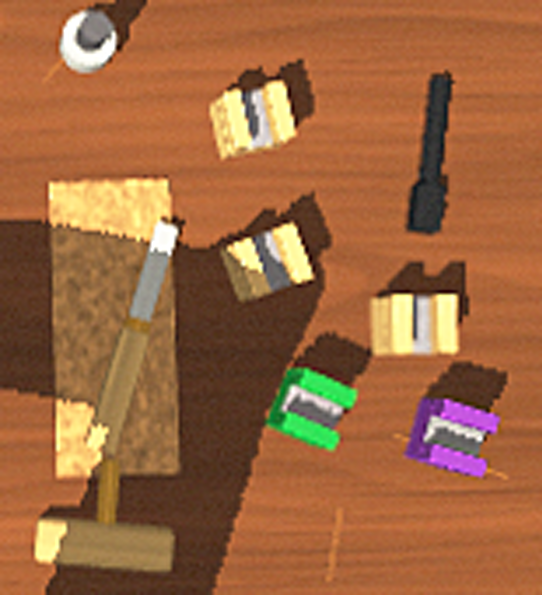

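View pics/c1.png

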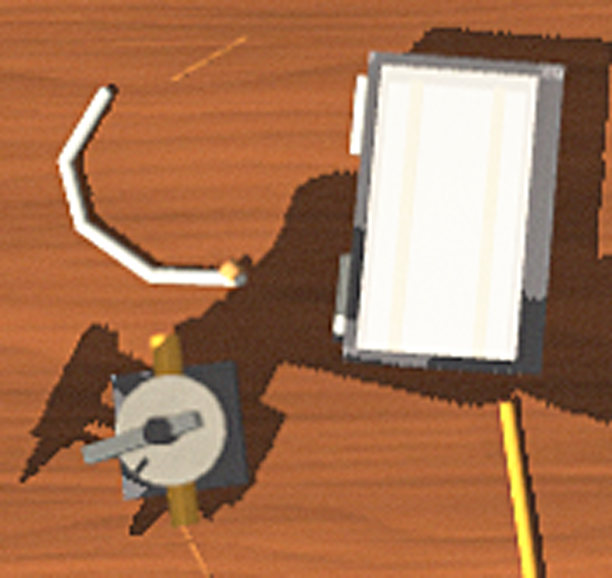

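The crop confirms the blade: handle butt at crop (105,460), neck (137,322), tip (168,228). The three yellow saddles are at (255,118), (268,260) and (415,323). In the second crop the bed cover's corners are (370,55), (563,66), (541,373) and (343,357), and the lever hub is at (157,430) with its long end at (85,455).

```bash
cat >> h.py <<'E'
def mv(X,psi=None):
    """tool-axis shift from the measured pose to world X (mm), psi = world yaw of tool x"""
    s=state();p=s['ee_pos'];y=np.radians(s['ee_rot'][2]);d=np.array(X)-p
    print('t%.1f at'%s['time_s'],p.round(1),'psi %.1f'%np.degrees(y),'-> x %.4f y %.4f z %.4f yaw %.3f'%((d[0]*np.cos(y)+d[1]*np.sin(y))/1e3,(d[0]*np.sin(y)-d[1]*np.cos(y))/1e3,-d[2]/1e3,0 if psi is None else -np.radians((psi-np.degrees(y)+180)%360-180)))
E
python3 - <<'E'
from h import *
a=np.load('t0.npy')
C0=lambda L:np.array(L)/3.5+[265,130]-.36
C1=lambda L:np.array(L)/3.5+[90,120]-.36
p=np.r_[onz('top',C0([(103,458),(137,322)]),27),onz('top',C0([(168,228)]),17)]
print('blade',p.round(1).tolist(),[np.degrees(np.arctan2(*(p[i]-p[0])[1::-1])).round(1) for i in(1,2)])
m=onz('top',C0([(49,182),(169,180),(180,474),(56,478)]),3);print('mat',m.round(1).tolist(),m.mean(0))
c=onz('top',C1([(370,53),(565,65),(541,374),(343,358)]),75);print('cover',c.round(1).tolist(),c.mean(0).round(1))
print([np.linalg.norm(c[i]-c[i-1]).round(1) for i in range(4)],[np.degrees(np.arctan2(*(c[i]-c[j])[1::-1])).round(1) for i,j in((0,3),(1,2))])
v=onz('top',C1([(157,430),(85,455),(200,417)]),74);print('lever hub,end,short',v.round(1).tolist())
print('tick',onz('top',C1([(140,467)]),39).round(1),'pipe',onz('top',C1([(160,340),(185,525)]),20).round(1).tolist())
T=[]
for u,w in((338,163),(342,204),(383,221)):
    T.append(cv2.resize(a[w-14:w+14,u-13:u+13],None,fx=10,fy=10,interpolation=cv2.INTER_CUBIC))
cv2.imwrite('pics/c2.png',np.hstack(T)[:,:,::-1])
E
```

```text
blade [[356.3, -107.9, 27.0], [463.6, -137.8, 27.0], [539.9, -166.7, 17.0]] [np.float64(-15.6), np.float64(-17.8)]
mat [[580.8, -71.7, 3.0], [581.2, -171.1, 3.0], [340.8, -173.0, 3.0], [339.5, -72.2, 3.0]] [ 460.57184737 -121.98064883    3.        ]
cover [[703.2, 159.1, 75.0], [691.9, 7.1, 75.0], [451.6, 28.9, 75.0], [465.9, 179.7, 75.0]] [578.1  93.7  75. ]
[np.float64(238.1), np.float64(152.4), np.float64(241.3), np.float64(151.4)] [np.float64(-5.0), np.float64(-5.2)]
lever hub,end,short [[413.2, 321.2, 74.0], [395.0, 375.8, 74.0], [422.6, 288.5, 74.0]]
tick [[384.2 343.7  39. ]] pipe [[484.3, 334.4, 20.0], [337.4, 312.9, 20.0]]
```

View pics/c2.png

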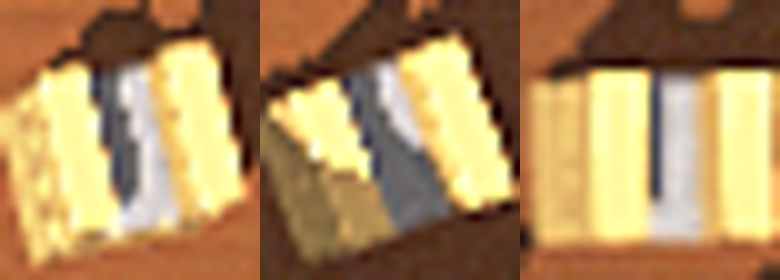

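The saddle tiles show clear ridge-top corners. The grooves run roughly along world x, with saddles A and B turned by about 10–20°.

```bash
python3 - <<'E'
from h import *
for n,(u,w),L in(('A',(338,163),[(45,72),(208,40),(243,192),(82,238)]),('B',(342,204),[(12,105),(200,33),(257,195),(69,267)]),('C',(383,221),[(68,68),(252,68),(252,245),(68,245)])):
    p=onz('top',np.array(L)/10+[u-13,w-14]-.45,60)
    print(n,p.mean(0).round(1),[np.linalg.norm(p[i]-p[i-1]).round(1) for i in range(4)],[np.degrees(np.arctan2(*(p[i]-p[j])[1::-1])).round(1) for i,j in((0,3),(1,2),(0,1),(3,2))])
mv([404,-123,150],72.5)
E
```

```text
A [ 625.8 -235.9   60. ] [np.float64(47.5), np.float64(46.8), np.float64(43.7), np.float64(47.1)] [np.float64(10.5), np.float64(10.6), np.float64(100.6), np.float64(105.2)]
B [ 507.7 -239.8   60. ] [np.float64(46.8), np.float64(56.2), np.float64(47.0), np.float64(56.0)] [np.float64(17.6), np.float64(17.4), np.float64(109.9), np.float64(109.7)]
C [ 457.3 -358.8   60. ] [np.float64(48.5), np.float64(51.5), np.float64(48.6), np.float64(51.3)] [np.float64(-2.6), np.float64(-2.8), np.float64(89.1), np.float64(88.9)]
t0.1 at [251.9 516.4 227.2] psi 154.0 -> x -0.4170 y -0.5080 z 0.0772 yaw 1.422
```

```bash
R='[{"grip":0.08,"x":-0.02,"y":-0.025,"z":0,"yaw":0},{"grip":0.08,"x":-0.04,"y":-0.05,"z":0,"yaw":0},{"grip":0.08,"x":-0.06,"y":-0.075,"z":0,"yaw":0},{"grip":0.08,"x":-0.08,"y":-0.1,"z":0,"yaw":0},{"grip":0.08,"x":-0.104,"y":-0.127,"z":0,"yaw":0}]'; echo skip
python3 -m crank '[{"grip":0.08,"x":-0.02,"y":-0.025,"z":0,"yaw":0},{"grip":0.08,"x":-0.04,"y":-0.05,"z":0,"yaw":0},{"grip":0.08,"x":-0.06,"y":-0.075,"z":0,"yaw":0},{"grip":0.08,"x":-0.08,"y":-0.1,"z":0,"yaw":0},{"grip":0.08,"x":-0.104,"y":-0.127,"z":0,"yaw":0}]'
python3 -m crank '[{"grip":0.08,"x":-0.02,"y":-0.025,"z":0,"yaw":0},{"grip":0.08,"x":-0.04,"y":-0.05,"z":0,"yaw":0},{"grip":0.08,"x":-0.06,"y":-0.075,"z":0,"yaw":0},{"grip":0.08,"x":-0.08,"y":-0.1,"z":0,"yaw":0},{"grip":0.08,"x":-0.104,"y":-0.127,"z":0,"yaw":0}]'
python3 -m crank '[{"grip":0.08,"x":-0.02,"y":-0.025,"z":0,"yaw":0},{"grip":0.08,"x":-0.04,"y":-0.05,"z":0,"yaw":0},{"grip":0.08,"x":-0.06,"y":-0.075,"z":0,"yaw":0},{"grip":0.08,"x":-0.08,"y":-0.1,"z":0,"yaw":0},{"grip":0.08,"x":-0.104,"y":-0.127,"z":0,"yaw":0}]'
python3 -m crank '[{"grip":0.08,"x":-0.02,"y":-0.025,"z":0,"yaw":0},{"grip":0.08,"x":-0.04,"y":-0.05,"z":0,"yaw":0},{"grip":0.08,"x":-0.06,"y":-0.075,"z":0,"yaw":0},{"grip":0.08,"x":-0.08,"y":-0.1,"z":0,"yaw":0},{"grip":0.08,"x":-0.104,"y":-0.127,"z":0,"yaw":0}]'
python3 -m crank '[{"grip":0.06,"x":0,"y":0,"z":0,"yaw":0.12},{"grip":0.06,"x":0,"y":0,"z":0,"yaw":0.24},{"grip":0.06,"x":0,"y":0,"z":0,"yaw":0.36},{"grip":0.06,"x":0,"y":0,"z":0,"yaw":0.48},{"grip":0.06,"x":0,"y":0,"z":0,"yaw":0.6}]'
python3 -m crank '[{"grip":0.06,"x":0,"y":0,"z":0,"yaw":0.12},{"grip":0.06,"x":0,"y":0,"z":0,"yaw":0.24},{"grip":0.06,"x":0,"y":0,"z":0,"yaw":0.36},{"grip":0.06,"x":0,"y":0,"z":0,"yaw":0.48},{"grip":0.06,"x":0,"y":0,"z":0,"yaw":0.6}]'
python3 -m crank '[{"grip":0.06,"x":0,"y":0,"z":0,"yaw":0.12},{"grip":0.06,"x":0,"y":0,"z":0,"yaw":0.24},{"grip":0.06,"x":0,"y":0,"z":0,"yaw":0.36},{"grip":0.06,"x":0,"y":0,"z":0,"yaw":0.48},{"grip":0.06,"x":0,"y":0,"z":0,"yaw":0.6}]'
python3 -m crank '[{"grip":0.06,"x":0,"y":0,"z":0,"yaw":0.12},{"grip":0.06,"x":0,"y":0,"z":0,"yaw":0.24},{"grip":0.06,"x":0,"y":0,"z":0,"yaw":0.36},{"grip":0.06,"x":0,"y":0,"z":0,"yaw":0.48},{"grip":0.06,"x":0,"y":0,"z":0,"yaw":0.6}]'
python3 -m crank '[{"grip":0.06,"x":0,"y":0,"z":0,"yaw":0.12},{"grip":0.06,"x":0,"y":0,"z":0,"yaw":0.24},{"grip":0.06,"x":0,"y":0,"z":0,"yaw":0.36},{"grip":0.06,"x":0,"y":0,"z":0,"yaw":0.48},{"grip":0.06,"x":0,"y":0,"z":0,"yaw":0.593}]'
python3 -c "
from h import *
mv([404,-123,19],-17.5)"
```

```text
skip
time_s: 0.52
ee_pos: [289.5, 355.8, 227.5]
ee_rot: [-180.0, -0.0, 154.1]
force: [0.8, 0.2, 0.7]
gripper_width: 80.0
gripper_force: 0.0
time_s: 0.93
ee_pos: [327.2, 196.0, 227.8]
ee_rot: [-180.0, -0.0, 154.1]
force: [2.1, -0.5, -0.3]
gripper_width: 80.1
gripper_force: 0.0
time_s: 1.35
ee_pos: [364.9, 36.3, 227.8]
ee_rot: [180.0, -0.0, 154.0]
force: [0.9, 1.0, -0.4]
gripper_width: 79.8
gripper_force: 0.0
time_s: 1.77
ee_pos: [402.6, -123.4, 227.7]
ee_rot: [180.0, -0.0, 154.0]
force: [0.6, -0.2, -0.3]
gripper_width: 79.8
gripper_force: 0.0
time_s: 2.18
ee_pos: [403.0, -122.2, 227.5]
ee_rot: [-180.0, -0.0, 119.3]
force: [-1.1, -0.2, -0.5]
gripper_width: 59.8
gripper_force: 0.0
time_s: 2.6
ee_pos: [402.9, -122.0, 227.6]
ee_rot: [-180.0, -0.0, 84.9]
force: [-0.3, -0.1, -0.2]
gripper_width: 60.1
gripper_force: 0.0
time_s: 3.02
ee_pos: [403.0, -122.0, 227.6]
ee_rot: [-180.0, 0.0, 50.5]
force: [0.6, -0.2, -0.7]
gripper_width: 59.9
gripper_force: 0.0
time_s: 3.43
ee_pos: [403.0, -122.0, 227.6]
ee_rot: [-180.0, 0.0, 16.2]
force: [-0.1, -0.7, 0.4]
gripper_width: 60.4
gripper_force: 0.0
time_s: 3.85
ee_pos: [403.0, -122.0, 227.6]
ee_rot: [-180.0, 0.0, -17.8]
force: [0.3, -0.7, 0.6]
gripper_width: 60.2
gripper_force: 0.0
t3.9 at [ 403.  -122.   227.6] psi -17.8 -> x 0.0013 y 0.0006 z 0.2086 yaw -0.006
```

```bash
python3 -m crank '[{"grip":0.06,"x":0,"y":0,"z":0.03,"yaw":0},{"grip":0.06,"x":0,"y":0,"z":0.06,"yaw":0},{"grip":0.06,"x":0,"y":0,"z":0.1,"yaw":0},{"grip":0.06,"x":0,"y":0,"z":0.13,"yaw":0},{"grip":0.06,"x":0,"y":0,"z":0.15,"yaw":0}]'
python3 -m crank '[{"grip":0.06,"x":0,"y":0,"z":0.02,"yaw":0},{"grip":0.06,"x":0,"y":0,"z":0.035,"yaw":0},{"grip":0.06,"x":0,"y":0,"z":0.045,"yaw":0},{"grip":0.06,"x":0,"y":0,"z":0.053,"yaw":0},{"grip":0.06,"x":0,"y":0,"z":0.059,"yaw":0}]'
python3 -m crank '[{"grip":0.04,"x":0,"y":0,"z":0,"yaw":0},{"grip":0.02,"x":0,"y":0,"z":0,"yaw":0},{"grip":0.015,"x":0,"y":0,"z":0,"yaw":0},{"grip":0.015,"x":0,"y":0,"z":0,"yaw":0},{"grip":0.015,"x":0,"y":0,"z":0,"yaw":0}]' 50
python3 -m crank '[{"grip":0.015,"x":0,"y":0,"z":0,"yaw":0},{"grip":0.015,"x":0,"y":0,"z":-0.02,"yaw":0},{"grip":0.015,"x":0,"y":0,"z":-0.05,"yaw":0},{"grip":0.015,"x":0,"y":0,"z":-0.07,"yaw":0},{"grip":0.015,"x":0,"y":0,"z":-0.08,"yaw":0}]'
python3 - <<'E'
from h import *
a=save('top','t1.png',(200,120,410,310),3.5)
mv([0,0,0])
E
```

```text
time_s: 4.27
ee_pos: [401.2, -121.4, 75.1]
ee_rot: [-180.0, 0.3, -17.5]
force: [-0.1, -0.1, -0.3]
gripper_width: 60.1
gripper_force: 0.0
time_s: 4.68
ee_pos: [403.0, -122.0, 18.1]
ee_rot: [-180.0, 0.1, -17.5]
force: [0.1, 0.6, 0.2]
gripper_width: 60.1
gripper_force: 0.0
time_s: 5.1
ee_pos: [403.7, -122.3, 19.5]
ee_rot: [-180.0, -0.1, -17.5]
force: [-0.6, 0.6, 0.1]
gripper_width: 29.6
gripper_force: 0.0
time_s: 5.52
ee_pos: [404.5, -122.5, 101.4]
ee_rot: [-180.0, -0.3, -17.5]
force: [-0.3, -1.2, -0.8]
gripper_width: 24.1
gripper_force: 50.0
t5.6 at [ 405.2 -122.7  102.2] psi -17.5 -> x -0.4233 y 0.0047 z 0.1022 yaw 0.000
```

View pics/t1.png

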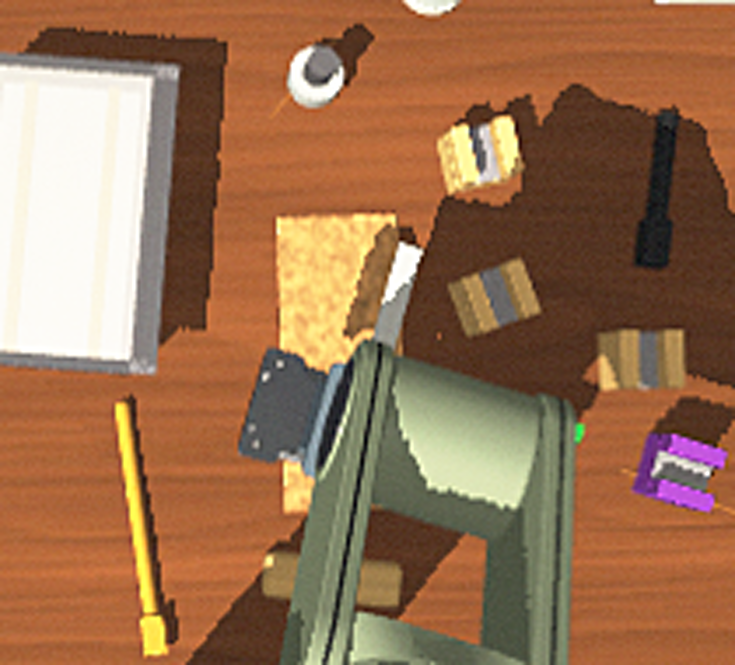

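The top view shows the blade held, tip at crop (407,250), and the saddles in place. Next I turn the blade toward the lip.

```bash
python3 -m crank '[{"grip":0.015,"x":0,"y":0,"z":-0.02,"yaw":-0.12},{"grip":0.015,"x":0,"y":0,"z":-0.04,"yaw":-0.24},{"grip":0.015,"x":0,"y":0,"z":-0.05,"yaw":-0.36},{"grip":0.015,"x":0,"y":0,"z":-0.05,"yaw":-0.48},{"grip":0.015,"x":0,"y":0,"z":-0.05,"yaw":-0.6}]'
python3 -m crank '[{"grip":0.015,"x":0,"y":0,"z":0,"yaw":-0.12},{"grip":0.015,"x":0,"y":0,"z":0,"yaw":-0.24},{"grip":0.015,"x":0,"y":0,"z":0,"yaw":-0.36},{"grip":0.015,"x":0,"y":0,"z":0,"yaw":-0.48},{"grip":0.015,"x":0,"y":0,"z":0,"yaw":-0.6}]'
python3 -m crank '[{"grip":0.015,"x":0,"y":0,"z":0,"yaw":-0.12},{"grip":0.015,"x":0,"y":0,"z":0,"yaw":-0.24},{"grip":0.015,"x":0,"y":0,"z":0,"yaw":-0.36},{"grip":0.015,"x":0,"y":0,"z":0,"yaw":-0.48},{"grip":0.015,"x":0,"y":0,"z":0,"yaw":-0.588}]'
python3 -c "
from h import *
mv([556.7,-145,120],84.9)"
```

```text
time_s: 5.98
ee_pos: [403.3, -122.1, 149.1]
ee_rot: [180.0, -0.0, 17.2]
force: [0.5, -0.6, -0.6]
gripper_width: 23.8
gripper_force: 50.0
time_s: 6.4
ee_pos: [402.7, -121.9, 148.2]
ee_rot: [-179.9, 0.0, 51.6]
force: [-0.4, 0.6, -1.0]
gripper_width: 24.0
gripper_force: 50.0
time_s: 6.82
ee_pos: [402.7, -122.0, 148.2]
ee_rot: [-179.9, -0.0, 85.3]
force: [-0.5, 0.2, -1.3]
gripper_width: 23.5
gripper_force: 50.0
t6.8 at [ 402.7 -122.   148.2] psi 85.3 -> x -0.0103 y 0.1554 z 0.0282 yaw 0.007
```

```bash
python3 -m crank '[{"grip":0.015,"x":-0.002,"y":0.03,"z":0,"yaw":0},{"grip":0.015,"x":-0.004,"y":0.065,"z":0,"yaw":0},{"grip":0.015,"x":-0.006,"y":0.1,"z":0,"yaw":0},{"grip":0.015,"x":-0.008,"y":0.135,"z":0.01,"yaw":0},{"grip":0.015,"x":-0.01,"y":0.155,"z":0.028,"yaw":0}]'
python3 - <<'E'
from h import *
a=grab_frame('top');b=grab_frame('side')
o=cv2.resize(b[130:260,190:340],None,fx=4,fy=4,interpolation=cv2.INTER_CUBIC)
p=cv2.resize(a[110:280,180:280],None,fx=520/170,fy=520/170,interpolation=cv2.INTER_CUBIC)
p=p[:520,:190]
p=cv2.resize(a[150:250,210:257],None,fx=4,fy=4,interpolation=cv2.INTER_CUBIC)
M=np.zeros((520,600+p.shape[1],3),np.uint8);M[:,:600]=o;M[:p.shape[0],600:]=p
cv2.imwrite('pics/m2.png',M[:,:,::-1]);print(M.shape)
mv([0,0,0])
E
```

```text
time_s: 7.23
ee_pos: [561.8, -146.5, 121.6]
ee_rot: [179.6, 0.1, 85.0]
force: [1.3, -0.0, -0.6]
gripper_width: 23.5
gripper_force: 50.0
(520, 788, 3)
t7.3 at [ 558.  -145.7  117.1] psi 85.0 -> x 0.0964 y -0.5686 z 0.1171 yaw 0.000
```

View pics/m2.png

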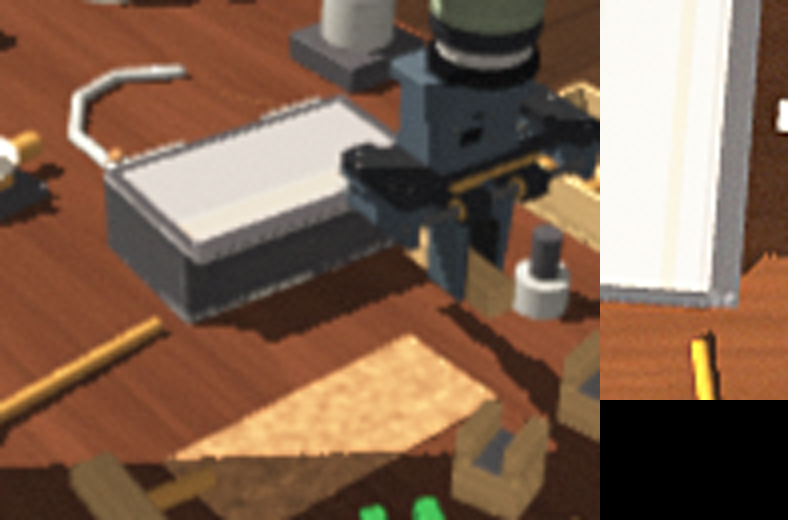

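The composite shows the blade level and clear of the bed. Its tip is at top pixel about (254.7,178.5), just off the lip edge.

```bash
python3 - <<'E'
from h import *
for z in(80,100,115,125):print(z,onz('top',[(254.6,178.4)],z).round(1))
a=grab_frame('top');print(a[172:186,250:262].astype(int).sum(2))
mv([558,-145.2,67.5],84.9)
E
```

```text
80 [[580.1  -0.7  80. ]]
100 [[ 5.773e+02 -3.000e-01  1.000e+02]]
115 [[5.751e+02 1.000e-01 1.150e+02]]
125 [[5.737e+02 3.000e-01 1.250e+02]]
[[153 172 180 169 154 166 157 157 174 157 180 135]
 [156 175 161 171 168 162 174 165 167 175 176 115]
 [168 169 152 168 158 146 167 149 160 141 150 132]
 [152 176 150 149 136 145 110 139 124 133 122 107]
 [168 152 155 125 219 342 323 195 189 185 200  65]
 [175 158 142  85 405 722 718 640 636 648 645 598]
 [151 161 159 108 511 765 765 765 765 765 765 764]
 [157 143 144  70 603 765 757 748 752 748 749 752]
 [169 153 154  74 723 765 752 747 746 745 744 745]
 [158 174 141  81 728 765 755 752 748 748 749 747]
 [141 169 146  79 758 765 763 759 760 756 756 753]
 [156 155 140  75 732 752 757 754 753 756 765 763]
 [175 163 144 127 348 319 498 494 490 545 650 669]
 [148 157 186 152 131 126 115 101 104  97  66 284]]
t7.4 at [ 556.3 -145.4  118.2] psi 85.0 -> x 0.0004 y 0.0017 z 0.0507 yaw 0.001
```

```bash
python3 -m crank '[{"grip":0.015,"x":0,"y":0.001,"z":0.012,"yaw":0},{"grip":0.015,"x":0,"y":0.001,"z":0.026,"yaw":0},{"grip":0.015,"x":0,"y":0.001,"z":0.04,"yaw":0},{"grip":0.015,"x":0,"y":0.001,"z":0.048,"yaw":0},{"grip":0.015,"x":0,"y":0.001,"z":0.05,"yaw":0}]'
python3 -m crank '[{"grip":0.015,"x":0.006,"y":0,"z":0,"yaw":0},{"grip":0.015,"x":0.012,"y":0,"z":0,"yaw":0},{"grip":0.015,"x":0.018,"y":0,"z":0,"yaw":0},{"grip":0.015,"x":0.023,"y":0,"z":0,"yaw":0},{"grip":0.015,"x":0.028,"y":0,"z":0,"yaw":0}]'
python3 - <<'E'
from h import *
save('side','s3.png',(230,150,340,230),7)
mv([0,0,0])
E
```

```text
time_s: 7.8
ee_pos: [555.8, -145.4, 69.8]
ee_rot: [-179.8, -0.0, 85.0]
force: [-0.2, 0.5, -1.8]
gripper_width: 23.6
gripper_force: 50.0
time_s: 8.22
ee_pos: [560.6, -117.1, 71.6]
ee_rot: [179.9, 0.0, 85.0]
force: [0.6, 0.7, -1.7]
gripper_width: 23.3
gripper_force: 50.0
t8.3 at [ 560.6 -116.4   71.4] psi 85.0 -> x 0.0671 y -0.5686 z 0.0714 yaw 0.000
```

View pics/s3.png

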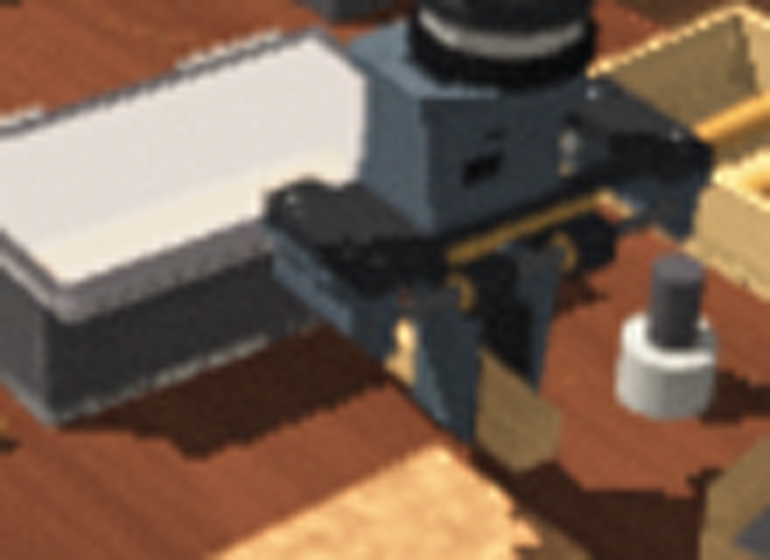

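No side force, so the blade tip is in the slot about 13 mm under the lip. Now I lift.

```bash
python3 -m crank '[{"grip":0.015,"x":0.002,"y":0,"z":-0.006,"yaw":0},{"grip":0.015,"x":0.002,"y":0,"z":-0.014,"yaw":0},{"grip":0.015,"x":0.002,"y":0,"z":-0.022,"yaw":0},{"grip":0.015,"x":0.002,"y":0,"z":-0.03,"yaw":0},{"grip":0.015,"x":0.002,"y":0,"z":-0.038,"yaw":0}]' 60
python3 - <<'E'
from h import *
save('side','s4.png',(190,90,370,230),4)
print(state()['ee_pos'],state()['force'],state()['torque'])
E
```

```text
time_s: 8.68
ee_pos: [560.6, -116.1, 110.0]
ee_rot: [180.0, 0.0, 84.9]
force: [-0.8, 1.6, -3.4]
gripper_width: 23.8
gripper_force: 60.0
[ 561.44872001 -116.38877031  111.63113454] [ 0.21494128  0.09231023 -1.26724362] [-0.32568464  0.16522357  0.11700023]
```

View pics/s4.png

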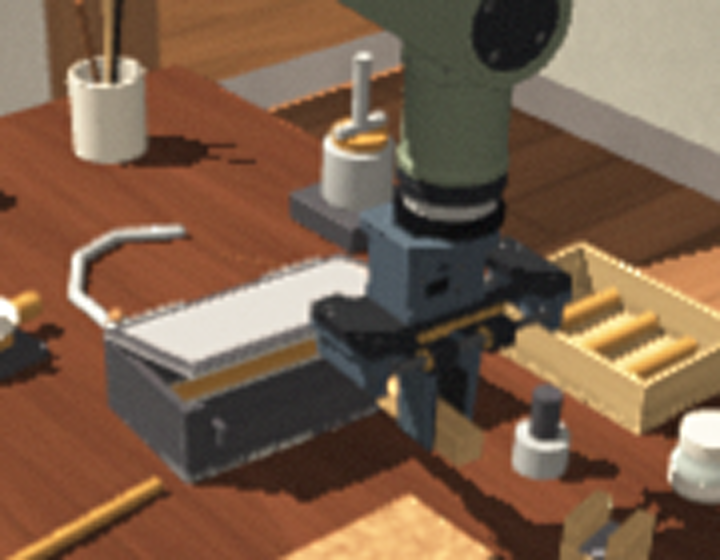

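The cover is rising with the blade. I keep lifting, then push inward.

```bash
python3 -m crank '[{"grip":0.015,"x":0.0,"y":0,"z":-0.008,"yaw":0},{"grip":0.015,"x":0.0,"y":0,"z":-0.018,"yaw":0},{"grip":0.015,"x":0.002,"y":0,"z":-0.028,"yaw":0},{"grip":0.015,"x":0.004,"y":0,"z":-0.038,"yaw":0},{"grip":0.015,"x":0.006,"y":0,"z":-0.048,"yaw":0}]'
python3 -m crank '[{"grip":0.015,"x":0.008,"y":0,"z":-0.006,"yaw":0},{"grip":0.015,"x":0.016,"y":0,"z":-0.012,"yaw":0},{"grip":0.015,"x":0.024,"y":0,"z":-0.018,"yaw":0},{"grip":0.015,"x":0.032,"y":0,"z":-0.024,"yaw":0},{"grip":0.015,"x":0.04,"y":0,"z":-0.028,"yaw":0}]'
python3 -m crank '[{"grip":0.015,"x":0.01,"y":0,"z":0,"yaw":0},{"grip":0.015,"x":0.02,"y":0,"z":0,"yaw":0},{"grip":0.015,"x":0.03,"y":0,"z":0,"yaw":0},{"grip":0.015,"x":0.04,"y":0,"z":0,"yaw":0},{"grip":0.015,"x":0.05,"y":0,"z":0,"yaw":0}]'
python3 -m crank '[{"grip":0.015,"x":0.008,"y":0,"z":0,"yaw":0},{"grip":0.015,"x":0.016,"y":0,"z":0,"yaw":0},{"grip":0.015,"x":0.024,"y":0,"z":0,"yaw":0},{"grip":0.015,"x":0.032,"y":0,"z":0,"yaw":0},{"grip":0.015,"x":0.04,"y":0,"z":0,"yaw":0}]'
python3 - <<'E'
from h import *
save('side','s5.png',(190,60,390,210),4)
print(state()['ee_pos'],state()['force'],state()['torque'])
E
```

```text
time_s: 9.15
ee_pos: [561.3, -109.8, 158.5]
ee_rot: [179.9, -0.0, 84.9]
force: [0.1, -0.5, 0.1]
gripper_width: 23.5
gripper_force: 60.0
time_s: 9.57
ee_pos: [564.7, -69.0, 185.7]
ee_rot: [180.0, -0.0, 85.0]
force: [0.4, 0.1, -1.0]
gripper_width: 23.4
gripper_force: 60.0
time_s: 9.98
ee_pos: [568.7, -19.1, 184.5]
ee_rot: [-180.0, -0.0, 85.0]
force: [-0.4, -0.6, -0.7]
gripper_width: 23.6
gripper_force: 60.0
time_s: 10.4
ee_pos: [572.4, 20.3, 185.0]
ee_rot: [180.0, -0.0, 85.0]
force: [-0.2, -0.1, -1.4]
gripper_width: 23.9
gripper_force: 60.0
[572.6178359   21.62267595 184.96643118] [-1.00264586  1.83480806 -1.53751462] [-1.43663256e-02  4.31362750e-02  5.17520690e-05]
```

View pics/s5.png

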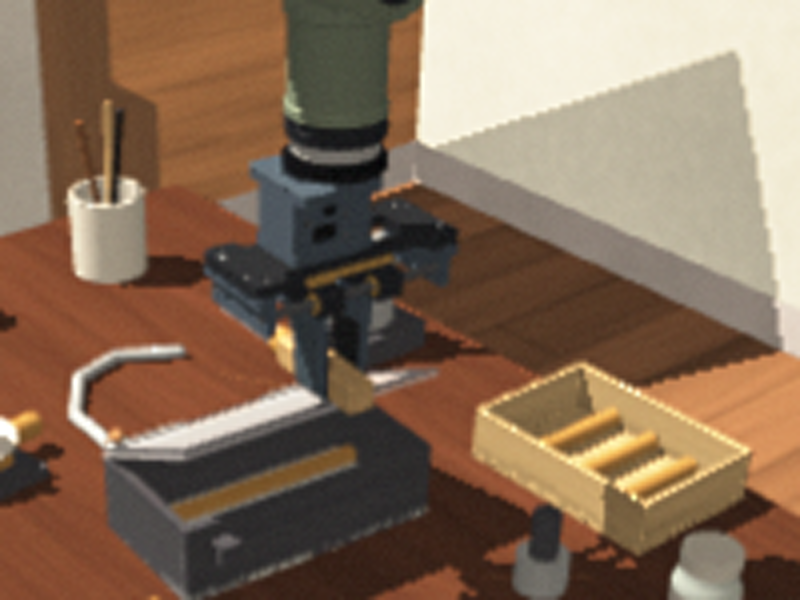

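The blade slipped over the lip, leaving the cover at roughly 37°. I back off, drop below the lip and push the underside inward.

```bash
python3 -m crank '[{"grip":0.015,"x":-0.02,"y":0,"z":-0.005,"yaw":0},{"grip":0.015,"x":-0.05,"y":0,"z":-0.005,"yaw":0},{"grip":0.015,"x":-0.09,"y":0,"z":-0.005,"yaw":0},{"grip":0.015,"x":-0.125,"y":0,"z":-0.005,"yaw":0},{"grip":0.015,"x":-0.152,"y":0,"z":-0.005,"yaw":0}]'
python3 -m crank '[{"grip":0.015,"x":0,"y":0,"z":0.01,"yaw":0},{"grip":0.015,"x":0,"y":0,"z":0.025,"yaw":0},{"grip":0.015,"x":0,"y":0,"z":0.04,"yaw":0},{"grip":0.015,"x":0,"y":0,"z":0.05,"yaw":0},{"grip":0.015,"x":0,"y":0,"z":0.054,"yaw":0}]'
python3 -m crank '[{"grip":0.015,"x":0.012,"y":0,"z":0,"yaw":0},{"grip":0.015,"x":0.026,"y":0,"z":0,"yaw":0},{"grip":0.015,"x":0.04,"y":0,"z":0,"yaw":0},{"grip":0.015,"x":0.052,"y":0,"z":0,"yaw":0},{"grip":0.015,"x":0.06,"y":0,"z":0,"yaw":0}]'
python3 -m crank '[{"grip":0.015,"x":0.008,"y":0,"z":-0.002,"yaw":0},{"grip":0.015,"x":0.016,"y":0,"z":-0.004,"yaw":0},{"grip":0.015,"x":0.024,"y":0,"z":-0.006,"yaw":0},{"grip":0.015,"x":0.032,"y":0,"z":-0.008,"yaw":0},{"grip":0.015,"x":0.04,"y":0,"z":-0.01,"yaw":0}]'
python3 -c "
from h import *
s=state();d=s['ee_pos'][:2]-[579,104];print(s['ee_pos'],'tip bed y',d@[.089,.996]+147)
save('side','s6.png',(190,60,390,210),4)"
```

```text
time_s: 10.87
ee_pos: [558.7, -134.2, 190.1]
ee_rot: [180.0, 0.1, 84.9]
force: [-0.2, -0.3, -1.0]
gripper_width: 23.6
gripper_force: 60.0
time_s: 11.28
ee_pos: [558.0, -131.3, 134.0]
ee_rot: [-179.8, -0.0, 85.0]
force: [-0.1, -0.0, -0.4]
gripper_width: 23.5
gripper_force: 60.0
time_s: 11.7
ee_pos: [564.6, -70.1, 136.5]
ee_rot: [179.9, 0.0, 85.1]
force: [-0.1, -2.5, -2.4]
gripper_width: 23.9
gripper_force: 60.0
time_s: 12.12
ee_pos: [568.0, -31.7, 146.4]
ee_rot: [180.0, 0.0, 84.9]
force: [-0.4, -2.1, -1.0]
gripper_width: 23.7
gripper_force: 60.0
[567.98278745 -31.71535023 146.35612899] tip bed y 10.846979250117982
```

View pics/s6.png

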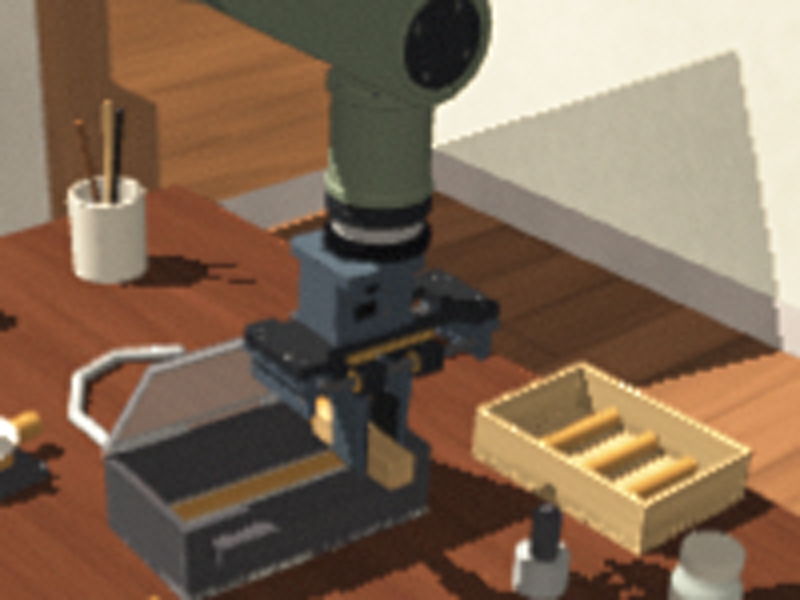

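The underside push is opening the cover. I continue to about 97°, then retract.

```bash
python3 -m crank '[{"grip":0.015,"x":0.008,"y":0,"z":0,"yaw":0},{"grip":0.015,"x":0.016,"y":0,"z":0,"yaw":0},{"grip":0.015,"x":0.024,"y":0,"z":0,"yaw":0},{"grip":0.015,"x":0.032,"y":0,"z":0,"yaw":0},{"grip":0.015,"x":0.04,"y":0,"z":0,"yaw":0}]'
python3 -m crank '[{"grip":0.015,"x":0.008,"y":0,"z":0,"yaw":0},{"grip":0.015,"x":0.014,"y":0,"z":0,"yaw":0},{"grip":0.015,"x":0.02,"y":0,"z":0,"yaw":0},{"grip":0.015,"x":0.025,"y":0,"z":0,"yaw":0},{"grip":0.015,"x":0.03,"y":0,"z":0,"yaw":0}]'
python3 -m crank '[{"grip":0.015,"x":-0.01,"y":0,"z":0,"yaw":0},{"grip":0.015,"x":-0.03,"y":0,"z":0,"yaw":0},{"grip":0.015,"x":-0.06,"y":0,"z":0,"yaw":0},{"grip":0.015,"x":-0.095,"y":0,"z":0,"yaw":0},{"grip":0.015,"x":-0.13,"y":0,"z":0,"yaw":0}]'
python3 -m crank '[{"grip":0.015,"x":-0.03,"y":-0.03,"z":0,"yaw":0},{"grip":0.015,"x":-0.06,"y":-0.06,"z":0,"yaw":0},{"grip":0.015,"x":-0.075,"y":-0.1,"z":0,"yaw":0},{"grip":0.015,"x":-0.08,"y":-0.12,"z":0,"yaw":0},{"grip":0.015,"x":-0.08,"y":-0.125,"z":0,"yaw":0}]'
python3 -c "
from h import *
mv([404,-123,146],-17.5)
save('side','s7.png',(190,60,390,210),4);b=save('top','t7.png',(90,100,430,310),2.2)
np.save('t7.npy',b)"
```

```text
time_s: 12.58
ee_pos: [571.4, 8.5, 146.0]
ee_rot: [180.0, -0.0, 84.9]
force: [-0.6, -2.8, 0.1]
gripper_width: 23.7
gripper_force: 60.0
time_s: 13.0
ee_pos: [573.8, 38.0, 145.7]
ee_rot: [-180.0, 0.0, 85.0]
force: [-0.3, -2.0, -1.8]
gripper_width: 23.8
gripper_force: 60.0
time_s: 13.42
ee_pos: [562.2, -93.2, 146.0]
ee_rot: [180.0, -0.0, 85.0]
force: [0.3, 0.7, -1.2]
gripper_width: 23.7
gripper_force: 60.0
time_s: 13.83
ee_pos: [426.2, -161.4, 145.6]
ee_rot: [-179.8, -0.1, 84.8]
force: [-0.7, 1.5, -0.5]
gripper_width: 23.5
gripper_force: 60.0
t13.8 at [ 426.2 -161.4  145.6] psi 84.8 -> x 0.0362 y -0.0256 z -0.0004 yaw 1.785
```

View pics/t7.png

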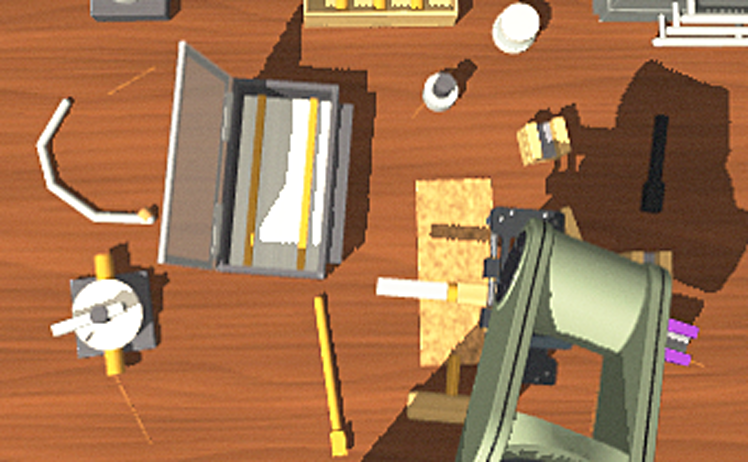

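The top view shows the cover standing open, the bed empty and the blade held clear. I lay the blade back on the mat along its length, clear of the mallet stem.

```bash
python3 -m crank '[{"grip":0.015,"x":0.01,"y":-0.002,"z":0,"yaw":0.1},{"grip":0.015,"x":0.02,"y":-0.004,"z":0,"yaw":0.2},{"grip":0.015,"x":0.03,"y":-0.006,"z":0,"yaw":0.3},{"grip":0.015,"x":0.036,"y":-0.008,"z":0,"yaw":0.4},{"grip":0.015,"x":0.036,"y":-0.008,"z":0,"yaw":0.5}]'
python3 -m crank '[{"grip":0.015,"x":0,"y":0,"z":0,"yaw":0.1},{"grip":0.015,"x":0,"y":0,"z":0,"yaw":0.2},{"grip":0.015,"x":0,"y":0,"z":0,"yaw":0.3},{"grip":0.015,"x":0,"y":0,"z":0,"yaw":0.4},{"grip":0.015,"x":0,"y":0,"z":0,"yaw":0.5}]'
python3 -m crank '[{"grip":0.015,"x":0,"y":0,"z":0,"yaw":0.1},{"grip":0.015,"x":0,"y":0,"z":0.02,"yaw":0.2},{"grip":0.015,"x":0,"y":0,"z":0.04,"yaw":0.3},{"grip":0.015,"x":0,"y":0,"z":0.06,"yaw":0.4},{"grip":0.015,"x":0,"y":0,"z":0.08,"yaw":0.48}]'
python3 -m crank '[{"grip":0.015,"x":0,"y":0,"z":0.012,"yaw":0},{"grip":0.015,"x":0,"y":0,"z":0.024,"yaw":0},{"grip":0.015,"x":0,"y":0,"z":0.032,"yaw":0},{"grip":0.015,"x":0,"y":0,"z":0.038,"yaw":0},{"grip":0.015,"x":0,"y":0,"z":0.042,"yaw":0}]'
python3 -c "
from h import *
mv([421,-123,19.5],0);print(state()['force'])"
```

```text
time_s: 14.35
ee_pos: [427.8, -122.9, 146.1]
ee_rot: [180.0, -0.1, 56.1]
force: [-0.5, -0.0, -1.4]
gripper_width: 23.6
gripper_force: 60.0
time_s: 14.77
ee_pos: [428.3, -123.9, 146.1]
ee_rot: [180.0, -0.1, 27.4]
force: [-0.1, 0.7, -0.8]
gripper_width: 23.3
gripper_force: 60.0
time_s: 15.18
ee_pos: [428.5, -124.0, 65.3]
ee_rot: [180.0, -0.2, -0.0]
force: [-0.6, 0.2, -0.9]
gripper_width: 23.8
gripper_force: 60.0
time_s: 15.6
ee_pos: [427.1, -124.0, 23.4]
ee_rot: [-180.0, -0.0, 0.2]
force: [-0.6, -0.4, -0.6]
gripper_width: 23.7
gripper_force: 60.0
t15.6 at [ 427.1 -124.    23.4] psi 0.2 -> x -0.0061 y -0.0010 z 0.0039 yaw 0.003
[-0.63260746 -0.42752335 -0.57378991]
```

```bash
python3 -m crank '[{"grip":0.015,"x":-0.003,"y":0,"z":0,"yaw":0},{"grip":0.015,"x":-0.006,"y":0,"z":0.001,"yaw":0},{"grip":0.015,"x":-0.006,"y":0,"z":0.002,"yaw":0},{"grip":0.015,"x":-0.006,"y":0,"z":0.003,"yaw":0},{"grip":0.015,"x":-0.006,"y":0,"z":0.0035,"yaw":0}]'
python3 -m crank '[{"grip":0.015,"x":0,"y":0,"z":0.0005,"yaw":0},{"grip":0.015,"x":0,"y":0,"z":0.001,"yaw":0},{"grip":0.015,"x":0,"y":0,"z":0.001,"yaw":0},{"grip":0.015,"x":0,"y":0,"z":0.001,"yaw":0},{"grip":0.015,"x":0,"y":0,"z":0.001,"yaw":0}]'
```

```text
time_s: 16.02
ee_pos: [420.4, -124.3, 20.8]
ee_rot: [180.0, -0.1, 0.2]
force: [0.3, 0.8, -0.9]
gripper_width: 23.6
gripper_force: 60.0
time_s: 16.43
ee_pos: [420.2, -124.2, 19.5]
ee_rot: [-180.0, -0.0, 0.2]
force: [-0.1, 1.2, -1.6]
gripper_width: 23.4
gripper_force: 60.0
```

```bash
python3 -m crank '[{"grip":0.04,"x":0,"y":0,"z":0,"yaw":0},{"grip":0.05,"x":0,"y":0,"z":0,"yaw":0},{"grip":0.06,"x":0,"y":0,"z":0,"yaw":0},{"grip":0.06,"x":0,"y":0,"z":-0.01,"yaw":0},{"grip":0.07,"x":0,"y":0,"z":-0.05,"yaw":0}]' 15
python3 -m crank '[{"grip":0.075,"x":0,"y":0,"z":-0.03,"yaw":0},{"grip":0.075,"x":0,"y":0,"z":-0.06,"yaw":0},{"grip":0.075,"x":0,"y":0,"z":-0.08,"yaw":0},{"grip":0.075,"x":0.02,"y":0.01,"z":-0.08,"yaw":-0.1},{"grip":0.075,"x":0.05,"y":0.03,"z":-0.08,"yaw":-0.2}]'
python3 -c "
from h import *
mv([626,-236,120],12)"
```

```text
time_s: 16.85
ee_pos: [416.4, -123.0, 66.0]
ee_rot: [-179.8, 0.7, 0.2]
force: [-0.1, -0.2, 0.2]
gripper_width: 53.9
gripper_force: 0.0
time_s: 17.27
ee_pos: [469.4, -153.0, 151.4]
ee_rot: [180.0, -0.1, 12.0]
force: [0.5, -0.0, -0.9]
gripper_width: 75.1
gripper_force: 0.0
t17.3 at [ 469.4 -153.   151.4] psi 12.0 -> x 0.1361 y 0.1136 z 0.0314 yaw -0.001
```

```bash
python3 -m crank '[{"grip":0.075,"x":0.03,"y":0.025,"z":0,"yaw":0},{"grip":0.075,"x":0.06,"y":0.05,"z":0,"yaw":0},{"grip":0.075,"x":0.09,"y":0.08,"z":0,"yaw":0},{"grip":0.075,"x":0.12,"y":0.1,"z":0,"yaw":0},{"grip":0.075,"x":0.136,"y":0.1135,"z":0.031,"yaw":0}]'
python3 -m crank '[{"grip":0.075,"x":0,"y":0,"z":0,"yaw":0},{"grip":0.075,"x":0,"y":0,"z":0.03,"yaw":0},{"grip":0.075,"x":0,"y":0,"z":0.06,"yaw":0},{"grip":0.075,"x":0,"y":0,"z":0.08,"yaw":0},{"grip":0.075,"x":0,"y":0,"z":0.09,"yaw":0}]'
python3 -m crank '[{"grip":0.065,"x":0,"y":0,"z":0,"yaw":0},{"grip":0.055,"x":0,"y":0,"z":0,"yaw":0},{"grip":0.04,"x":0,"y":0,"z":0,"yaw":0},{"grip":0.04,"x":0,"y":0,"z":0,"yaw":0},{"grip":0.04,"x":0,"y":0,"z":0,"yaw":0}]' 10
python3 -m crank '[{"grip":0.04,"x":0,"y":0,"z":0,"yaw":0},{"grip":0.06,"x":0,"y":0,"z":0,"yaw":0},{"grip":0.065,"x":0,"y":0,"z":0,"yaw":0},{"grip":0.07,"x":0,"y":0,"z":0,"yaw":0},{"grip":0.07,"x":0,"y":0,"z":-0.03,"yaw":0}]'
python3 -c "
from h import *
mv([626,-236,120],12)"
```

```text
time_s: 17.68
ee_pos: [633.8, -241.0, 123.9]
ee_rot: [179.5, -0.8, 11.6]
force: [1.9, -0.6, 0.2]
gripper_width: 75.1
gripper_force: 0.0
time_s: 18.1
ee_pos: [623.9, -236.8, 25.2]
ee_rot: [-179.8, 0.3, 11.6]
force: [-0.3, 0.5, -0.5]
gripper_width: 74.7
gripper_force: 0.0
time_s: 18.52
ee_pos: [627.4, -238.1, 30.5]
ee_rot: [179.9, -0.2, 11.6]
force: [-0.1, 0.3, 3.5]
gripper_width: 50.2
gripper_force: 10.0
time_s: 18.93
ee_pos: [622.2, -236.2, 52.6]
ee_rot: [-179.6, 0.6, 11.6]
force: [0.0, -0.1, -1.5]
gripper_width: 69.6
gripper_force: 0.0
t18.9 at [ 622.2 -236.2   52.6] psi 11.6 -> x 0.0038 y 0.0005 z -0.0674 yaw -0.007
```

```bash
python3 -m crank '[{"grip":0.07,"x":0,"y":0,"z":-0.025,"yaw":0},{"grip":0.07,"x":0,"y":0,"z":-0.05,"yaw":-0.1},{"grip":0.07,"x":0,"y":0,"z":-0.05,"yaw":-0.22},{"grip":0.07,"x":0,"y":0,"z":-0.05,"yaw":-0.34},{"grip":0.07,"x":0,"y":0,"z":-0.05,"yaw":-0.46}]'
python3 -m crank '[{"grip":0.07,"x":0,"y":0,"z":0,"yaw":-0.12},{"grip":0.07,"x":0,"y":0,"z":0,"yaw":-0.24},{"grip":0.07,"x":0,"y":0,"z":0,"yaw":-0.36},{"grip":0.07,"x":0,"y":0,"z":0,"yaw":-0.48},{"grip":0.07,"x":0,"y":0,"z":0,"yaw":-0.6}]'
python3 -m crank '[{"grip":0.07,"x":0,"y":0,"z":0,"yaw":-0.12},{"grip":0.07,"x":0,"y":0,"z":0,"yaw":-0.24},{"grip":0.07,"x":0,"y":0,"z":0,"yaw":-0.36},{"grip":0.07,"x":0,"y":0,"z":0,"yaw":-0.48},{"grip":0.07,"x":0,"y":0,"z":0.01,"yaw":-0.511}]'
python3 -m crank '[{"grip":0.07,"x":0,"y":0,"z":0.025,"yaw":0},{"grip":0.07,"x":0,"y":0,"z":0.045,"yaw":0},{"grip":0.07,"x":0,"y":0,"z":0.06,"yaw":0},{"grip":0.07,"x":0,"y":0,"z":0.068,"yaw":0},{"grip":0.07,"x":0,"y":0,"z":0.07,"yaw":0}]'
python3 -m crank '[{"grip":0.06,"x":0,"y":0,"z":0,"yaw":0},{"grip":0.045,"x":0,"y":0,"z":0,"yaw":0},{"grip":0.03,"x":0,"y":0,"z":0,"yaw":0},{"grip":0.03,"x":0,"y":0,"z":0,"yaw":0},{"grip":0.03,"x":0,"y":0,"z":0,"yaw":0}]' 25
python3 -m crank '[{"grip":0.03,"x":0,"y":0,"z":-0.02,"yaw":0},{"grip":0.03,"x":0,"y":0,"z":-0.05,"yaw":0},{"grip":0.03,"x":0,"y":0,"z":-0.08,"yaw":0},{"grip":0.03,"x":0,"y":0,"z":-0.11,"yaw":0},{"grip":0.03,"x":0,"y":0,"z":-0.13,"yaw":0}]'
python3 -c "
from h import *
B=np.array([579,104]);x=np.array([.996,-.089]);
print(B+68*x)
mv([*(B+68*x),160],84.9)"
```

```text
time_s: 19.35
ee_pos: [626.3, -237.8, 108.8]
ee_rot: [180.0, -0.0, 38.3]
force: [0.2, 0.3, -0.0]
gripper_width: 70.2
gripper_force: 0.0
time_s: 19.77
ee_pos: [626.1, -237.7, 108.0]
ee_rot: [-180.0, -0.0, 72.7]
force: [0.1, 0.2, 0.3]
gripper_width: 70.0
gripper_force: 0.0
time_s: 20.18
ee_pos: [627.4, -238.2, 99.9]
ee_rot: [179.8, 0.1, 101.9]
force: [-0.3, -0.8, 0.3]
gripper_width: 70.2
gripper_force: 0.0
time_s: 20.6
ee_pos: [625.2, -237.4, 26.3]
ee_rot: [-179.8, -0.1, 101.6]
force: [0.6, -0.0, 0.6]
gripper_width: 70.0
gripper_force: 0.0
time_s: 21.02
ee_pos: [626.9, -238.1, 29.6]
ee_rot: [179.9, 0.1, 101.6]
force: [0.3, 0.2, 2.7]
gripper_width: 44.9
gripper_force: 25.0
time_s: 21.43
ee_pos: [627.2, -238.1, 162.0]
ee_rot: [179.8, 0.1, 101.6]
force: [0.4, -0.2, -0.4]
gripper_width: 44.6
gripper_force: 25.0
[646.728  97.948]
t21.4 at [ 627.2 -238.1  162. ] psi 101.6 -> x 0.3252 y 0.0869 z 0.0020 yaw 0.292
```

```bash
python3 - <<'E'
from h import *
a=np.load('t7.npy').astype(int)
r=a[...,0];b=a[...,2]
m=((r-b>70)&(a[...,1]>90)).astype(np.uint8);m[:,:190]=0;m[:,245:]=0;m[:140]=0;m[226:]=0
n,l,s,c=cv2.connectedComponentsWithStats(m)
for i in range(1,n):
    if s[i,4]>40:
        q=np.argwhere(l==i)[:,::-1];p=onz('top',q,18);f=np.polyfit(p[:,0],p[:,1],1)
        print(s[i],'y at x=579: %.1f  slope deg %.2f  xrange %.0f %.0f'%(np.polyval(f,579),np.degrees(np.arctan(f[0])),p[:,0].min(),p[:,0].max()))
E
```

```text
[201 143  10  78 295] y at x=579: 138.1  slope deg -5.04  xrange 473 693
[225 144  10  79 299] y at x=579: 69.8  slope deg -5.23  xrange 466 689
```

Rails give the channel's middle line through (579,104) at −5.1°, which agrees with the cover. Moving block A in.

```bash
python3 -m crank '[{"grip":0.03,"x":0.02,"y":0.005,"z":0,"yaw":0.06},{"grip":0.03,"x":0.05,"y":0.013,"z":0,"yaw":0.12},{"grip":0.03,"x":0.085,"y":0.022,"z":0,"yaw":0.18},{"grip":0.03,"x":0.12,"y":0.03,"z":0,"yaw":0.24},{"grip":0.03,"x":0.15,"y":0.038,"z":0,"yaw":0.292}]'
python3 -c "
from h import *
mv([646.7,97.9,60],84.9)"
```

```text
time_s: 21.85
ee_pos: [632.9, -81.3, 158.8]
ee_rot: [180.0, -0.0, 84.7]
force: [0.1, 1.1, -1.4]
gripper_width: 44.7
gripper_force: 25.0
t21.9 at [632.9 -81.3 158.8] psi 84.7 -> x 0.1797 y -0.0027 z 0.0988 yaw -0.003
```

```bash
python3 -m crank '[{"grip":0.03,"x":0.03,"y":0,"z":0,"yaw":-0.003},{"grip":0.03,"x":0.07,"y":0,"z":0,"yaw":-0.003},{"grip":0.03,"x":0.11,"y":-0.001,"z":0,"yaw":-0.003},{"grip":0.03,"x":0.15,"y":-0.002,"z":0,"yaw":-0.003},{"grip":0.03,"x":0.18,"y":-0.003,"z":0,"yaw":-0.003}]'
python3 -m crank '[{"grip":0.03,"x":0,"y":0,"z":0.01,"yaw":0},{"grip":0.03,"x":0,"y":0,"z":0.03,"yaw":0},{"grip":0.03,"x":0,"y":0,"z":0.05,"yaw":0},{"grip":0.03,"x":0,"y":0,"z":0.065,"yaw":0},{"grip":0.03,"x":0,"y":0,"z":0.07,"yaw":0}]'
python3 -c "
from h import *
mv([646.7,97.9,37],84.9)"
```

```text
time_s: 22.27
ee_pos: [646.1, 99.5, 158.8]
ee_rot: [180.0, -0.1, 85.1]
force: [0.8, -0.3, -1.0]
gripper_width: 44.9
gripper_force: 25.0
time_s: 22.68
ee_pos: [644.4, 95.6, 85.6]
ee_rot: [-179.7, 0.1, 85.1]
force: [-0.4, -0.2, -0.6]
gripper_width: 45.0
gripper_force: 25.0
t22.7 at [644.4  95.6  85.6] psi 85.1 -> x 0.0025 y 0.0021 z 0.0486 yaw 0.003
```

```bash
python3 -m crank '[{"grip":0.03,"x":0,"y":0,"z":0.012,"yaw":0},{"grip":0.03,"x":0,"y":0,"z":0.025,"yaw":0},{"grip":0.03,"x":0,"y":0,"z":0.037,"yaw":0},{"grip":0.03,"x":0,"y":0,"z":0.045,"yaw":0},{"grip":0.03,"x":0,"y":0,"z":0.049,"yaw":0}]'
python3 -m crank '[{"grip":0.03,"x":0,"y":0,"z":0.001,"yaw":0},{"grip":0.03,"x":0,"y":0,"z":0.002,"yaw":0},{"grip":0.03,"x":0,"y":0,"z":0.002,"yaw":0},{"grip":0.03,"x":0,"y":0,"z":0.002,"yaw":0},{"grip":0.03,"x":0,"y":0,"z":0.002,"yaw":0}]'
python3 -c "
from h import *
mv([646.7,97.9,37],84.9)"
```

```text
time_s: 23.1
ee_pos: [645.8, 96.0, 38.2]
ee_rot: [-179.9, 0.0, 85.1]
force: [-0.0, -0.2, -1.2]
gripper_width: 44.7
gripper_force: 25.0
time_s: 23.52
ee_pos: [646.7, 96.4, 38.1]
ee_rot: [179.9, -0.0, 85.1]
force: [-0.5, -0.2, 0.3]
gripper_width: 44.8
gripper_force: 25.0
t23.5 at [646.7  96.4  38.1] psi 85.1 -> x 0.0015 y -0.0001 z 0.0011 yaw 0.003
```

```bash
python3 -m crank '[{"grip":0.03,"x":0.0015,"y":0,"z":0,"yaw":0},{"grip":0.03,"x":0.0015,"y":0,"z":0,"yaw":0},{"grip":0.05,"x":0.0015,"y":0,"z":0,"yaw":0},{"grip":0.056,"x":0.0015,"y":0,"z":0,"yaw":0},{"grip":0.056,"x":0.0015,"y":0,"z":0,"yaw":0}]'
python3 -m crank '[{"grip":0.056,"x":0.0,"y":0,"z":-0.01,"yaw":0},{"grip":0.056,"x":0,"y":0,"z":-0.04,"yaw":0},{"grip":0.056,"x":0,"y":0,"z":-0.08,"yaw":0},{"grip":0.056,"x":0,"y":0,"z":-0.11,"yaw":0},{"grip":0.056,"x":0,"y":0,"z":-0.12,"yaw":0}]'
python3 -m crank '[{"grip":0.075,"x":-0.03,"y":-0.01,"z":0,"yaw":0},{"grip":0.075,"x":-0.07,"y":-0.02,"z":0,"yaw":0},{"grip":0.075,"x":-0.11,"y":-0.03,"z":0,"yaw":0},{"grip":0.075,"x":-0.15,"y":-0.04,"z":0,"yaw":0},{"grip":0.075,"x":-0.18,"y":-0.05,"z":0,"yaw":0}]'
python3 - <<'E'
from h import *
a=grab_frame('top');np.save('t8.npy',a)
# boxwood bright block mask in B, A(bed) and C regions
r=a.astype(int)
for nm,(x0,y0,x1,y1) in(('bed',(190,130,245,235)),('B',(325,185,360,220)),('C',(365,205,400,240))):
    k=np.zeros(a.shape[:2],np.uint8)
    s=r[y0:y1,x0:x1];m=((s[...,1]-s[...,2]>25)&(s[...,1]>0.72*s[...,0])&(s[...,1]>60)).astype(np.uint8)
    k[y0:y1,x0:x1]=m
    c=max(cv2.findContours(k,0,2)[0],key=cv2.contourArea);print(nm,cv2.boundingRect(c),cv2.contourArea(c))
mv([508,-240,110],18.5)
o=cv2.resize(a[185:245,320:405],None,fx=5,fy=5,interpolation=cv2.INTER_CUBIC);cv2.imwrite('pics/x.png',o[:,:,::-1])
E
```

```text
time_s: 23.93
ee_pos: [646.6, 97.9, 37.7]
ee_rot: [180.0, -0.0, 85.1]
force: [-0.3, 0.0, -0.4]
gripper_width: 55.6
gripper_force: 0.0
time_s: 24.35
ee_pos: [649.2, 98.2, 164.1]
ee_rot: [179.4, -0.1, 85.1]
force: [-0.1, -1.1, 1.1]
gripper_width: 56.1
gripper_force: 0.0
time_s: 24.77
ee_pos: [579.8, -79.7, 157.5]
ee_rot: [-180.0, 0.0, 85.0]
force: [-0.2, 0.5, -0.6]
gripper_width: 75.1
gripper_force: 0.0
bed (204, 147, 24, 34) 204.0
B (325, 185, 12, 35) 281.5
C (371, 214, 12, 17) 172.5
t24.8 at [577.4 -84.  157.5] psi 84.9 -> x -0.1616 y -0.0552 z 0.0475 yaw 1.159
```

```bash
python3 -m crank '[{"grip":0.075,"x":-0.03,"y":-0.01,"z":0,"yaw":0.12},{"grip":0.075,"x":-0.07,"y":-0.025,"z":0,"yaw":0.24},{"grip":0.075,"x":-0.11,"y":-0.04,"z":0,"yaw":0.36},{"grip":0.075,"x":-0.145,"y":-0.05,"z":0,"yaw":0.48},{"grip":0.075,"x":-0.161,"y":-0.056,"z":0,"yaw":0.6}]'
python3 -m crank '[{"grip":0.075,"x":0,"y":0,"z":0,"yaw":0.12},{"grip":0.075,"x":0,"y":0,"z":0,"yaw":0.24},{"grip":0.075,"x":0,"y":0,"z":0,"yaw":0.36},{"grip":0.075,"x":0,"y":0,"z":0.02,"yaw":0.48},{"grip":0.075,"x":0,"y":0,"z":0.04,"yaw":0.56}]'
python3 - <<'E'
from h import *
a=np.load('t0.npy').astype(int);m=(a[...,1]-np.maximum(a[...,0],a[...,2])>50)
q=np.argwhere(m)[:,::-1];q=q[(q[:,0]>330)&(q[:,0]<375)]
p=onz('top',q,60);print('green x',p[:,0].min(),p[:,0].max(),'y',p[:,1].min(),p[:,1].max())
mv([509,-239,30],18.5)
E
```

```text
time_s: 25.23
ee_pos: [509.7, -236.2, 157.5]
ee_rot: [180.0, 0.1, 50.2]
force: [1.8, -0.2, 0.1]
gripper_width: 75.3
gripper_force: 0.0
time_s: 25.65
ee_pos: [512.4, -233.1, 118.2]
ee_rot: [179.9, -0.1, 18.3]
force: [0.2, 0.1, 0.0]
gripper_width: 74.5
gripper_force: 0.0
green x 361.5483496745345 424.2528499605676 y -302.2202331512456 -232.5384321604228
t25.6 at [ 512.4 -233.1  118.2] psi 18.3 -> x -0.0051 y 0.0045 z 0.0882 yaw -0.004
```

Green block is clear (x < 424). Square and grip B.

```bash
python3 -m crank '[{"grip":0.075,"x":-0.003,"y":0.003,"z":0.02,"yaw":0},{"grip":0.075,"x":-0.005,"y":0.0045,"z":0.045,"yaw":0},{"grip":0.075,"x":-0.005,"y":0.0045,"z":0.07,"yaw":0},{"grip":0.075,"x":-0.005,"y":0.0045,"z":0.083,"yaw":0},{"grip":0.075,"x":-0.005,"y":0.0045,"z":0.088,"yaw":0}]' 10
python3 -m crank '[{"grip":0.065,"x":0,"y":0,"z":0,"yaw":0},{"grip":0.055,"x":0,"y":0,"z":0,"yaw":0},{"grip":0.04,"x":0,"y":0,"z":0,"yaw":0},{"grip":0.04,"x":0,"y":0,"z":0,"yaw":0},{"grip":0.04,"x":0,"y":0,"z":0,"yaw":0}]' 10
python3 -m crank '[{"grip":0.04,"x":0,"y":0,"z":0,"yaw":0},{"grip":0.06,"x":0,"y":0,"z":0,"yaw":0},{"grip":0.065,"x":0,"y":0,"z":0,"yaw":0},{"grip":0.07,"x":0,"y":0,"z":0,"yaw":0},{"grip":0.07,"x":0,"y":0,"z":-0.03,"yaw":0}]'
python3 -m crank '[{"grip":0.07,"x":0,"y":0,"z":-0.025,"yaw":0},{"grip":0.07,"x":0,"y":0,"z":-0.05,"yaw":-0.1},{"grip":0.07,"x":0,"y":0,"z":-0.05,"yaw":-0.22},{"grip":0.07,"x":0,"y":0,"z":-0.05,"yaw":-0.34},{"grip":0.07,"x":0,"y":0,"z":-0.05,"yaw":-0.46}]'
python3 -m crank '[{"grip":0.07,"x":0,"y":0,"z":0,"yaw":-0.12},{"grip":0.07,"x":0,"y":0,"z":0,"yaw":-0.24},{"grip":0.07,"x":0,"y":0,"z":0,"yaw":-0.36},{"grip":0.07,"x":0,"y":0,"z":0,"yaw":-0.48},{"grip":0.07,"x":0,"y":0,"z":0,"yaw":-0.6}]'
python3 -m crank '[{"grip":0.07,"x":0,"y":0,"z":0,"yaw":-0.12},{"grip":0.07,"x":0,"y":0,"z":0,"yaw":-0.24},{"grip":0.07,"x":0,"y":0,"z":0,"yaw":-0.36},{"grip":0.07,"x":0,"y":0,"z":0,"yaw":-0.48},{"grip":0.07,"x":0,"y":0,"z":0.01,"yaw":-0.511}]'
python3 -m crank '[{"grip":0.07,"x":0,"y":0,"z":0.025,"yaw":0},{"grip":0.07,"x":0,"y":0,"z":0.045,"yaw":0},{"grip":0.07,"x":0,"y":0,"z":0.06,"yaw":0},{"grip":0.07,"x":0,"y":0,"z":0.068,"yaw":0},{"grip":0.07,"x":0,"y":0,"z":0.07,"yaw":0}]'
python3 -m crank '[{"grip":0.06,"x":0,"y":0,"z":0,"yaw":0},{"grip":0.045,"x":0,"y":0,"z":0,"yaw":0},{"grip":0.03,"x":0,"y":0,"z":0,"yaw":0},{"grip":0.03,"x":0,"y":0,"z":0,"yaw":0},{"grip":0.03,"x":0,"y":0,"z":0,"yaw":0}]' 25
python3 -m crank '[{"grip":0.03,"x":0,"y":0,"z":-0.02,"yaw":0},{"grip":0.03,"x":0,"y":0,"z":-0.05,"yaw":0},{"grip":0.03,"x":0,"y":0,"z":-0.08,"yaw":0},{"grip":0.03,"x":0,"y":0,"z":-0.11,"yaw":0},{"grip":0.03,"x":0,"y":0,"z":-0.13,"yaw":0}]'
python3 -c "
from h import *
B=np.array([579,104]);x=np.array([.996,-.089]);
mv([*(B+0*x),160],84.9)"
```

```text
time_s: 26.07
ee_pos: [506.6, -237.7, 27.0]
ee_rot: [-179.8, 0.2, 18.6]
force: [0.0, 0.2, 0.3]
gripper_width: 74.9
gripper_force: 0.0
time_s: 26.48
ee_pos: [509.2, -239.2, 30.7]
ee_rot: [179.9, -0.1, 18.6]
force: [1.5, -0.3, 2.8]
gripper_width: 50.0
gripper_force: 10.0
time_s: 26.9
ee_pos: [504.4, -236.8, 54.8]
ee_rot: [-179.5, 0.5, 18.6]
force: [-0.3, -0.6, -0.1]
gripper_width: 69.6
gripper_force: 0.0
time_s: 27.32
ee_pos: [508.2, -238.6, 109.8]
ee_rot: [180.0, -0.0, 45.3]
force: [-0.3, 0.7, 0.9]
gripper_width: 70.1
gripper_force: 0.0
time_s: 27.73
ee_pos: [507.9, -238.5, 109.1]
ee_rot: [-179.9, -0.0, 79.7]
force: [0.4, -0.6, 0.6]
gripper_width: 69.7
gripper_force: 0.0
time_s: 28.15
ee_pos: [509.2, -239.1, 100.6]
ee_rot: [179.9, 0.1, 108.9]
force: [0.4, -0.2, -0.4]
gripper_width: 70.2
gripper_force: 0.0
time_s: 28.57
ee_pos: [507.2, -238.1, 27.8]
ee_rot: [-179.9, -0.1, 108.6]
force: [-0.1, 1.0, -0.1]
gripper_width: 69.6
gripper_force: 0.0
time_s: 28.98
ee_pos: [508.8, -238.9, 30.3]
ee_rot: [179.9, 0.1, 108.6]
force: [0.3, -1.1, 3.8]
gripper_width: 45.1
gripper_force: 25.0
time_s: 29.4
ee_pos: [509.1, -239.0, 162.6]
ee_rot: [179.8, 0.2, 108.6]
force: [0.3, -0.6, -1.7]
gripper_width: 44.9
gripper_force: 25.0
t29.4 at [ 509.1 -239.   162.6] psi 108.6 -> x 0.3027 y 0.1758 z 0.0026 yaw 0.414
```

```bash
python3 -m crank '[{"grip":0.03,"x":0.02,"y":0.012,"z":0,"yaw":0.08},{"grip":0.03,"x":0.05,"y":0.03,"z":0,"yaw":0.17},{"grip":0.03,"x":0.083,"y":0.048,"z":0,"yaw":0.25},{"grip":0.03,"x":0.116,"y":0.066,"z":0,"yaw":0.34},{"grip":0.03,"x":0.15,"y":0.086,"z":0,"yaw":0.414}]'
python3 -c "
from h import *
B=np.array([579,104]);x=np.array([.996,-.089]);
mv([*(B-2*x),160],84.9)"
```

```text
time_s: 29.82
ee_pos: [541.5, -67.7, 159.7]
ee_rot: [180.0, -0.0, 84.6]
force: [0.2, 0.5, -0.3]
gripper_width: 45.3
gripper_force: 25.0
t29.8 at [541.5 -67.7 159.7] psi 84.6 -> x 0.1745 y 0.0192 z -0.0003 yaw -0.005
```

```bash
python3 -m crank '[{"grip":0.03,"x":0.03,"y":0.003,"z":0,"yaw":-0.005},{"grip":0.03,"x":0.07,"y":0.007,"z":0,"yaw":-0.005},{"grip":0.03,"x":0.11,"y":0.012,"z":0,"yaw":-0.005},{"grip":0.03,"x":0.15,"y":0.016,"z":0,"yaw":-0.005},{"grip":0.03,"x":0.1745,"y":0.019,"z":0,"yaw":-0.005}]'
python3 -m crank '[{"grip":0.03,"x":0,"y":0,"z":0.01,"yaw":0},{"grip":0.03,"x":0,"y":0,"z":0.03,"yaw":0},{"grip":0.03,"x":0,"y":0,"z":0.05,"yaw":0},{"grip":0.03,"x":0,"y":0,"z":0.065,"yaw":0},{"grip":0.03,"x":0,"y":0,"z":0.07,"yaw":0}]'
python3 -m crank '[{"grip":0.03,"x":0,"y":0,"z":0.012,"yaw":0},{"grip":0.03,"x":0,"y":0,"z":0.025,"yaw":0},{"grip":0.03,"x":0,"y":0,"z":0.037,"yaw":0},{"grip":0.03,"x":0,"y":0,"z":0.045,"yaw":0},{"grip":0.03,"x":0,"y":0,"z":0.049,"yaw":0}]'
python3 -m crank '[{"grip":0.03,"x":0,"y":0,"z":0.001,"yaw":0},{"grip":0.03,"x":0,"y":0,"z":0.002,"yaw":0},{"grip":0.03,"x":0,"y":0,"z":0.002,"yaw":0},{"grip":0.03,"x":0,"y":0,"z":0.002,"yaw":0},{"grip":0.03,"x":0,"y":0,"z":0.002,"yaw":0}]'
python3 -c "
from h import *
B=np.array([579,104]);x=np.array([.996,-.089]);
mv([*(B-2*x),37],84.9)"
```

```text
time_s: 30.23
ee_pos: [576.5, 106.8, 159.7]
ee_rot: [180.0, -0.1, 85.3]
force: [-1.4, -0.5, -0.2]
gripper_width: 44.8
gripper_force: 25.0
time_s: 30.65
ee_pos: [574.3, 102.3, 86.9]
ee_rot: [-179.7, 0.1, 85.2]
force: [0.1, -0.0, -0.7]
gripper_width: 44.9
gripper_force: 25.0
time_s: 31.07
ee_pos: [575.9, 102.6, 39.8]
ee_rot: [-179.9, 0.0, 85.2]
force: [-0.7, 0.2, -0.9]
gripper_width: 44.6
gripper_force: 25.0
time_s: 31.48
ee_pos: [576.7, 103.1, 39.1]
ee_rot: [179.9, -0.0, 85.2]
force: [0.1, 0.5, -0.5]
gripper_width: 45.0
gripper_force: 25.0
t31.5 at [576.7 103.1  39.1] psi 85.2 -> x 0.0011 y 0.0002 z 0.0021 yaw 0.005
```

```bash
python3 -m crank '[{"grip":0.03,"x":0.001,"y":0,"z":0.001,"yaw":0.005},{"grip":0.03,"x":0.001,"y":0,"z":0.002,"yaw":0.005},{"grip":0.05,"x":0.001,"y":0,"z":0.002,"yaw":0.005},{"grip":0.056,"x":0.001,"y":0,"z":0.002,"yaw":0.005},{"grip":0.056,"x":0.001,"y":0,"z":0.002,"yaw":0.005}]'
python3 -m crank '[{"grip":0.056,"x":0.0,"y":0,"z":-0.01,"yaw":0},{"grip":0.056,"x":0,"y":0,"z":-0.03,"yaw":0},{"grip":0.056,"x":0,"y":0,"z":-0.055,"yaw":0},{"grip":0.02,"x":0,"y":0,"z":-0.07,"yaw":0},{"grip":0,"x":0,"y":0,"z":-0.075,"yaw":0}]'
python3 -m crank '[{"grip":0,"x":0.0,"y":-0.02,"z":0,"yaw":0},{"grip":0,"x":0,"y":-0.04,"z":0,"yaw":0},{"grip":0,"x":0,"y":-0.047,"z":0,"yaw":0},{"grip":0,"x":0,"y":-0.047,"z":0,"yaw":0},{"grip":0,"x":0,"y":-0.047,"z":0,"yaw":0}]'
python3 -c "
from h import *
B=np.array([579,104]);x=np.array([.996,-.089]);s=state();print(s['gripper_width'])
mv([*(B-47*x),28],84.9)"
```

```text
time_s: 31.9
ee_pos: [576.5, 104.1, 36.6]
ee_rot: [180.0, -0.0, 84.9]
force: [0.3, 0.2, -1.4]
gripper_width: 55.6
gripper_force: 0.0
time_s: 32.32
ee_pos: [578.2, 104.3, 115.1]
ee_rot: [179.7, -0.1, 84.9]
force: [1.5, 0.4, -0.6]
gripper_width: 45.5
gripper_force: 0.0
time_s: 32.73
ee_pos: [530.1, 108.3, 111.6]
ee_rot: [179.9, -0.0, 84.9]
force: [0.4, 0.8, -0.2]
gripper_width: 12.1
gripper_force: 0.0
12.105097146245438
t32.7 at [530.1 108.3 111.6] psi 84.9 -> x 0.0001 y 0.0021 z 0.0836 yaw 0.000
```

```bash
python3 -m crank '[{"grip":0,"x":0.0,"y":0,"z":0.02,"yaw":0},{"grip":0,"x":0,"y":0,"z":0.045,"yaw":0},{"grip":0,"x":0,"y":0,"z":0.065,"yaw":0},{"grip":0,"x":0,"y":0,"z":0.078,"yaw":0},{"grip":0,"x":0,"y":0,"z":0.083,"yaw":0}]'
python3 -m crank '[{"grip":0,"x":0.0,"y":0.004,"z":0,"yaw":0},{"grip":0,"x":0,"y":0.01,"z":0,"yaw":0},{"grip":0,"x":0,"y":0.016,"z":0,"yaw":0},{"grip":0,"x":0,"y":0.022,"z":0,"yaw":0},{"grip":0,"x":0,"y":0.028,"z":0,"yaw":0}]'
python3 -m crank '[{"grip":0,"x":0.0,"y":0.004,"z":0,"yaw":0},{"grip":0,"x":0,"y":0.008,"z":0,"yaw":0},{"grip":0,"x":0,"y":0.012,"z":0,"yaw":0},{"grip":0,"x":0,"y":0.016,"z":0,"yaw":0},{"grip":0,"x":0,"y":0.02,"z":0,"yaw":0}]'
python3 -m crank '[{"grip":0,"x":0.0,"y":0.001,"z":0,"yaw":0},{"grip":0,"x":0,"y":0.002,"z":0,"yaw":0},{"grip":0,"x":0,"y":0.003,"z":0,"yaw":0},{"grip":0,"x":0,"y":0.004,"z":0,"yaw":0},{"grip":0,"x":0,"y":0.005,"z":0,"yaw":0}]'
python3 -c "
from h import *
B=np.array([579,104]);x=np.array([.996,-.089]);s=state();print(s['gripper_width'],s['force'],(s['ee_pos'][:2]-B)@x)
"
```

```text
time_s: 33.15
ee_pos: [529.5, 107.9, 26.2]
ee_rot: [-179.8, 0.0, 84.9]
force: [-0.5, -1.1, 1.0]
gripper_width: 0.4
gripper_force: 0.0
time_s: 33.57
ee_pos: [558.8, 105.8, 29.4]
ee_rot: [179.9, -0.0, 84.9]
force: [-1.4, -0.5, 1.3]
gripper_width: 0.3
gripper_force: 0.6
time_s: 33.98
ee_pos: [577.4, 104.0, 28.5]
ee_rot: [-180.0, 0.0, 84.9]
force: [-1.9, 0.6, 1.9]
gripper_width: 0.3
gripper_force: 1.1
time_s: 34.4
ee_pos: [582.3, 103.5, 28.4]
ee_rot: [-180.0, -0.0, 84.9]
force: [-2.1, 0.4, 1.1]
gripper_width: 0.4
gripper_force: 0.9
0.4011442602767726 [-2.11323835  0.41003889  1.07714204] 3.3062693638475
```

```bash
python3 -m crank '[{"grip":0,"x":0.0,"y":0.001,"z":0,"yaw":0},{"grip":0,"x":0,"y":0.002,"z":0,"yaw":0},{"grip":0,"x":0,"y":0.003,"z":0,"yaw":0},{"grip":0,"x":0,"y":0.003,"z":0,"yaw":0},{"grip":0,"x":0,"y":0.003,"z":0,"yaw":0}]'
python3 -m crank '[{"grip":0,"x":0.0,"y":0.001,"z":0,"yaw":0},{"grip":0,"x":0,"y":0.002,"z":0,"yaw":0},{"grip":0,"x":0,"y":0.003,"z":0,"yaw":0},{"grip":0,"x":0,"y":0.003,"z":0,"yaw":0},{"grip":0,"x":0,"y":0.003,"z":0,"yaw":0}]'
python3 -m crank '[{"grip":0,"x":0.0,"y":0.001,"z":0,"yaw":0},{"grip":0,"x":0,"y":0.002,"z":0,"yaw":0},{"grip":0,"x":0,"y":0.002,"z":0,"yaw":0},{"grip":0,"x":0,"y":0.002,"z":0,"yaw":0},{"grip":0,"x":0,"y":0.002,"z":0,"yaw":0}]'
python3 -c "
from h import *
B=np.array([579,104]);x=np.array([.996,-.089]);s=state();print(s['gripper_width'],s['force'],(s['ee_pos'][:2]-B)@x)
"
```

```text
time_s: 34.82
ee_pos: [585.7, 103.3, 28.4]
ee_rot: [180.0, -0.0, 84.9]
force: [-0.6, -0.3, 0.5]
gripper_width: 0.5
gripper_force: 0.4
time_s: 35.23
ee_pos: [588.1, 103.0, 28.4]
ee_rot: [-180.0, 0.0, 84.9]
force: [-2.4, 0.8, 1.6]
gripper_width: 0.3
gripper_force: 1.4
time_s: 35.65
ee_pos: [588.0, 103.0, 28.4]
ee_rot: [-179.7, 0.0, 84.9]
force: [-8.8, 0.7, 5.9]
gripper_width: 0.2
gripper_force: 4.1
0.19283207987310547 [-8.75834147  0.67113746  5.93502205] 9.085928371823691
```

```bash
python3 -m crank '[{"grip":0,"x":0.0,"y":-0.006,"z":0,"yaw":0},{"grip":0,"x":0,"y":-0.006,"z":-0.03,"yaw":0},{"grip":0.03,"x":0,"y":-0.006,"z":-0.065,"yaw":0},{"grip":0.06,"x":0,"y":-0.006,"z":-0.1,"yaw":0},{"grip":0.075,"x":0,"y":-0.006,"z":-0.13,"yaw":0}]'
python3 -m crank '[{"grip":0.075,"x":-0.03,"y":-0.01,"z":0,"yaw":0.12},{"grip":0.075,"x":-0.07,"y":-0.02,"z":0,"yaw":0.24},{"grip":0.075,"x":-0.11,"y":-0.03,"z":0,"yaw":0.36},{"grip":0.075,"x":-0.15,"y":-0.04,"z":0,"yaw":0.48},{"grip":0.075,"x":-0.185,"y":-0.05,"z":0,"yaw":0.6}]'
python3 - <<'E'
from h import *
a=grab_frame('top');np.save('t9.npy',a)
A=cv2.resize(a[205:240,365:405],None,fx=9,fy=9,interpolation=cv2.INTER_CUBIC)
b=cv2.resize(a[135:240,185:255],None,fx=5,fy=5,interpolation=cv2.INTER_CUBIC)
M=np.zeros((525,710,3),np.uint8);M[:315,:360]=A;M[:,360:]=b
cv2.imwrite('pics/m9.png',M[:,:,::-1])
mv([457,-359,120],-2)
E
```

```text
time_s: 36.07
ee_pos: [585.5, 103.4, 160.8]
ee_rot: [179.8, -0.0, 84.9]
force: [0.2, 0.5, 0.1]
gripper_width: 17.9
gripper_force: 0.0
time_s: 36.48
ee_pos: [518.0, -78.7, 158.8]
ee_rot: [179.8, -0.0, 50.2]
force: [0.0, -0.2, 0.4]
gripper_width: 50.8
gripper_force: 0.0
t36.5 at [515.4 -83.7 158.7] psi 49.8 -> x -0.2480 y 0.1331 z 0.0387 yaw 0.904
```

View pics/m9.png

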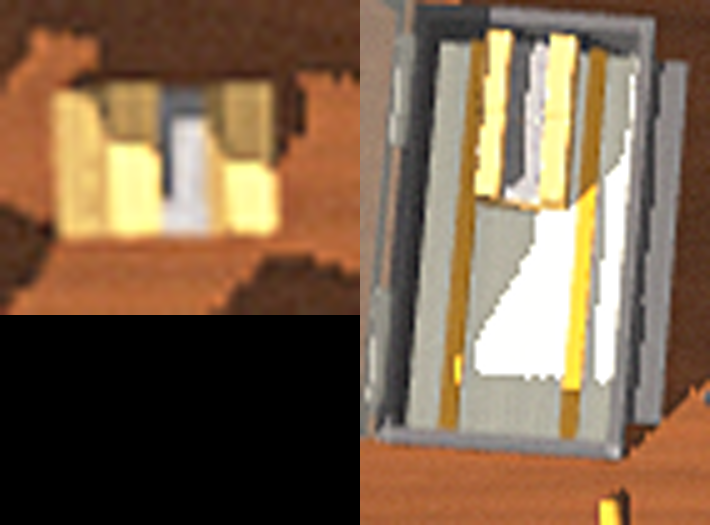

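Two blocks are seated flush at the far stop with grooves in line. C's top spans crop (107–277, 85–235), unchanged. Now C.

```bash
python3 -m crank '[{"grip":0.075,"x":-0.03,"y":0.02,"z":0,"yaw":0.12},{"grip":0.075,"x":-0.065,"y":0.035,"z":0,"yaw":0.24},{"grip":0.075,"x":-0.1,"y":0.055,"z":0,"yaw":0.36},{"grip":0.075,"x":-0.135,"y":0.073,"z":0,"yaw":0.48},{"grip":0.075,"x":-0.165,"y":0.09,"z":0,"yaw":0.6}]'
python3 -c "
from h import *
C=np.array([[107,85],[276,85],[276,236],[107,236]])/9+[365,205]-.44
p=onz('top',C,60);print(p.mean(0),np.ptp(p,0))
mv([457,-359,120],-2)"
```

```text
time_s: 36.95
ee_pos: [482.6, -263.6, 158.7]
ee_rot: [179.9, -0.1, 15.8]
force: [0.9, -0.1, -0.0]
gripper_width: 75.1
gripper_force: 0.0
[ 456.79203513 -359.62204227   60.        ] [46.87663509 54.63287719  0.        ]
t37.0 at [ 482.6 -263.6  158.7] psi 15.8 -> x -0.0506 y 0.0848 z 0.0387 yaw 0.311
```

```bash
python3 -m crank '[{"grip":0.075,"x":-0.015,"y":0.02,"z":0,"yaw":0.1},{"grip":0.075,"x":-0.03,"y":0.045,"z":0,"yaw":0.2},{"grip":0.075,"x":-0.045,"y":0.07,"z":0,"yaw":0.311},{"grip":0.075,"x":-0.0506,"y":0.085,"z":0.02,"yaw":0.311},{"grip":0.075,"x":-0.0506,"y":0.085,"z":0.04,"yaw":0.311}]'
python3 - <<'E'
from h import *
a=np.load('t0.npy').astype(int);m=(a[...,2]-a[...,1]>60)&(a[...,0]-a[...,1]>30)
q=np.argwhere(m)[:,::-1];q=q[(q[:,0]>375)&(q[:,0]<415)&(q[:,1]>235)&(q[:,1]<275)]
p=onz('top',q,60)
for k in(p[:,0].argmax(),p[:,1].argmax(),p[:,1].argmin(),p[:,0].argmin()):print(p[k].round(1))
mv([457,-359,30],-2)
E
```

```text
time_s: 37.37
ee_pos: [458.8, -361.6, 119.2]
ee_rot: [179.7, -0.3, -1.8]
force: [0.0, 0.3, -1.3]
gripper_width: 74.9
gripper_force: 0.0
[ 397.8 -357.3   60. ]
[ 357.6 -341.7   60. ]
[ 383.  -415.2   60. ]
[ 340.  -399.2   60. ]
t37.4 at [ 458.8 -361.6  119.2] psi -1.8 -> x -0.0019 y -0.0025 z 0.0892 yaw 0.003
```

Purple is clear (x < 398). Square and grip C.

```bash
python3 -m crank '[{"grip":0.075,"x":-0.001,"y":-0.001,"z":0.02,"yaw":0},{"grip":0.075,"x":-0.001,"y":-0.001,"z":0.045,"yaw":0},{"grip":0.075,"x":-0.001,"y":-0.001,"z":0.07,"yaw":0},{"grip":0.075,"x":-0.001,"y":-0.001,"z":0.083,"yaw":0},{"grip":0.075,"x":-0.001,"y":-0.001,"z":0.088,"yaw":0}]' 10
python3 -m crank '[{"grip":0.065,"x":0,"y":0,"z":0,"yaw":0},{"grip":0.055,"x":0,"y":0,"z":0,"yaw":0},{"grip":0.04,"x":0,"y":0,"z":0,"yaw":0},{"grip":0.04,"x":0,"y":0,"z":0,"yaw":0},{"grip":0.04,"x":0,"y":0,"z":0,"yaw":0}]' 10
python3 -m crank '[{"grip":0.04,"x":0,"y":0,"z":0,"yaw":0},{"grip":0.06,"x":0,"y":0,"z":0,"yaw":0},{"grip":0.065,"x":0,"y":0,"z":0,"yaw":0},{"grip":0.07,"x":0,"y":0,"z":0,"yaw":0},{"grip":0.07,"x":0,"y":0,"z":-0.03,"yaw":0}]'
python3 -m crank '[{"grip":0.07,"x":0,"y":0,"z":-0.025,"yaw":0},{"grip":0.07,"x":0,"y":0,"z":-0.05,"yaw":-0.1},{"grip":0.07,"x":0,"y":0,"z":-0.05,"yaw":-0.22},{"grip":0.07,"x":0,"y":0,"z":-0.05,"yaw":-0.34},{"grip":0.07,"x":0,"y":0,"z":-0.05,"yaw":-0.46}]'
python3 -m crank '[{"grip":0.07,"x":0,"y":0,"z":0,"yaw":-0.12},{"grip":0.07,"x":0,"y":0,"z":0,"yaw":-0.24},{"grip":0.07,"x":0,"y":0,"z":0,"yaw":-0.36},{"grip":0.07,"x":0,"y":0,"z":0,"yaw":-0.48},{"grip":0.07,"x":0,"y":0,"z":0,"yaw":-0.6}]'
python3 -m crank '[{"grip":0.07,"x":0,"y":0,"z":0,"yaw":-0.12},{"grip":0.07,"x":0,"y":0,"z":0,"yaw":-0.24},{"grip":0.07,"x":0,"y":0,"z":0,"yaw":-0.36},{"grip":0.07,"x":0,"y":0,"z":0,"yaw":-0.48},{"grip":0.07,"x":0,"y":0,"z":0.01,"yaw":-0.511}]'
python3 -m crank '[{"grip":0.07,"x":0,"y":0,"z":0.025,"yaw":0},{"grip":0.07,"x":0,"y":0,"z":0.045,"yaw":0},{"grip":0.07,"x":0,"y":0,"z":0.06,"yaw":0},{"grip":0.07,"x":0,"y":0,"z":0.068,"yaw":0},{"grip":0.07,"x":0,"y":0,"z":0.07,"yaw":0}]'
python3 -m crank '[{"grip":0.06,"x":0,"y":0,"z":0,"yaw":0},{"grip":0.045,"x":0,"y":0,"z":0,"yaw":0},{"grip":0.03,"x":0,"y":0,"z":0,"yaw":0},{"grip":0.03,"x":0,"y":0,"z":0,"yaw":0},{"grip":0.03,"x":0,"y":0,"z":0,"yaw":0}]' 25
python3 -m crank '[{"grip":0.03,"x":0,"y":0,"z":-0.02,"yaw":0},{"grip":0.03,"x":0,"y":0,"z":-0.05,"yaw":0},{"grip":0.03,"x":0,"y":0,"z":-0.08,"yaw":0},{"grip":0.03,"x":0,"y":0,"z":-0.11,"yaw":0},{"grip":0.03,"x":0,"y":0,"z":-0.13,"yaw":0}]'
python3 -c "
from h import *
B=np.array([579,104]);x=np.array([.996,-.089]);
mv([*(B-25*x),160],84.9)"
```

```text
time_s: 37.78
ee_pos: [456.1, -355.1, 28.0]
ee_rot: [-179.9, 0.1, -1.6]
force: [0.4, 1.2, 0.9]
gripper_width: 75.0
gripper_force: 0.0
time_s: 38.2
ee_pos: [457.7, -356.6, 31.8]
ee_rot: [179.9, -0.2, -1.7]
force: [0.1, -0.5, 2.5]
gripper_width: 49.9
gripper_force: 10.0
time_s: 38.62
ee_pos: [453.4, -352.9, 55.6]
ee_rot: [-179.6, 0.6, -1.7]
force: [-0.2, -0.1, -0.7]
gripper_width: 69.8
gripper_force: 0.0
time_s: 39.03
ee_pos: [456.7, -355.6, 110.8]
ee_rot: [180.0, -0.0, 25.0]
force: [0.0, -0.0, -0.1]
gripper_width: 70.2
gripper_force: 0.0
time_s: 39.45
ee_pos: [456.5, -355.4, 110.1]
ee_rot: [-179.9, -0.0, 59.4]
force: [0.5, 1.1, 0.3]
gripper_width: 70.0
gripper_force: 0.0
time_s: 39.87
ee_pos: [457.5, -356.3, 101.6]
ee_rot: [179.9, 0.1, 88.6]
force: [0.7, -0.1, -0.7]
gripper_width: 69.7
gripper_force: 0.0
time_s: 40.28
ee_pos: [455.8, -354.9, 28.7]
ee_rot: [-179.8, -0.1, 88.3]
force: [-0.6, -0.1, 0.6]
gripper_width: 70.2
gripper_force: 0.0
time_s: 40.7
ee_pos: [457.3, -356.2, 31.4]
ee_rot: [179.9, 0.1, 88.3]
force: [0.2, 0.6, 2.1]
gripper_width: 44.9
gripper_force: 25.0
time_s: 41.12
ee_pos: [457.4, -356.3, 163.6]
ee_rot: [179.8, 0.1, 88.3]
force: [0.7, 0.1, -1.3]
gripper_width: 44.6
gripper_force: 25.0
t41.1 at [ 457.4 -356.3  163.6] psi 88.3 -> x 0.4651 y 0.0833 z 0.0036 yaw 0.060
```

```bash
python3 -m crank '[{"grip":0.03,"x":0.02,"y":0.004,"z":0,"yaw":0.02},{"grip":0.03,"x":0.05,"y":0.01,"z":0,"yaw":0.04},{"grip":0.03,"x":0.085,"y":0.017,"z":0,"yaw":0.06},{"grip":0.03,"x":0.12,"y":0.024,"z":0,"yaw":0.06},{"grip":0.03,"x":0.155,"y":0.029,"z":0,"yaw":0.06}]'
python3 -m crank '[{"grip":0.03,"x":0.035,"y":0.004,"z":0,"yaw":0},{"grip":0.03,"x":0.07,"y":0.008,"z":0,"yaw":0},{"grip":0.03,"x":0.105,"y":0.013,"z":0,"yaw":0},{"grip":0.03,"x":0.135,"y":0.018,"z":0,"yaw":0},{"grip":0.03,"x":0.15,"y":0.02,"z":0,"yaw":0}]'
python3 -c "
from h import *
B=np.array([579,104]);x=np.array([.996,-.089]);
mv([*(B-25*x),160],84.9)"
```

```text
time_s: 41.53
ee_pos: [490.3, -200.3, 160.6]
ee_rot: [180.0, -0.0, 84.8]
force: [0.8, -0.6, -1.2]
gripper_width: 44.9
gripper_force: 25.0
time_s: 41.95
ee_pos: [523.8, -50.8, 160.7]
ee_rot: [180.0, -0.1, 85.0]
force: [-0.3, -0.6, -1.3]
gripper_width: 44.9
gripper_force: 25.0
t42.0 at [523.8 -50.8 160.7] psi 85.0 -> x 0.1590 y 0.0166 z 0.0007 yaw 0.002
```

```bash
python3 -m crank '[{"grip":0.03,"x":0.03,"y":0.003,"z":0,"yaw":0},{"grip":0.03,"x":0.07,"y":0.007,"z":0,"yaw":0},{"grip":0.03,"x":0.11,"y":0.012,"z":0,"yaw":0},{"grip":0.03,"x":0.145,"y":0.015,"z":0,"yaw":0},{"grip":0.03,"x":0.159,"y":0.0165,"z":0,"yaw":0}]'
python3 -m crank '[{"grip":0.03,"x":0,"y":0,"z":0.01,"yaw":0},{"grip":0.03,"x":0,"y":0,"z":0.03,"yaw":0},{"grip":0.03,"x":0,"y":0,"z":0.05,"yaw":0},{"grip":0.03,"x":0,"y":0,"z":0.065,"yaw":0},{"grip":0.03,"x":0,"y":0,"z":0.07,"yaw":0}]'
python3 -m crank '[{"grip":0.03,"x":0,"y":0,"z":0.012,"yaw":0},{"grip":0.03,"x":0,"y":0,"z":0.025,"yaw":0},{"grip":0.03,"x":0,"y":0,"z":0.037,"yaw":0},{"grip":0.03,"x":0,"y":0,"z":0.045,"yaw":0},{"grip":0.03,"x":0,"y":0,"z":0.05,"yaw":0}]'
python3 -m crank '[{"grip":0.03,"x":0,"y":0,"z":0.001,"yaw":0},{"grip":0.03,"x":0,"y":0,"z":0.002,"yaw":0},{"grip":0.03,"x":0,"y":0,"z":0.002,"yaw":0},{"grip":0.03,"x":0,"y":0,"z":0.002,"yaw":0},{"grip":0.03,"x":0,"y":0,"z":0.002,"yaw":0}]'
python3 -c "
from h import *
B=np.array([579,104]);x=np.array([.996,-.089]);
mv([*(B-25*x),37],84.9)"
```

```text
time_s: 42.37
ee_pos: [554.4, 107.0, 160.6]
ee_rot: [180.0, -0.1, 85.1]
force: [0.2, -0.4, -0.6]
gripper_width: 44.8
gripper_force: 25.0
time_s: 42.78
ee_pos: [551.7, 101.2, 87.6]
ee_rot: [-179.7, 0.1, 84.9]
force: [0.4, 0.5, -1.3]
gripper_width: 44.7
gripper_force: 25.0
time_s: 43.2
ee_pos: [553.6, 102.0, 39.8]
ee_rot: [-179.9, 0.0, 84.9]
force: [0.5, -0.9, -0.9]
gripper_width: 44.8
gripper_force: 25.0
time_s: 43.62
ee_pos: [554.4, 103.0, 39.0]
ee_rot: [179.9, -0.0, 84.9]
force: [-0.5, -0.2, -0.9]
gripper_width: 45.0
gripper_force: 25.0
t43.6 at [554.4 103.   39. ] psi 84.9 -> x 0.0032 y -0.0006 z 0.0020 yaw 0.000
```

```bash
python3 -m crank '[{"grip":0.03,"x":0.0015,"y":0,"z":0.001,"yaw":0},{"grip":0.03,"x":0.003,"y":0,"z":0.002,"yaw":0},{"grip":0.05,"x":0.003,"y":0,"z":0.002,"yaw":0},{"grip":0.056,"x":0.003,"y":0,"z":0.002,"yaw":0},{"grip":0.056,"x":0.003,"y":0,"z":0.002,"yaw":0}]'
python3 -m crank '[{"grip":0.056,"x":0.0,"y":0,"z":-0.01,"yaw":0},{"grip":0.056,"x":0,"y":0,"z":-0.03,"yaw":0},{"grip":0.056,"x":0,"y":0,"z":-0.055,"yaw":0},{"grip":0.02,"x":0,"y":0,"z":-0.07,"yaw":0},{"grip":0,"x":0,"y":0,"z":-0.075,"yaw":0}]'
python3 -m crank '[{"grip":0,"x":0.0,"y":-0.02,"z":0,"yaw":0},{"grip":0,"x":0,"y":-0.04,"z":0,"yaw":0},{"grip":0,"x":0,"y":-0.045,"z":0,"yaw":0},{"grip":0,"x":0,"y":-0.045,"z":0,"yaw":0},{"grip":0,"x":0,"y":-0.045,"z":0,"yaw":0}]'
python3 -m crank '[{"grip":0,"x":0.0,"y":0,"z":0.02,"yaw":0},{"grip":0,"x":0,"y":0,"z":0.045,"yaw":0},{"grip":0,"x":0,"y":0,"z":0.065,"yaw":0},{"grip":0,"x":0,"y":0,"z":0.078,"yaw":0},{"grip":0,"x":0,"y":0,"z":0.083,"yaw":0}]'
python3 -c "
from h import *
B=np.array([579,104]);x=np.array([.996,-.089]);s=state();print(s['gripper_width'],s['force'],(s['ee_pos'][:2]-B)@x)
mv([*(B-40*x),28],84.9)"
```

```text
time_s: 44.03
ee_pos: [554.4, 106.1, 36.5]
ee_rot: [180.0, -0.0, 84.9]
force: [-0.7, -0.6, 0.2]
gripper_width: 55.8
gripper_force: 0.0
time_s: 44.45
ee_pos: [556.1, 106.2, 114.8]
ee_rot: [179.7, -0.1, 84.9]
force: [0.8, -0.4, 0.3]
gripper_width: 45.4
gripper_force: 0.0
time_s: 44.87
ee_pos: [510.2, 110.0, 111.5]
ee_rot: [179.9, -0.0, 84.9]
force: [-0.1, -0.3, 0.9]
gripper_width: 12.2
gripper_force: 0.0
time_s: 45.28
ee_pos: [509.5, 109.6, 26.2]
ee_rot: [-179.8, 0.0, 84.9]
force: [-1.0, 0.7, 0.4]
gripper_width: 0.8
gripper_force: 0.0
0.839825964652775 [-1.04030141  0.73906861  0.35947348] -69.7304201965353
t45.3 at [509.5 109.6  26.2] psi 84.9 -> x 0.0006 y 0.0297 z -0.0018 yaw -0.000
```

```bash
python3 -m crank '[{"grip":0,"x":0.0,"y":0.005,"z":-0.001,"yaw":0},{"grip":0,"x":0,"y":0.011,"z":-0.001,"yaw":0},{"grip":0,"x":0,"y":0.017,"z":-0.001,"yaw":0},{"grip":0,"x":0,"y":0.022,"z":-0.001,"yaw":0},{"grip":0,"x":0,"y":0.027,"z":-0.001,"yaw":0}]'
python3 -m crank '[{"grip":0,"x":0.0,"y":0.001,"z":0,"yaw":0},{"grip":0,"x":0,"y":0.002,"z":0,"yaw":0},{"grip":0,"x":0,"y":0.003,"z":0,"yaw":0},{"grip":0,"x":0,"y":0.004,"z":0,"yaw":0},{"grip":0,"x":0,"y":0.004,"z":0,"yaw":0}]'
python3 -m crank '[{"grip":0,"x":0.0,"y":0.001,"z":0,"yaw":0},{"grip":0,"x":0,"y":0.002,"z":0,"yaw":0},{"grip":0,"x":0,"y":0.003,"z":0,"yaw":0},{"grip":0,"x":0,"y":0.003,"z":0,"yaw":0},{"grip":0,"x":0,"y":0.003,"z":0,"yaw":0}]'
python3 -c "
from h import *
B=np.array([579,104]);x=np.array([.996,-.089]);s=state();print(s['gripper_width'],s['force'],(s['ee_pos'][:2]-B)@x)"
```

```text
time_s: 45.7
ee_pos: [537.6, 107.5, 30.3]
ee_rot: [179.9, -0.0, 84.9]
force: [-1.1, 1.4, 1.1]
gripper_width: 0.3
gripper_force: 0.7
time_s: 46.12
ee_pos: [540.0, 107.1, 29.3]
ee_rot: [-180.0, 0.0, 84.9]
force: [-1.4, -0.5, -0.2]
gripper_width: 0.5
gripper_force: 0.5
time_s: 46.53
ee_pos: [543.4, 106.8, 29.4]
ee_rot: [180.0, -0.0, 84.9]
force: [-2.0, 0.0, -0.8]
gripper_width: 0.3
gripper_force: 0.5
0.31550627706865464 [-1.99495557  0.04026136 -0.80039098] -35.68302114534697
```

```bash
python3 -m crank '[{"grip":0,"x":0.0,"y":0.001,"z":0,"yaw":0},{"grip":0,"x":0,"y":0.002,"z":0,"yaw":0},{"grip":0,"x":0,"y":0.002,"z":0,"yaw":0},{"grip":0,"x":0,"y":0.002,"z":0,"yaw":0},{"grip":0,"x":0,"y":0.002,"z":0,"yaw":0}]'
python3 -c "
from h import *
B=np.array([579,104]);x=np.array([.996,-.089]);s=state();print(s['gripper_width'],s['force'],(s['ee_pos'][:2]-B)@x)"
```

```text
time_s: 46.95
ee_pos: [543.4, 106.7, 28.9]
ee_rot: [-179.8, 0.0, 84.9]
force: [-4.8, 0.9, -0.6]
gripper_width: 0.4
gripper_force: 2.6
0.40935129531767867 [-4.81287913  0.91363811 -0.63604503] -35.68428909459207
```

The row is seated. I move aside and check the row and the blade.

```bash
python3 -m crank '[{"grip":0,"x":0.0,"y":-0.006,"z":0,"yaw":0},{"grip":0,"x":0,"y":-0.006,"z":-0.03,"yaw":0},{"grip":0,"x":0,"y":-0.006,"z":-0.065,"yaw":0},{"grip":0,"x":0,"y":-0.006,"z":-0.1,"yaw":0},{"grip":0,"x":0,"y":-0.006,"z":-0.135,"yaw":0}]'
python3 -m crank '[{"grip":0,"x":-0.03,"y":0,"z":-0.02,"yaw":0},{"grip":0,"x":-0.07,"y":0,"z":-0.04,"yaw":0},{"grip":0,"x":-0.11,"y":-0.01,"z":-0.06,"yaw":0},{"grip":0,"x":-0.15,"y":-0.02,"z":-0.08,"yaw":0},{"grip":0,"x":-0.185,"y":-0.02,"z":-0.1,"yaw":0}]'
python3 - <<'E'
from h import *
a=grab_frame('top');np.save('t10.npy',a);b=grab_frame('side');np.save('s10.npy',b)
P=cv2.resize(a[135:240,185:255],None,fx=5,fy=5,interpolation=cv2.INTER_CUBIC)
Q=cv2.resize(a[180:290,270:350],None,fx=5,fy=5,interpolation=cv2.INTER_CUBIC)
M=np.zeros((550,750,3),np.uint8);M[:525,:350]=P;M[:,350:]=Q
cv2.imwrite('pics/m10.png',M[:,:,::-1])
mv([0,0,0])
E
```

```text
time_s: 47.37
ee_pos: [539.9, 107.2, 166.4]
ee_rot: [179.9, -0.0, 84.9]
force: [2.1, -0.5, 0.1]
gripper_width: 0.4
gripper_force: 0.0
time_s: 47.78
ee_pos: [503.0, -68.3, 261.0]
ee_rot: [179.9, 0.0, 84.9]
force: [0.6, 0.1, -1.1]
gripper_width: 0.4
gripper_force: 0.0
t47.9 at [505.7 -71.6 263.8] psi 84.6 -> x 0.0235 y -0.5102 z 0.2638 yaw 0.000
```

View pics/m10.png

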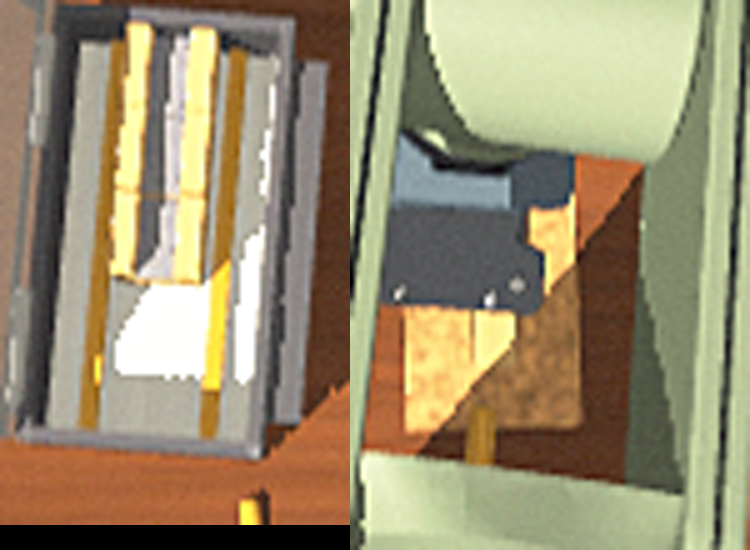

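The row is gapless, straight and at the stop, with grooves in line. The blade's handle edge shows on the mat at crop (475,335). Now go over the cover to shut it from behind.

```bash
python3 -m crank '[{"grip":0,"x":0.03,"y":0.005,"z":-0.01,"yaw":0},{"grip":0,"x":0.065,"y":0.011,"z":-0.015,"yaw":0},{"grip":0,"x":0.1,"y":0.018,"z":-0.015,"yaw":0},{"grip":0,"x":0.135,"y":0.024,"z":-0.015,"yaw":0},{"grip":0,"x":0.16,"y":0.028,"z":-0.015,"yaw":0}]'
python3 -m crank '[{"grip":0,"x":0.03,"y":0.005,"z":0,"yaw":0},{"grip":0,"x":0.065,"y":0.011,"z":0,"yaw":0},{"grip":0,"x":0.1,"y":0.018,"z":0,"yaw":0},{"grip":0,"x":0.135,"y":0.024,"z":0,"yaw":0},{"grip":0,"x":0.16,"y":0.028,"z":0,"yaw":0}]'
python3 -c "
from h import *
s=state();d=s['ee_pos'][:2]-[579,104];print('bed',d@[.996,-.089],d@[.089,.996])
mv([591.5,243.4,211],84.9)"
```

```text
time_s: 48.3
ee_pos: [547.2, 93.5, 274.6]
ee_rot: [179.9, -0.1, 85.0]
force: [0.0, -0.8, -0.3]
gripper_width: 0.6
gripper_force: 0.0
time_s: 48.72
ee_pos: [588.9, 251.0, 274.1]
ee_rot: [179.9, -0.1, 85.0]
force: [-0.4, -0.5, -0.2]
gripper_width: 0.5
gripper_force: 0.0
bed -3.246473505206157 147.26565242689085
t48.7 at [588.9 251.  274.1] psi 85.0 -> x -0.0073 y 0.0033 z 0.0631 yaw 0.002
```

```bash
python3 -m crank '[{"grip":0,"x":0,"y":0.003,"z":0.01,"yaw":0},{"grip":0,"x":0,"y":0.003,"z":0.03,"yaw":0},{"grip":0,"x":0,"y":0.003,"z":0.048,"yaw":0},{"grip":0,"x":0,"y":0.003,"z":0.058,"yaw":0},{"grip":0,"x":0,"y":0.003,"z":0.063,"yaw":0}]'
python3 -m crank '[{"grip":0,"x":-0.01,"y":0,"z":0,"yaw":0},{"grip":0,"x":-0.02,"y":0,"z":0,"yaw":0},{"grip":0,"x":-0.03,"y":0,"z":0,"yaw":0},{"grip":0,"x":-0.04,"y":0,"z":0,"yaw":0},{"grip":0,"x":-0.05,"y":0,"z":0,"yaw":0}]'
python3 -m crank '[{"grip":0,"x":-0.009,"y":0,"z":0,"yaw":0},{"grip":0,"x":-0.018,"y":0,"z":0,"yaw":0},{"grip":0,"x":-0.027,"y":0,"z":0,"yaw":0},{"grip":0,"x":-0.036,"y":0,"z":0,"yaw":0},{"grip":0,"x":-0.044,"y":0,"z":0,"yaw":0}]'
python3 -m crank '[{"grip":0,"x":-0.007,"y":0,"z":0.001,"yaw":0},{"grip":0,"x":-0.013,"y":0,"z":0.004,"yaw":0},{"grip":0,"x":-0.02,"y":0,"z":0.007,"yaw":0},{"grip":0,"x":-0.026,"y":0,"z":0.009,"yaw":0},{"grip":0,"x":-0.032,"y":0,"z":0.012,"yaw":0}]'
python3 -c "
from h import *
s=state();d=s['ee_pos'][:2]-[579,104];print('bed',d@[.996,-.089],d@[.089,.996],s['ee_pos'][2])"
```

```text
time_s: 49.13
ee_pos: [590.5, 246.4, 209.5]
ee_rot: [-179.8, 0.1, 84.9]
force: [-1.2, 0.0, 0.3]
gripper_width: 0.7
gripper_force: 0.0
time_s: 49.55
ee_pos: [587.4, 195.6, 213.0]
ee_rot: [179.9, -0.1, 84.9]
force: [0.5, 0.9, 0.2]
gripper_width: 0.5
gripper_force: 0.5
time_s: 49.97
ee_pos: [582.8, 151.9, 211.5]
ee_rot: [-180.0, 0.0, 84.9]
force: [-0.1, 0.5, -0.1]
gripper_width: 0.5
gripper_force: 0.4
time_s: 50.38
ee_pos: [580.1, 120.6, 199.4]
ee_rot: [-180.0, -0.0, 84.9]
force: [0.2, 0.6, -1.1]
gripper_width: 0.2
gripper_force: 0.3
bed -0.3762455647073181 16.637007952013846 199.38021194863157
```

```bash
python3 -m crank '[{"grip":0,"x":-0.004,"y":0,"z":0.003,"yaw":0},{"grip":0,"x":-0.009,"y":0,"z":0.007,"yaw":0},{"grip":0,"x":-0.014,"y":0,"z":0.011,"yaw":0},{"grip":0,"x":-0.019,"y":0,"z":0.015,"yaw":0},{"grip":0,"x":-0.023,"y":0,"z":0.02,"yaw":0}]'
python3 -m crank '[{"grip":0,"x":-0.004,"y":0,"z":0.005,"yaw":0},{"grip":0,"x":-0.009,"y":0,"z":0.01,"yaw":0},{"grip":0,"x":-0.014,"y":0,"z":0.016,"yaw":0},{"grip":0,"x":-0.018,"y":0,"z":0.021,"yaw":0},{"grip":0,"x":-0.022,"y":0,"z":0.0265,"yaw":0}]'
python3 -m crank '[{"grip":0,"x":-0.003,"y":0,"z":0.006,"yaw":0},{"grip":0,"x":-0.006,"y":0,"z":0.012,"yaw":0},{"grip":0,"x":-0.009,"y":0,"z":0.018,"yaw":0},{"grip":0,"x":-0.012,"y":0,"z":0.024,"yaw":0},{"grip":0,"x":-0.014,"y":0,"z":0.03,"yaw":0}]'
python3 -m crank '[{"grip":0,"x":-0.002,"y":0,"z":0.007,"yaw":0},{"grip":0,"x":-0.003,"y":0,"z":0.014,"yaw":0},{"grip":0,"x":-0.004,"y":0,"z":0.02,"yaw":0},{"grip":0,"x":-0.005,"y":0,"z":0.025,"yaw":0},{"grip":0,"x":-0.006,"y":0,"z":0.03,"yaw":0}]'
python3 -c "
from h import *
s=state();d=s['ee_pos'][:2]-[579,104];print('bed',d@[.996,-.089],d@[.089,.996],s['ee_pos'][2],s['force'])"
```

```text
time_s: 50.8
ee_pos: [578.2, 97.6, 179.4]
ee_rot: [180.0, 0.0, 84.9]
force: [-0.5, -0.0, 0.5]
gripper_width: 0.4
gripper_force: 0.2
time_s: 51.22
ee_pos: [576.1, 75.9, 152.6]
ee_rot: [-180.0, -0.0, 84.9]
force: [0.6, 0.3, 0.6]
gripper_width: 0.3
gripper_force: 0.2
time_s: 51.63
ee_pos: [574.9, 62.0, 122.6]
ee_rot: [-180.0, -0.0, 84.9]
force: [0.0, 1.0, -0.1]
gripper_width: 0.7
gripper_force: 0.1
time_s: 52.05
ee_pos: [574.4, 56.4, 92.7]
ee_rot: [-180.0, -0.0, 84.9]
force: [0.8, -0.2, 0.1]
gripper_width: 0.7
gripper_force: 0.1
bed -0.3201059200114529 -47.83216617539451 92.66075341339614 [ 0.80409446 -0.22023009  0.12972413]
```

```bash
python3 -m crank '[{"grip":0,"x":0,"y":0,"z":0.001,"yaw":0},{"grip":0,"x":0,"y":0,"z":0.002,"yaw":0},{"grip":0,"x":0,"y":0,"z":0.003,"yaw":0},{"grip":0,"x":0,"y":0,"z":0.004,"yaw":0},{"grip":0,"x":0,"y":0,"z":0.004,"yaw":0}]'
python3 -m crank '[{"grip":0,"x":0,"y":0,"z":0.0005,"yaw":0},{"grip":0,"x":0,"y":0,"z":0.001,"yaw":0},{"grip":0,"x":0,"y":0,"z":0.0015,"yaw":0},{"grip":0,"x":0,"y":0,"z":0.0015,"yaw":0},{"grip":0,"x":0,"y":0,"z":0.0015,"yaw":0}]'
python3 -m crank '[{"grip":0,"x":0,"y":0,"z":0.0005,"yaw":0},{"grip":0,"x":0,"y":0,"z":0.001,"yaw":0},{"grip":0,"x":0,"y":0,"z":0.001,"yaw":0},{"grip":0,"x":0,"y":0,"z":0.001,"yaw":0},{"grip":0,"x":0,"y":0,"z":0.001,"yaw":0}]'
```

```text
time_s: 52.47
ee_pos: [574.6, 56.5, 89.4]
ee_rot: [180.0, -0.0, 84.9]
force: [0.2, -0.7, 0.8]
gripper_width: 0.3
gripper_force: 0.0
time_s: 52.88
ee_pos: [574.7, 56.4, 89.2]
ee_rot: [179.9, -0.0, 84.9]
force: [-2.2, -0.4, 8.0]
gripper_width: 0.2
gripper_force: 4.0
time_s: 53.3
ee_pos: [574.7, 56.4, 89.1]
ee_rot: [179.9, -0.0, 84.9]
force: [-3.4, 0.3, 12.8]
gripper_width: 0.7
gripper_force: 6.6
```

Contact at 75 mm with 13 N, so the cover is shut. Next I refine the valve geometry.

```bash

python3 -m crank '[{"grip":0,"x":0,"y":0,"z":-0.02,"yaw":0},{"grip":0,"x":0,"y":0,"z":-0.05,"yaw":0},{"grip":0,"x":-0.03,"y":0,"z":-0.08,"yaw":0},{"grip":0,"x":-0.07,"y":0,"z":-0.1,"yaw":0},{"grip":0,"x":-0.1,"y":0,"z":-0.11,"yaw":0}]'
python3 - <<'E'
from h import *
a=grab_frame('top');np.save('t11.npy',a)
C1=lambda L:np.array(L)/3.5+[90,120]-.36
b=onz('top',C1([(112,375),(235,362),(248,485),(125,498)]),5);print('base',b.mean(0),[np.degrees(np.arctan2(*(b[i]-b[j])[1::-1])) for i,j in((0,1),(3,2),(0,3),(1,2))])
g=cv2.cvtColor(a,cv2.COLOR_RGB2HSV).astype(int)
# dial: bright, low saturation
m=((g[...,1]<60)&(g[...,2]>110)).astype(np.uint8);m[:,:100]=0;m[:,165:]=0;m[:215]=0;m[275:]=0
c=max(cv2.findContours(m,0,2)[0],key=cv2.contourArea);print('bb',cv2.boundingRect(c),cv2.contourArea(c))
print(a[218:268,105:165].sum(2).shape)
for y in range(226,264):print(y,' '.join('%3d'%v for v in a[y,112:158].astype(int).sum(1)//3))
E
```

```text
time_s: 53.72
ee_pos: [566.6, -44.2, 199.8]
ee_rot: [179.7, 0.0, 85.0]
force: [0.6, 0.5, 0.4]
gripper_width: 0.5
gripper_force: 0.0
base [412.34674807 321.48733119   5.        ] [np.float64(95.27778229256393), np.float64(95.25887242399573), np.float64(6.839118784283296), np.float64(6.3904032916168)]
bb (113, 226, 48, 37) 987.5
(50, 60)
226 106  99 107 108 106 109 106 106 104 103 102 103  89  61  34  44  66  85 108 103 105 122 173 180 179 164 115  94  61  62  50  44  59  63  68  64  71  71  68  69  64  64  64  63  60  49
227 113 115 111 111 111 114 111 113 109 125 194 127 121 121 121 118 117 125 133 128 116 156 219 227 255 255 255 255 255 250 237 168  75  46  54  64  66  63  68  69  64  68  72  69  65  56
228 112 117 109 107 109 109 111 105 112 118 175 130 137 145 141 137 129 125 115 154 250 255 255 255 255 255 255 255 255 255 255 255 255 210  77  41  59  65  67  68  73  70  71  70  66  54
229 112 110 108 111 108 107 113 106 106 111 171 131 134 128 132 128 113 147 248 255 255 255 255 255 255 255 255 255 255 255 255 255 255 255 255 211  77  54  66  65  66  68  67  65  71  50
230 112 10
[... 5681 characters left out ...]
 107 154 144 141 140 144 141 131 141 133 133 135 129 163 182 181 185 181 156 139 105  81  64  56  61  50  50  49  41  52  97 112 110 110
261 109 102 112 108 107 109 109 104 110 112 110 107 107 129 144 136 143 146 146 160 145 133 121 106  96 157 202 188 190 185 163 147 109  79  56  58  51  49  49  57  51  50  86 114 107 108
262 108 110 109 108 109 114 110 112 108 110 109 106 112 129 131 125 104  84 103 117 118 115 109 108 101 130 189 189 189 186 164 147 114  79  58  56  54  58  62  60  49  45  88 119 109 111
263 103 103 103 104 107 105 108 107 105 105 111 111 106 116 110 111 112 105 105 112 106 114 110 110 109 123 169 191 193 183 168 148 114  79  66  52  52  54  51  55  56  45  83 116 107 106
```

```bash
python3 - <<'E'
from h import *
an=lambda p,q:np.degrees(np.arctan2(p[1]-q[1],p[0]-q[0]))
e=onz('top',[(115,247),(120.6,245),(143,236.8),(145,236.8)],74);print('edge',an(e[0],e[2]),an(e[1],e[2]))
e=onz('top',[(114.3,252),(120,250.4),(146.5,240.7)],74);print('lower edge',an(e[0],e[2]),an(e[1],e[2]))
print('end',onz('top',[(113.6,249.9)],74),'short',onz('top',[(146,238.6)],74))
t=onz('top',[(132,250.5),(130.6,252.4),(129.2,254.3)],40);print('tick',t.round(1).tolist(),'radial',an(t[2],t[0]))
a=np.load('t11.npy');m=(a.min(2)>150).astype(np.uint8);m[:,:120]=0;m[:,158:]=0;m[:226]=0;m[260:]=0
m=cv2.morphologyEx(m,cv2.MORPH_CLOSE,np.ones((9,9)));c=max(cv2.findContours(m,0,1)[0],key=cv2.contourArea);(x,y),_,_=cv2.fitEllipse(cv2.convexHull(c))
d=onz('top',[(x,y)],39)[0];print('dial',x,y,d)
for C in(d,[412.4,321.5,0]):print([an(q,C) for q in t])
p=onz('top',[(138,217.5),(139.5,267.5)],20)
E
```

```text
edge 109.31417257310966 109.40508996570368
lower edge 108.61511226417501 109.38705734474547
end [[394.3679466  376.61005704  74.        ]] short [[423.15851263 290.61538547  74.        ]]
tick [[391.1, 337.1, 40.0], [386.0, 340.9, 40.0], [380.9, 344.6, 40.0]] radial 143.51209801040707
dial 135.36196899414062 241.67568969726562 [415.0332141  328.37389039  39.        ]
[np.float64(160.0118698833386), np.float64(156.73301078180702), np.float64(154.52800161362688)]
[np.float64(143.79849645538363), np.float64(143.74337144948058), np.float64(143.70527002973427)]
```

```bash
python3 -m crank '[{"grip":0.045,"x":0.03,"y":-0.015,"z":0,"yaw":-0.08},{"grip":0.045,"x":0.065,"y":-0.03,"z":0,"yaw":-0.16},{"grip":0.045,"x":0.1,"y":-0.045,"z":0,"yaw":-0.25},{"grip":0.045,"x":0.13,"y":-0.065,"z":0,"yaw":-0.34},{"grip":0.045,"x":0.16,"y":-0.085,"z":0,"yaw":-0.422}]'
python3 -c "
from h import *
mv([398.5,362.8,150],109.2)"
```

```text
time_s: 54.18
ee_pos: [494.3, 125.1, 196.6]
ee_rot: [180.0, -0.0, 109.3]
force: [0.8, 0.6, 0.8]
gripper_width: 31.1
gripper_force: 0.0
t54.2 at [494.3 125.1 196.6] psi 109.3 -> x 0.2560 y -0.0119 z 0.0466 yaw 0.002
```

```bash
python3 -m crank '[{"grip":0.045,"x":0.03,"y":-0.001,"z":0,"yaw":0},{"grip":0.045,"x":0.06,"y":-0.003,"z":0,"yaw":0},{"grip":0.045,"x":0.095,"y":-0.005,"z":0,"yaw":0},{"grip":0.045,"x":0.125,"y":-0.006,"z":0,"yaw":0},{"grip":0.045,"x":0.15,"y":-0.007,"z":0,"yaw":0}]'
python3 -m crank '[{"grip":0.045,"x":0.03,"y":-0.001,"z":0.01,"yaw":0},{"grip":0.045,"x":0.06,"y":-0.002,"z":0.02,"yaw":0},{"grip":0.045,"x":0.085,"y":-0.003,"z":0.03,"yaw":0},{"grip":0.045,"x":0.102,"y":-0.004,"z":0.04,"yaw":0},{"grip":0.045,"x":0.106,"y":-0.005,"z":0.047,"yaw":0}]'
python3 -m crank '[{"grip":0.045,"x":0,"y":0,"z":0,"yaw":0},{"grip":0.045,"x":0,"y":0,"z":0,"yaw":0},{"grip":0.045,"x":0,"y":0,"z":0,"yaw":0},{"grip":0.045,"x":0,"y":0,"z":0,"yaw":0},{"grip":0.045,"x":0,"y":0,"z":0,"yaw":0}]'
python3 -c "
from h import *
mv([398.5,362.8,66],109.2)"
```

```text
time_s: 54.6
ee_pos: [438.3, 265.1, 196.7]
ee_rot: [180.0, -0.0, 109.1]
force: [-0.0, 0.3, 0.4]
gripper_width: 45.1
gripper_force: 0.0
time_s: 55.02
ee_pos: [398.8, 363.9, 148.7]
ee_rot: [-180.0, -0.0, 109.2]
force: [-0.2, -0.3, -0.3]
gripper_width: 45.1
gripper_force: 0.0
time_s: 55.43
ee_pos: [400.8, 361.1, 150.4]
ee_rot: [179.9, -0.0, 109.0]
force: [0.2, 0.7, 0.5]
gripper_width: 44.8
gripper_force: 0.0
t55.4 at [400.8 361.1 150.4] psi 109.0 -> x 0.0024 y -0.0017 z 0.0844 yaw -0.004
```

```bash
python3 -m crank '[{"grip":0.045,"x":0.0024,"y":-0.0017,"z":0.015,"yaw":-0.004},{"grip":0.045,"x":0.0024,"y":-0.0017,"z":0.04,"yaw":-0.004},{"grip":0.045,"x":0.0024,"y":-0.0017,"z":0.062,"yaw":-0.004},{"grip":0.045,"x":0.0024,"y":-0.0017,"z":0.077,"yaw":-0.004},{"grip":0.045,"x":0.0024,"y":-0.0017,"z":0.084,"yaw":-0.004}]'
python3 -m crank '[{"grip":0.03,"x":0,"y":0,"z":0,"yaw":0},{"grip":0.015,"x":0,"y":0,"z":0,"yaw":0},{"grip":0.005,"x":0,"y":0,"z":0,"yaw":0},{"grip":0.005,"x":0,"y":0,"z":0,"yaw":0},{"grip":0.005,"x":0,"y":0,"z":0,"yaw":0}]' 12
python3 -m crank '[{"grip":0.005,"x":0,"y":0,"z":0,"yaw":0},{"grip":0.005,"x":0,"y":0,"z":0,"yaw":0},{"grip":0.005,"x":0,"y":0,"z":0,"yaw":0},{"grip":0.005,"x":0,"y":0,"z":0,"yaw":0},{"grip":0.005,"x":0,"y":0,"z":0,"yaw":0}]'
python3 -c "
from h import *
a=np.radians(143.3);mv([413.3+45*np.cos(a),320.3+45*np.sin(a),66],143.3);s=state();print(s['force'],s['torque'])"
```

```text
time_s: 55.85
ee_pos: [397.1, 362.1, 64.1]
ee_rot: [-179.8, 0.1, 109.3]
force: [0.5, -0.1, -0.1]
gripper_width: 45.0
gripper_force: 0.0
time_s: 56.27
ee_pos: [398.2, 363.8, 66.8]
ee_rot: [179.9, -0.0, 109.3]
force: [-1.0, -0.2, 0.7]
gripper_width: 14.9
gripper_force: 3.3
time_s: 56.68
ee_pos: [397.3, 363.5, 66.6]
ee_rot: [-180.0, -0.0, 109.3]
force: [-3.0, -1.3, 6.0]
gripper_width: 14.0
gripper_force: 12.0
t56.7 at [397.3 363.5  66.6] psi 109.3 -> x -0.0087 y -0.0243 z 0.0006 yaw -0.594
[-3.04521529 -1.30206666  6.01761008] [-0.26780157  0.54257931 -0.10126194]
```

```bash
python3 -m crank '[{"grip":0.005,"x":-0.0001,"y":-0.0027,"z":0,"yaw":-0.0593},{"grip":0.005,"x":-0.0003,"y":-0.0054,"z":0,"yaw":-0.1187},{"grip":0.005,"x":-0.0007,"y":-0.0081,"z":0,"yaw":-0.178},{"grip":0.005,"x":-0.0013,"y":-0.0107,"z":0,"yaw":-0.2374},{"grip":0.005,"x":-0.002,"y":-0.0133,"z":0,"yaw":-0.2967}]'
python3 -m crank '[{"grip":0.005,"x":-0.0001,"y":-0.0027,"z":0,"yaw":-0.0593},{"grip":0.005,"x":-0.0003,"y":-0.0054,"z":0,"yaw":-0.1187},{"grip":0.005,"x":-0.0007,"y":-0.0081,"z":0,"yaw":-0.178},{"grip":0.005,"x":-0.0013,"y":-0.0107,"z":0,"yaw":-0.2374},{"grip":0.005,"x":-0.002,"y":-0.0133,"z":0,"yaw":-0.2967}]'
python3 -m crank '[{"grip":0.005,"x":0,"y":0,"z":0,"yaw":0},{"grip":0.005,"x":0,"y":0,"z":0,"yaw":0},{"grip":0.005,"x":0,"y":0,"z":0,"yaw":0},{"grip":0.005,"x":0,"y":0,"z":0,"yaw":0},{"grip":0.005,"x":0,"y":0,"z":0,"yaw":0}]'
python3 -c "
from h import *
s=state();p=s['ee_pos']; print(s['force'],s['torque'],np.degrees(np.arctan2(p[1]-320.6,p[0]-412.4)),np.hypot(p[1]-320.6,p[0]-412.4))"
```

```text
time_s: 57.1
ee_pos: [385.0, 357.1, 66.6]
ee_rot: [-180.0, -0.0, 126.4]
force: [-3.4, -1.3, 7.1]
gripper_width: 13.8
gripper_force: 12.0
time_s: 57.52
ee_pos: [375.2, 347.4, 66.6]
ee_rot: [-179.9, -0.1, 143.4]
force: [-4.2, -1.0, 7.0]
gripper_width: 13.8
gripper_force: 12.0
time_s: 57.93
ee_pos: [375.1, 347.3, 66.6]
ee_rot: [-179.9, -0.1, 143.3]
force: [-5.5, -0.8, 8.0]
gripper_width: 13.8
gripper_force: 12.0
[-5.49575843 -0.82634778  8.04693728] [-0.26098802  0.79217755 -0.15526053] 144.35483864514597 45.84082326545044
```

```bash
python3 -m crank '[{"grip":0.01,"x":0,"y":0,"z":0,"yaw":0},{"grip":0.03,"x":0,"y":0,"z":0,"yaw":0},{"grip":0.045,"x":0,"y":0,"z":0,"yaw":0},{"grip":0.045,"x":0,"y":0,"z":0,"yaw":0},{"grip":0.045,"x":0,"y":0,"z":0,"yaw":0}]'
python3 -m crank '[{"grip":0.045,"x":0,"y":0,"z":-0.02,"yaw":0},{"grip":0.045,"x":0,"y":0,"z":-0.05,"yaw":0},{"grip":0.045,"x":0,"y":0,"z":-0.09,"yaw":0},{"grip":0.045,"x":0,"y":0,"z":-0.13,"yaw":0},{"grip":0.045,"x":0,"y":0,"z":-0.16,"yaw":0}]'
python3 -m crank '[{"grip":0.045,"x":0.03,"y":0,"z":0,"yaw":0},{"grip":0.045,"x":0.06,"y":-0.02,"z":0,"yaw":0},{"grip":0.045,"x":0.09,"y":-0.04,"z":0,"yaw":0},{"grip":0.045,"x":0.11,"y":-0.05,"z":0,"yaw":0},{"grip":0.045,"x":0.12,"y":-0.06,"z":0,"yaw":0}]'
python3 - <<'E'
from h import *
a=grab_frame('top');np.save('t12.npy',a);s=grab_frame('side');np.save('s12.npy',s)
for y in range(228,264):print(y,' '.join('%3d'%v for v in a[y,114:158].astype(int).sum(1)//3))
# blade steel / handle vs expected pixel positions
print(proj('top',[[377,-124,27],[477,-124,27],[477,-124,17],[567,-124,17],[340,-122,3],[581,-122,3]]).round(1).tolist())
E
```

```text
time_s: 58.35
ee_pos: [376.5, 347.8, 65.7]
ee_rot: [180.0, 0.0, 143.3]
force: [-0.5, 0.6, -0.1]
gripper_width: 37.5
gripper_force: 0.0
time_s: 58.77
ee_pos: [376.9, 348.1, 228.9]
ee_rot: [179.8, 0.0, 143.3]
force: [0.5, 0.9, 0.8]
gripper_width: 44.8
gripper_force: 0.0
time_s: 59.18
ee_pos: [242.2, 371.5, 225.7]
ee_rot: [180.0, -0.0, 143.4]
force: [0.3, -0.3, 0.2]
gripper_width: 45.2
gripper_force: 0.0
228 115 112 109 112 115 107 111 120 176 133 136 142 143 136 133 126 111 151 250 255 255 255 255 255 255 255 255 255 255 255 255 212  78  52  57  68  71  68  67  69  65  71  68  54
229 110 101 111 111 105 105 102 111 166 130 128 128 131 126 119 147 250 255 255 255 255 255 255 255 255 255 255 255 255 255 255 255 253  98  62  65  68  70  66  68  66  68  68  61
230 105 109 113 104 109 108 106 113 149 129 132 128 126 117 144 250 255 255 255 255 255 255 255 255 255 255 255 255 255 255 255 255 248 167 133  75  61  66  70  69  70  66  69  57
231 113 105 109 105 109 107 102 109 140 136 136 133 123 170 255 255 255 255 255 255 255 255 255 255 255 255 255 255 255 255 255 243 176 193 184 134  69  59
[... 5181 characters left out ...]
161 134 103  84  61  57  59  52  49  46  47  67  70  47  47  83
261 106 105 113 110 105  97 122 197 255 255 183  81 117 142 143 149 148 161 145 130 120 110  94 161 200 189 189 187 164 147 110  77  62  48  57  52  55  56  47  49  49  45  81 108
262 113 108 105 107 112 105 102 104 189 213  96 162 129 124 104  85 106 125 119 111 116 108 103 128 188 190 190 185 168 147 112  84  59  51  60  53  60  58  46  52  86 108 108 122
263 103 107 106 106 103 110 101 103 108 114  96 116 112 106 109 105 104 110 108 108 108 112 104 117 174 191 190 188 170 150 112  79  64  49  54  58  57  53  62  44  83 116 112 109
[[299.7, 252.9], [298.7, 217.0], [298.3, 217.1], [297.5, 185.5], [298.2, 265.7], [296.0, 181.3]]
```

```bash
python3 - <<'E'
from h import *
an=lambda p,q:np.degrees(np.arctan2(p[1]-q[1],p[0]-q[0]))
for P in ([(124.9,260),(131.7,250)],[(119.5,259),(123.7,253)],[(126.6,258),(130.7,252)]):
    e=onz('top',P,74);print(an(e[0],e[1]),end=' ')
e=onz('top',[(122,260.4)],74)[0];print('end dir from axis',[an(e,(x,y)) for x,y in((412.4,320.6),(413.3,320.3),(412.4,321.5))])
a=np.load('t12.npy').astype(int)
print('row: rgb at cols 286..312 step2')
for y in range(182,262,6):print(y,' '.join('%d/%d/%d'%tuple(v) for v in a[y,284:314:3]))
b=np.load('s12.npy');
E
```

```text
145.7319184660508 144.96897364639798 145.5958517478451 end dir from axis [np.float64(144.09226538401117), np.float64(144.3755258515059), np.float64(144.8356276486831)]
row: rgb at cols 286..312 step2
182 223/153/87 249/183/104 242/178/103 247/180/103 255/200/109 246/183/107 255/255/162 255/220/125 255/236/135 255/243/138
188 158/114/71 255/204/114 243/173/95 255/203/99 252/252/248 255/255/255 140/93/56 252/203/115 250/197/108 253/213/118
194 137/96/63 143/104/63 143/103/62 147/99/48 252/249/239 255/255/255 118/74/42 254/218/118 252/211/119 247/194/109
200 179/126/75 150/107/63 146/101/65 159/111/61 153/150/140 150/152/145 150/107/64 255/189/107 255/207/119 255/216/121
206 152/109/63 137/99/62 150/105/65 139/98/50 156/156/146 152/151/143 131/91/49 139/101/61 148/104/61 148/105/68
212 142/98/60 121/86/57 141/101/58 151/104/54 153/158/151 157/161/152 140/98/53 136/97/59 139/97/56 162/112/67
218 148/107/58 138/99/64 148/107/62 151/106/68 142/114/69 156/122/76 138/109/62 156/111/68 152/110/68 142/106/66
224 133/98/59 148/103/63 151/108/66 129/99/63 159/130/76 160/123/77 152/118/72 149/109/65 155/109/65 138/97/55
230 141/101/59 144/104/66 154/113/61 141/103/60 163/131/82 158/123/78 167/134/81 169/122/74 148/105/57 143/103/64
236 153/109/68 145/106/62 143/103/63 139/100/57 161/126/76 159/124/74 167/131/79 157/114/71 139/99/61 143/101/60
242 254/214/115 255/223/126 255/237/131 141/99/55 158/125/75 161/124/75 167/137/83 173/121/68 151/109/63 154/112/65
248 255/224/124 252/210/120 252/205/115 255/216/122 160/125/79 160/130/76 173/136/83 124/88/56 255/195/105 121/83/53
254 255/233/138 251/199/111 254/221/123 255/230/128 253/212/116 253/208/112 255/227/131 255/227/133 252/204/113 252/205/113
260 255/228/130 255/227/134 250/198/114 255/249/148 97/70/50 142/101/61 255/222/122 239/174/98 255/234/140 253/217/116
```

```bash
python3 - <<'E'
from h import *
a=np.load('t12.npy').astype(int)
m=(a[...,1]-a[...,2]>55)&(a[...,0]-a[...,1]<85)&(a[...,1]>80)
P=[]
for y in list(range(215,227))+list(range(260,271)):
    c=np.where(m[y,126:150])[0]+126
    if len(c):P.append((c.mean(),y));print(y,c.min(),c.max(),end=' | ')
P=np.array(P);w=onz('top',P,20);f=np.polyfit(w[:,0],w[:,1],1);print('\npipe yaw',np.degrees(np.arctan(f[0])),'y at 412.4',np.polyval(f,412.4))
E
```

```text
215 135 138 | 216 132 139 | 217 132 139 | 218 132 140 | 219 133 139 | 220 133 140 | 221 133 140 | 222 133 140 | 223 130 140 | 224 133 140 | 225 133 140 | 226 134 139 | 260 138 144 | 261 137 144 | 262 137 144 | 263 138 144 | 264 138 144 | 265 138 145 | 266 138 145 | 267 139 145 | 268 138 145 | 269 138 145 | 270 139 142 | 
pipe yaw 6.801328407420386 y at 412.4 324.4493828489856
```

The blade lies on the mat as placed (top columns 296–302, rows 185–252). The lever reads about 144.3°. The target, averaged from pipe, base and tick, is about 142°, so I nudge it back 2°.

```bash
python3 -m crank '[{"grip":0.045,"x":-0.03,"y":0.015,"z":0,"yaw":0},{"grip":0.045,"x":-0.06,"y":0.03,"z":0,"yaw":0},{"grip":0.045,"x":-0.09,"y":0.045,"z":0,"yaw":0},{"grip":0.045,"x":-0.112,"y":0.056,"z":0,"yaw":0},{"grip":0.045,"x":-0.12,"y":0.06,"z":0,"yaw":0}]'
python3 -m crank '[{"grip":0.045,"x":0,"y":0,"z":0,"yaw":0},{"grip":0.045,"x":0,"y":0,"z":0.02,"yaw":0},{"grip":0.045,"x":0,"y":0,"z":0.045,"yaw":0},{"grip":0.045,"x":0,"y":0,"z":0.07,"yaw":0},{"grip":0.045,"x":0,"y":0,"z":0.09,"yaw":0}]'
python3 -m crank '[{"grip":0.045,"x":0,"y":0,"z":0.02,"yaw":0},{"grip":0.045,"x":0,"y":0,"z":0.04,"yaw":0},{"grip":0.045,"x":0,"y":0,"z":0.055,"yaw":0},{"grip":0.045,"x":0,"y":0,"z":0.065,"yaw":0},{"grip":0.045,"x":0,"y":0,"z":0.07,"yaw":0}]'
python3 -m crank '[{"grip":0.03,"x":0,"y":0,"z":0,"yaw":0},{"grip":0.015,"x":0,"y":0,"z":0,"yaw":0},{"grip":0.005,"x":0,"y":0,"z":0,"yaw":0},{"grip":0.005,"x":0,"y":0,"z":0,"yaw":0},{"grip":0.005,"x":0,"y":0,"z":0,"yaw":0}]' 12
python3 -m crank '[{"grip":0.005,"x":0,"y":0,"z":0,"yaw":0},{"grip":0.005,"x":0,"y":0.0006,"z":0,"yaw":0.012},{"grip":0.005,"x":0,"y":0.0012,"z":0,"yaw":0.025},{"grip":0.005,"x":0,"y":0.0018,"z":0,"yaw":0.036},{"grip":0.005,"x":0,"y":0.0018,"z":0,"yaw":0.036}]'
python3 -m crank '[{"grip":0.005,"x":0,"y":0,"z":0,"yaw":0},{"grip":0.03,"x":0,"y":0,"z":0,"yaw":0},{"grip":0.045,"x":0,"y":0,"z":0,"yaw":0},{"grip":0.045,"x":0,"y":0,"z":0,"yaw":0},{"grip":0.045,"x":0,"y":0,"z":0,"yaw":0}]'
python3 -m crank '[{"grip":0.045,"x":0,"y":0,"z":-0.02,"yaw":0},{"grip":0.045,"x":0,"y":0,"z":-0.05,"yaw":0},{"grip":0.045,"x":0,"y":0,"z":-0.09,"yaw":0},{"grip":0.045,"x":0,"y":0,"z":-0.13,"yaw":0},{"grip":0.045,"x":0,"y":0,"z":-0.16,"yaw":0}]'
python3 -m crank '[{"grip":0.045,"x":0.03,"y":0,"z":0,"yaw":0},{"grip":0.045,"x":0.06,"y":-0.02,"z":0,"yaw":0},{"grip":0.045,"x":0.09,"y":-0.04,"z":0,"yaw":0},{"grip":0.045,"x":0.11,"y":-0.05,"z":0,"yaw":0},{"grip":0.045,"x":0.12,"y":-0.06,"z":0,"yaw":0}]'
python3 - <<'E'
from h import *
a=grab_frame('top');np.save('t13.npy',a);s=grab_frame('side').astype(int)
an=lambda p,q:np.degrees(np.arctan2(p[1]-q[1],p[0]-q[0]))
g=a.min(2).astype(int)
for y in range(249,263):print(y,' '.join('%3d'%v for v in g[y,116:136]))
t0=np.load('t12.npy').astype(int);d=np.abs(a.astype(int)-t0).sum(2)>120;print('changed px outside valve/arm',[(c,int(d[r0:r1,c0:c1].sum())) for c,(c0,r0,c1,r1) in dict(bed=(185,130,260,240),mat=(275,180,320,270),plug=(275,125,310,155)).items()])
# cover shut: compare with the first picture
z=np.load('t0.npy').astype(int);print('cover diff from start',np.abs(a.astype(int)-z)[130:230,188:255].sum(2).mean())
c=proj('side',[[703.2,159.1,75],[691.9,7.1,75],[451.6,28.9,75]]);print(c.round(1).tolist())
S0=np.load('s0.npy').astype(int);print('side bed diff',np.abs(s-S0)[150:210,215:305].sum(2).mean())
E
```

```text
time_s: 59.7
ee_pos: [381.0, 346.7, 225.4]
ee_rot: [179.9, 0.1, 143.1]
force: [-0.5, -0.5, 0.5]
gripper_width: 45.0
gripper_force: 0.0
time_s: 60.12
ee_pos: [375.0, 347.2, 134.2]
ee_rot: [-179.9, -0.0, 143.3]
force: [-0.4, 0.3, 0.0]
gripper_width: 45.0
gripper_force: 0.0
time_s: 60.53
ee_pos: [375.1, 347.3, 64.5]
ee_rot: [-179.9, -0.0, 143.3]
force: [-0.2, 0.7, -0.6]
gripper_width: 45.0
gripper_force: 0.0
time_s: 60.95
ee_pos: [376.5, 347.8, 66.5]
ee_rot: [179.9, 0.0, 143.3]
force: [-1.2, -0.8, 0.7]
gripper_width: 14.1
gripper_force: 7.6
time_s: 61.37
ee_pos: [376.9, 348.3, 66.4]
ee_rot: [-179.9, 0.0, 141.2]
force: [-2.0, -3.2, 5.5]
gripper_width: 14.0
gripper_force: 12.0
time_s: 61.78
ee_pos: [377.5, 349.3, 65.7]
ee_rot: [180.0, 0.0, 141.3]
force: [-1.1, 0.2, 0.6]
gripper_width: 37.7
gripper_force: 0.0
time_s: 62.2
ee_pos: [377.9, 349.6, 228.9]
ee_rot: [179.8, 0.0, 141.3]
force: [0.9, 0.1, -0.8]
gripper_width: 44.8
gripper_force: 0.0
time_s: 62.62
ee_pos: [244.1, 377.8, 225.8]
ee_rot: [180.0, -0.0, 141.4]
force: [-0.1, 0.2, 0.8]
gripper_width: 44.9
gripper_force: 0.0
249  54  55  55
[... 651 characters left out ...]
5 255
257  63  61  61  37 206 255 255 251 255 255 214  96 108 131 137 163 255 255 255 255
258  57  55  35 138 255 255 252 253 255 252  87  92 131 134 129 131 144 198 241 246
259  52  57  36 184 255 255 255 255 255 110  85 126 144 137 139 132 133 123 144 142
260  54  46  46  57 197 255 255 255 136  81 117 146 139 138 138 135 140 134 135 135
261  57  58  53  38  55 205 255 161  84  94 143 141 142 147 142 158 147 118 101  92
262  59  61  57  54  41  62 160  51  44 111 126 102  85  69  66  78  77  63  59  51
changed px outside valve/arm [('bed', 47), ('mat', 50), ('plug', 0)]
cover diff from start 23.991194029850746
[[274.2, 153.0], [301.1, 171.6], [239.1, 194.1]]
side bed diff 15.09925925925926
```

```bash
python3 - <<'E'
from h import *
import time
a=np.load('t13.npy').astype(int);b=np.load('t12.npy').astype(int);d=np.abs(a-b).sum(2)>120
for n,(c0,r0,c1,r1) in dict(bed=(185,130,260,240),mat=(275,180,320,270)).items():
    q=np.argwhere(d[r0:r1,c0:c1])+[r0,c0];print(n,q.min(0),q.max(0),np.median(q,0))
st=((a.max(2)-a.min(2)<25)&(a.max(2)>120))[180:225,280:320];q=np.argwhere(st)[:,::-1]+[280,180];print('steel',q.min(0),q.max(0),len(q))
f=grab_frame('top').astype(int);print('moved since',int((np.abs(f-a).sum(2)>120)[130:270,185:320].sum()))
for y in(225,240,248):print(y,' '.join('%d/%d'%(v[0],v[1]) for v in a[y,290:312:2]))
for nm,(c0,r0,c1,r1) in dict(bocal=(105,140,165,205),gauge=(375,145,400,200),plug=(278,128,302,152)).items():
    z=np.load('t0.npy').astype(int);print(nm,np.abs(f-z)[r0:r1,c0:c1].sum(2).mean().round(1))
E
```

```text
bed [212 186] [239 251] [226. 214.]
mat [194 275] [251 319] [205.5 299.5]
steel [294 186] [300 213] 170
moved since 29
225 149/105 139/101 136/109 155/125 151/121 168/132 153/122 125/85 146/101 141/102 128/90
240 140/99 141/101 106/90 165/133 152/118 160/127 162/129 159/114 149/106 134/98 140/103
248 252/206 245/184 240/185 160/128 151/120 155/123 171/139 144/100 249/173 253/185 110/78
bocal 12.9
gauge 10.5
plug 9.0
```

```bash
python3 - <<'E'
from h import *
f=np.load('t13.npy').astype(int);z=np.load('t0.npy').astype(int)
B=np.array([579,104]);X=np.array([.996,-.089]);Y=np.array([.089,.996])
for v in(-18,0,18):
    print('ridge' if v else 'groove',v)
    for u in range(110,-60,-8):
        p=np.r_[B+u*X+v*Y,66 if v else 42];c=proj('top',[p])[0].round().astype(int);print(u,f[c[1],c[0]].tolist(),z[c[1],c[0]].tolist(),end=' ; ')
    print()
S=grab_frame('side');c=proj('side',[[*(B+u*X+v*Y),66] for u in(105,-15,-40) for v in(-18,18)]).round().astype(int);print([(S[y,x].tolist(),np.load('s0.npy')[y,x].tolist()) for x,y in c])
# where does the row's near end show in the top view, across the channel (yellowness b deficit)
for u in range(20,-50,-4):
    v=np.arange(-24,25,4);P=proj('top',[[*(B+u*X+w*Y),66] for w in v]).round().astype(int);print(u,' '.join('%3d'%(f[y,x,0]-f[y,x,2]) for x,y in P))
E
```

```text
ridge -18
110 [255, 255, 245] [255, 251, 242] ; 102 [252, 248, 236] [244, 239, 230] ; 94 [252, 249, 236] [253, 252, 246] ; 86 [252, 248, 235] [252, 251, 246] ; 78 [252, 249, 236] [252, 251, 247] ; 70 [252, 249, 236] [252, 251, 246] ; 62 [253, 248, 235] [253, 251, 245] ; 54 [253, 249, 237] [253, 251, 246] ; 46 [253, 248, 234] [253, 251, 246] ; 38 [253, 248, 234] [253, 251, 248] ; 30 [253, 249, 235] [253, 251, 246] ; 22 [252, 249, 235] [253, 251, 246] ; 14 [250, 246, 233] [253, 251, 246] ; 6 [252, 251, 245] [253, 252, 246] ; -2 [253, 250, 239] [253, 251, 246] ; -10 [253, 249, 237] [253, 251, 247] ; -18 [252, 248, 237] [253, 252, 247] ; -26 [253, 249, 237] [253, 252, 248] ; -34 [252, 249, 237] [253, 252, 248] ; -42 [253, 250, 238] [253, 251, 247] ; -50 [251, 248, 235] [253, 252, 247] ; -58 [252, 251, 245] [253, 252, 247] ; 
groove 0
110 [250, 246, 240] [244, 240, 231] ; 102 [248, 244, 238] [253, 251, 246] ; 94 [248, 244, 237] [252, 251, 245] ; 86 [248, 244, 237] [252, 250, 244] ; 78 [248, 244, 238] [252, 250, 245] ; 70 [249, 245, 238] [252, 251, 246] ; 62 [248, 244, 237] [253, 251, 247]
[... 1910 characters left out ...]
 8   7   9   7   8   6   8  26
-4   6  20  19  19  17   8   7   7   7   6   9  11  24
-8   6  16  15  17  16   9   9  10   9  13  15  15  20
-12  19  16  16  15  15  10   9  10  10  15  16  16  15
-16  17  15  17  19   8   9  10   9  10  18  15  15  16
-20  18  16  17  16  10  11  11  11   8  18  16  18  16
-24  18  15  16  16  10  10  10  11  10  17  17  19  17
-28  18  18  17  15  10  11   8   9   9  17  15  17  14
-32  17  16  16  13   9   8  10  10  10  17  16  15  17
-36  16  14  17  12   9  11  10   9  10  13  17  16  14
-40  17  16  16  14  10  13  10   8   9  15  17  17  18
-44  16  18  17  14  10  10  10  10  12  14  18  16  18
-48  17  18  17  13  14  13  14   9  13  16  17  16  18
```

Checking through the cover was worthwhile: block 3 has been knocked, leaving a gap of about 16 mm, and slightly turned. I'll reopen the cover with the blade, re-push the row, shut the cover, then redo the lever.

```bash
for i in 1; do :; done
python3 -m crank '[{"grip":0.05,"x":-0.015,"y":-0.01,"z":0,"yaw":0},{"grip":0.05,"x":-0.035,"y":-0.022,"z":0,"yaw":0},{"grip":0.05,"x":-0.06,"y":-0.038,"z":0,"yaw":0},{"grip":0.05,"x":-0.085,"y":-0.053,"z":0,"yaw":0},{"grip":0.05,"x":-0.1127,"y":-0.0706,"z":0,"yaw":0}]'
python3 -m crank '[{"grip":0.05,"x":-0.025,"y":-0.015,"z":0,"yaw":0},{"grip":0.05,"x":-0.05,"y":-0.03,"z":0,"yaw":0},{"grip":0.05,"x":-0.07,"y":-0.044,"z":0,"yaw":0},{"grip":0.05,"x":-0.092,"y":-0.057,"z":0,"yaw":0},{"grip":0.05,"x":-0.1127,"y":-0.0706,"z":0,"yaw":0}]'
python3 -m crank '[{"grip":0.05,"x":-0.025,"y":-0.015,"z":0,"yaw":0},{"grip":0.05,"x":-0.05,"y":-0.03,"z":0,"yaw":0},{"grip":0.05,"x":-0.07,"y":-0.044,"z":0,"yaw":0},{"grip":0.05,"x":-0.092,"y":-0.057,"z":0,"yaw":0},{"grip":0.05,"x":-0.1127,"y":-0.0706,"z":0,"yaw":0}]'
python3 -m crank '[{"grip":0.05,"x":-0.025,"y":-0.015,"z":0,"yaw":0},{"grip":0.05,"x":-0.05,"y":-0.03,"z":0,"yaw":0},{"grip":0.05,"x":-0.07,"y":-0.044,"z":0,"yaw":0},{"grip":0.05,"x":-0.092,"y":-0.057,"z":0,"yaw":0},{"grip":0.05,"x":-0.1127,"y":-0.0706,"z":0,"yaw":0}]'
python3 -m crank '[{"grip":0.05,"x":0,"y":0,"z":0,"yaw":0.12},{"grip":0.05,"x":0,"y":0,"z":0,"yaw":0.24},{"grip":0.05,"x":0,"y":0,"z":0,"yaw":0.36},{"grip":0.05,"x":0,"y":0,"z":0,"yaw":0.48},{"grip":0.05,"x":0,"y":0,"z":0,"yaw":0.61}]'
python3 -m crank '[{"grip":0.05,"x":0,"y":0,"z":0,"yaw":0.12},{"grip":0.05,"x":0,"y":0,"z":0,"yaw":0.24},{"grip":0.05,"x":0,"y":0,"z":0,"yaw":0.36},{"grip":0.05,"x":0,"y":0,"z":0,"yaw":0.48},{"grip":0.05,"x":0,"y":0,"z":0,"yaw":0.61}]'
python3 -m crank '[{"grip":0.05,"x":0,"y":0,"z":0,"yaw":0.12},{"grip":0.05,"x":0,"y":0,"z":0,"yaw":0.24},{"grip":0.05,"x":0,"y":0,"z":0,"yaw":0.36},{"grip":0.05,"x":0,"y":0,"z":0,"yaw":0.48},{"grip":0.05,"x":0,"y":0,"z":0,"yaw":0.61}]'
python3 -m crank '[{"grip":0.05,"x":0,"y":0,"z":0.02,"yaw":0.12},{"grip":0.05,"x":0,"y":0,"z":0.05,"yaw":0.24},{"grip":0.05,"x":0,"y":0,"z":0.08,"yaw":0.36},{"grip":0.05,"x":0,"y":0,"z":0.11,"yaw":0.48},{"grip":0.05,"x":0,"y":0,"z":0.13,"yaw":0.61}]'
python3 -c "
from h import *
mv([420.5,-124,18],0.2)"
```

```text
time_s: 63.23
ee_pos: [291.7, 250.8, 225.7]
ee_rot: [180.0, 0.0, 141.2]
force: [0.6, -0.4, 0.9]
gripper_width: 49.9
gripper_force: 0.0
time_s: 63.65
ee_pos: [335.3, 124.2, 225.9]
ee_rot: [180.0, 0.1, 141.1]
force: [0.7, 1.3, -0.0]
gripper_width: 49.8
gripper_force: 0.0
time_s: 64.07
ee_pos: [378.6, -2.0, 225.8]
ee_rot: [180.0, 0.1, 141.1]
force: [-0.1, 0.0, -0.9]
gripper_width: 49.9
gripper_force: 0.0
time_s: 64.48
ee_pos: [421.9, -128.1, 225.6]
ee_rot: [-180.0, 0.0, 141.1]
force: [-0.5, 0.5, -0.2]
gripper_width: 50.1
gripper_force: 0.0
time_s: 64.9
ee_pos: [421.5, -126.8, 225.5]
ee_rot: [-180.0, 0.0, 106.1]
force: [-0.4, -0.4, -0.4]
gripper_width: 49.8
gripper_force: 0.0
time_s: 65.32
ee_pos: [421.5, -126.6, 225.6]
ee_rot: [180.0, 0.0, 71.5]
force: [0.8, 0.9, -0.3]
gripper_width: 50.0
gripper_force: 0.0
time_s: 65.73
ee_pos: [421.5, -126.7, 225.6]
ee_rot: [180.0, 0.0, 36.8]
force: [0.0, -0.6, -0.2]
gripper_width: 49.8
gripper_force: 0.0
time_s: 66.15
ee_pos: [420.2, -126.2, 93.2]
ee_rot: [-180.0, 0.1, 2.1]
force: [-0.1, -0.2, 0.4]
gripper_width: 50.1
gripper_force: 0.0
t66.2 at [ 420.2 -126.2   93.2] psi 2.1 -> x 0.0004 y -0.0021 z 0.0752 yaw 0.034
```

```bash
python3 -m crank '[{"grip":0.05,"x":0,"y":-0.002,"z":0.015,"yaw":0.034},{"grip":0.05,"x":0,"y":-0.002,"z":0.035,"yaw":0.034},{"grip":0.05,"x":0,"y":-0.002,"z":0.055,"yaw":0.034},{"grip":0.05,"x":0,"y":-0.002,"z":0.07,"yaw":0.034},{"grip":0.05,"x":0,"y":-0.002,"z":0.077,"yaw":0.034}]'
python3 -m crank '[{"grip":0.03,"x":0,"y":0,"z":0,"yaw":0},{"grip":0.015,"x":0,"y":0,"z":0,"yaw":0},{"grip":0.015,"x":0,"y":0,"z":0,"yaw":0},{"grip":0.015,"x":0,"y":0,"z":0,"yaw":0},{"grip":0.015,"x":0,"y":0,"z":0,"yaw":0}]' 60
python3 -m crank '[{"grip":0.015,"x":0,"y":0,"z":0,"yaw":0},{"grip":0.015,"x":0,"y":0,"z":0,"yaw":0},{"grip":0.015,"x":0,"y":0,"z":0,"yaw":0},{"grip":0.015,"x":0,"y":0,"z":-0.01,"yaw":0},{"grip":0.015,"x":0,"y":0,"z":-0.03,"yaw":0}]'
python3 -m crank '[{"grip":0.015,"x":0,"y":0,"z":-0.03,"yaw":0},{"grip":0.015,"x":0,"y":0,"z":-0.06,"yaw":0},{"grip":0.015,"x":0,"y":0,"z":-0.09,"yaw":-0.1},{"grip":0.015,"x":0,"y":0,"z":-0.1,"yaw":-0.2},{"grip":0.015,"x":0,"y":0,"z":-0.1,"yaw":-0.3}]'
python3 -m crank '[{"grip":0.015,"x":0,"y":0,"z":0,"yaw":-0.12},{"grip":0.015,"x":0,"y":0,"z":0,"yaw":-0.24},{"grip":0.015,"x":0,"y":0,"z":0,"yaw":-0.36},{"grip":0.015,"x":0,"y":0,"z":0,"yaw":-0.48},{"grip":0.015,"x":0,"y":0,"z":0,"yaw":-0.6}]'
python3 -m crank '[{"grip":0.015,"x":0,"y":0,"z":0,"yaw":-0.12},{"grip":0.015,"x":0,"y":0,"z":0,"yaw":-0.24},{"grip":0.015,"x":0,"y":0,"z":0,"yaw":-0.36},{"grip":0.015,"x":0,"y":0,"z":0,"yaw":-0.48},{"grip":0.015,"x":0,"y":0,"z":0,"yaw":-0.58}]'
python3 -c "
from h import *
mv([556.7,-145,118],84.9)"
```

```text
time_s: 66.57
ee_pos: [420.4, -124.1, 17.0]
ee_rot: [-180.0, 0.2, 0.6]
force: [-13.8, 4.1, 107.0]
gripper_width: 50.2
gripper_force: 59.7
time_s: 66.98
ee_pos: [421.3, -123.4, 18.9]
ee_rot: [180.0, -0.0, 0.6]
force: [-0.6, 0.4, 0.4]
gripper_width: 23.5
gripper_force: 60.0
time_s: 67.4
ee_pos: [418.9, -122.3, 47.3]
ee_rot: [-179.9, 0.3, 0.6]
force: [0.6, 0.4, -1.0]
gripper_width: 23.4
gripper_force: 60.0
time_s: 67.82
ee_pos: [422.6, -123.4, 151.7]
ee_rot: [179.8, -0.3, 18.1]
force: [-0.1, 0.7, -1.4]
gripper_width: 23.5
gripper_force: 60.0
time_s: 68.23
ee_pos: [420.4, -122.7, 148.4]
ee_rot: [-179.9, 0.0, 52.6]
force: [-0.2, 0.5, -1.5]
gripper_width: 23.8
gripper_force: 60.0
time_s: 68.65
ee_pos: [420.4, -122.7, 148.4]
ee_rot: [-179.9, -0.0, 85.8]
force: [0.2, 0.8, -0.7]
gripper_width: 23.3
gripper_force: 60.0
t68.7 at [ 420.4 -122.7  148.4] psi 85.8 -> x -0.0122 y 0.1376 z 0.0304 yaw 0.015
```

```bash
python3 -m crank '[{"grip":0.015,"x":-0.002,"y":0.025,"z":0,"yaw":0.015},{"grip":0.015,"x":-0.005,"y":0.06,"z":0,"yaw":0.015},{"grip":0.015,"x":-0.008,"y":0.095,"z":0,"yaw":0.015},{"grip":0.015,"x":-0.01,"y":0.125,"z":0.015,"yaw":0.015},{"grip":0.015,"x":-0.012,"y":0.137,"z":0.03,"yaw":0.015}]'
python3 -m crank '[{"grip":0.015,"x":0,"y":0,"z":0,"yaw":0},{"grip":0.015,"x":0,"y":0,"z":0,"yaw":0},{"grip":0.015,"x":0,"y":0,"z":0,"yaw":0},{"grip":0.015,"x":0,"y":0,"z":0,"yaw":0},{"grip":0.015,"x":0,"y":0,"z":0,"yaw":0}]'
python3 - <<'E'
from h import *
a=grab_frame('top').astype(int).sum(2);mv([556.7,-145,67.5],84.9)
for y in range(174,188):print(y,a[y,246:264])
E
```

```text
time_s: 69.07
ee_pos: [561.2, -146.4, 118.8]
ee_rot: [179.7, 0.0, 84.6]
force: [1.1, -0.2, -1.5]
gripper_width: 23.7
gripper_force: 60.0
time_s: 69.48
ee_pos: [556.0, -145.8, 119.7]
ee_rot: [179.9, 0.0, 84.6]
force: [0.6, 0.5, -1.0]
gripper_width: 23.7
gripper_force: 60.0
t69.5 at [ 556.1 -145.8  119.7] psi 84.6 -> x 0.0009 y 0.0005 z 0.0522 yaw -0.006
174 [392 404 308 168 158 172 160 179 165 159 166 175 161 151 163 143 346 335]
175 [397 407 271 150 164 159 171 160 150 133 148 134 144 157 147 113 320 312]
176 [395 414 238 166 163 163 164 147 124 232 205 207  73  86  79  68 271 266]
177 [396 421 226 152 150 159 165 137  94 682 658 650 610 628 476 452 537 542]
178 [410 427 239 126 166 163 159 151  63 765 765 765 765 765 749 742 751 757]
179 [408 430 196 146 136 169 143 131  62 765 765 752 750 755 757 758 757 758]
180 [410 433 150 130 175 154 170 127 181 765 762 748 745 747 745 749 750 750]
181 [406 423 172 158 186 166 157 116 286 765 763 750 749 748 747 748 746 747]
182 [416 401 177 158 151 162 156 120 289 765 765 760 754 752 754 752 752 751]
183 [417 362 156 144 168 140 168  96 357 765 762 764 763 765 765 765 763 765]
184 [424 362 151 165 172 190 149 131 362 589 575 669 652 729 724 729 733 731]
185 [417 369 151 156 166 176 169 152 155 117 101 101  70 165 148 313 371 430]
186 [412 335 162 159 163 170 164 167 162 153 151 137 154 140 120 325 304 301]
187 [423 292 155 138 153 147 164 163 165 153 151 158 154 167 133 321 309 313]
```

```bash
python3 -m crank '[{"grip":0.015,"x":0,"y":0,"z":0.01,"yaw":0},{"grip":0.015,"x":0,"y":0,"z":0.022,"yaw":0},{"grip":0.015,"x":0,"y":0,"z":0.035,"yaw":0},{"grip":0.015,"x":0,"y":0,"z":0.045,"yaw":0},{"grip":0.015,"x":0,"y":0,"z":0.052,"yaw":0}]'
python3 -m crank '[{"grip":0.015,"x":0,"y":0,"z":0,"yaw":0},{"grip":0.015,"x":0,"y":0,"z":0,"yaw":0},{"grip":0.015,"x":0,"y":0,"z":0,"yaw":0},{"grip":0.015,"x":0,"y":0,"z":0,"yaw":0},{"grip":0.015,"x":0,"y":0,"z":0,"yaw":0}]'
python3 -c "
from h import *
mv([559.2,-117,67.9],84.9)"
```

```text
time_s: 69.95
ee_pos: [555.7, -145.7, 65.3]
ee_rot: [-179.9, -0.0, 84.6]
force: [-0.5, 0.6, -1.2]
gripper_width: 23.8
gripper_force: 60.0
time_s: 70.37
ee_pos: [557.0, -146.0, 67.3]
ee_rot: [179.9, 0.0, 84.6]
force: [-0.4, 0.6, -1.3]
gripper_width: 23.7
gripper_force: 60.0
t70.4 at [ 557.  -146.    67.3] psi 84.6 -> x 0.0291 y -0.0005 z -0.0006 yaw -0.006
```

```bash
python3 -m crank '[{"grip":0.015,"x":0.006,"y":0,"z":0,"yaw":0},{"grip":0.015,"x":0.012,"y":0,"z":0,"yaw":0},{"grip":0.015,"x":0.018,"y":0,"z":0,"yaw":0},{"grip":0.015,"x":0.024,"y":0,"z":0,"yaw":0},{"grip":0.015,"x":0.029,"y":0,"z":0,"yaw":0}]'
python3 -m crank '[{"grip":0.015,"x":0,"y":0,"z":-0.006,"yaw":0},{"grip":0.015,"x":0.001,"y":0,"z":-0.014,"yaw":0},{"grip":0.015,"x":0.002,"y":0,"z":-0.022,"yaw":0},{"grip":0.015,"x":0.004,"y":0,"z":-0.03,"yaw":0},{"grip":0.015,"x":0.005,"y":0,"z":-0.039,"yaw":0}]'
python3 -m crank '[{"grip":0.015,"x":0.002,"y":0,"z":-0.007,"yaw":0},{"grip":0.015,"x":0.004,"y":0,"z":-0.014,"yaw":0},{"grip":0.015,"x":0.007,"y":0,"z":-0.021,"yaw":0},{"grip":0.015,"x":0.01,"y":0,"z":-0.027,"yaw":0},{"grip":0.015,"x":0.013,"y":0,"z":-0.0335,"yaw":0}]'
python3 -m crank '[{"grip":0.015,"x":0.004,"y":0,"z":-0.006,"yaw":0},{"grip":0.015,"x":0.008,"y":0,"z":-0.012,"yaw":0},{"grip":0.015,"x":0.012,"y":0,"z":-0.018,"yaw":0},{"grip":0.015,"x":0.017,"y":0,"z":-0.024,"yaw":0},{"grip":0.015,"x":0.022,"y":0,"z":-0.0285,"yaw":0}]'
python3 -m crank '[{"grip":0.015,"x":0.005,"y":0,"z":-0.005,"yaw":0},{"grip":0.015,"x":0.01,"y":0,"z":-0.01,"yaw":0},{"grip":0.015,"x":0.016,"y":0,"z":-0.014,"yaw":0},{"grip":0.015,"x":0.022,"y":0,"z":-0.018,"yaw":0},{"grip":0.015,"x":0.0285,"y":0,"z":-0.022,"yaw":0}]'
python3 - <<'E'
from h import *
s=grab_frame('side');np.save('s20.npy',s)
cv2.imwrite('pics/s20.png',s[:,:,::-1])
p=state();d=p['ee_pos'][:2]-[579,104];print('tip bed y',d@[.089,.996]+148.5,p['ee_pos'][2],p['force'])
# lip corner (near end) expected in side view for angles
B=np.array([579,104]);X=np.array([.996,-.089]);Y=np.array([.089,.996])
for th in(0,30,45,60,70):
    t=np.radians(th);w=B-120*X+(66-152*np.cos(t))*Y;c=proj('side',[[*w,70+152*np.sin(t)]])[0];x,y=c.round().astype(int);print(th,c.round(1),s[y-3:y+4,x].astype(int).sum(1)//3,s[y,x-3:x+4].astype(int).sum(1)//3)
E
```

```text
time_s: 70.78
ee_pos: [559.3, -116.0, 66.7]
ee_rot: [180.0, -0.0, 84.6]
force: [0.7, 0.2, -1.2]
gripper_width: 23.4
gripper_force: 60.0
time_s: 71.2
ee_pos: [559.7, -112.0, 106.7]
ee_rot: [180.0, 0.0, 84.6]
force: [0.2, 0.8, -2.5]
gripper_width: 23.6
gripper_force: 60.0
time_s: 71.62
ee_pos: [561.1, -99.0, 140.0]
ee_rot: [180.0, 0.0, 84.6]
force: [0.3, -1.0, -1.7]
gripper_width: 23.4
gripper_force: 60.0
time_s: 72.03
ee_pos: [563.2, -76.7, 168.6]
ee_rot: [180.0, -0.0, 84.6]
force: [0.4, -0.9, -1.5]
gripper_width: 23.8
gripper_force: 60.0
time_s: 72.45
ee_pos: [565.7, -48.2, 190.1]
ee_rot: [-180.0, -0.0, 84.6]
force: [-0.6, -0.8, -1.2]
gripper_width: 23.7
gripper_force: 60.0
tip bed y -3.054172125602122 190.8869418998339 [ 0.26371108 -0.54915709 -1.24807474]
0 [239.2 195.4] [65 43 42 44 45 41 42] [56 46 43 44 42 43 46]
30 [235.1 171.4] [76 44 43 45 44 45 45] [42 46 43 45 45 46 44]
45 [230.7 158.9] [111 114 110 111 110 111 111] [111 113 112 111 112 110 114]
60 [225.2 147.5] [ 95 133 188 160 155 144 126] [190 189 170 160 162 163 161]
70 [221.1 141.1] [87 87 90 90 93 95 93] [90 91 93 90 89 89 88]
```

The cover follows to about 60° (its corner appears at the predicted pixel). I open it to about 97°, then lay the blade back on the mat gently.

```bash
python3 -m crank '[{"grip":0.015,"x":0.006,"y":0,"z":-0.003,"yaw":0},{"grip":0.015,"x":0.012,"y":0,"z":-0.006,"yaw":0},{"grip":0.015,"x":0.019,"y":0,"z":-0.009,"yaw":0},{"grip":0.015,"x":0.026,"y":0,"z":-0.011,"yaw":0},{"grip":0.015,"x":0.033,"y":0,"z":-0.01,"yaw":0}]'
python3 -m crank '[{"grip":0.015,"x":0.007,"y":0,"z":0.002,"yaw":0},{"grip":0.015,"x":0.014,"y":0,"z":0.004,"yaw":0},{"grip":0.015,"x":0.021,"y":0,"z":0.006,"yaw":0},{"grip":0.015,"x":0.029,"y":0,"z":0.008,"yaw":0},{"grip":0.015,"x":0.036,"y":0,"z":0.01,"yaw":0}]'
python3 -m crank '[{"grip":0.015,"x":0.004,"y":0,"z":0,"yaw":0},{"grip":0.015,"x":0.008,"y":0,"z":0,"yaw":0},{"grip":0.015,"x":0.012,"y":0,"z":0,"yaw":0},{"grip":0.015,"x":0.015,"y":0,"z":0,"yaw":0},{"grip":0.015,"x":0.015,"y":0,"z":0,"yaw":0}]'
python3 -m crank '[{"grip":0.015,"x":-0.01,"y":0,"z":0,"yaw":0},{"grip":0.015,"x":-0.03,"y":0,"z":0,"yaw":0},{"grip":0.015,"x":-0.06,"y":0,"z":0,"yaw":0},{"grip":0.015,"x":-0.095,"y":0,"z":0,"yaw":0},{"grip":0.015,"x":-0.13,"y":0,"z":0,"yaw":0}]'
python3 -m crank '[{"grip":0.015,"x":-0.025,"y":-0.03,"z":0,"yaw":0},{"grip":0.015,"x":-0.04,"y":-0.06,"z":0,"yaw":0},{"grip":0.015,"x":-0.04,"y":-0.09,"z":0.02,"yaw":0},{"grip":0.015,"x":-0.04,"y":-0.12,"z":0.04,"yaw":0},{"grip":0.015,"x":-0.04,"y":-0.135,"z":0.05,"yaw":0}]'
python3 -m crank '[{"grip":0.015,"x":0,"y":0,"z":0,"yaw":0.12},{"grip":0.015,"x":0,"y":0,"z":0,"yaw":0.24},{"grip":0.015,"x":0,"y":0,"z":0,"yaw":0.36},{"grip":0.015,"x":0,"y":0,"z":0,"yaw":0.48},{"grip":0.015,"x":0,"y":0,"z":0,"yaw":0.6}]'
python3 -m crank '[{"grip":0.015,"x":0,"y":0,"z":0,"yaw":0.12},{"grip":0.015,"x":0,"y":0,"z":0,"yaw":0.24},{"grip":0.015,"x":0,"y":0,"z":0,"yaw":0.36},{"grip":0.015,"x":0,"y":0,"z":0,"yaw":0.48},{"grip":0.015,"x":0,"y":0,"z":0,"yaw":0.6}]'
python3 -m crank '[{"grip":0.015,"x":0,"y":0,"z":0,"yaw":0.1},{"grip":0.015,"x":0,"y":0,"z":0,"yaw":0.2},{"grip":0.015,"x":0,"y":0,"z":0,"yaw":0.266},{"grip":0.015,"x":0,"y":0,"z":0,"yaw":0.266},{"grip":0.015,"x":0,"y":0,"z":0,"yaw":0.266}]'
python3 -c "
from h import *
mv([420,-124,60],0.6)"
```

```text
time_s: 72.92
ee_pos: [569.3, -15.2, 200.5]
ee_rot: [179.9, -0.0, 84.6]
force: [-0.5, -1.4, 0.8]
gripper_width: 23.5
gripper_force: 60.0
time_s: 73.33
ee_pos: [572.2, 20.8, 189.3]
ee_rot: [-180.0, -0.0, 84.6]
force: [0.2, -1.6, 0.3]
gripper_width: 23.4
gripper_force: 60.0
time_s: 73.75
ee_pos: [573.7, 35.5, 189.8]
ee_rot: [180.0, -0.0, 84.6]
force: [0.2, 0.2, -1.2]
gripper_width: 23.3
gripper_force: 60.0
time_s: 74.17
ee_pos: [561.1, -96.3, 190.0]
ee_rot: [180.0, -0.0, 84.6]
force: [0.5, 0.4, -0.9]
gripper_width: 23.6
gripper_force: 60.0
time_s: 74.58
ee_pos: [418.0, -121.6, 138.0]
ee_rot: [-179.7, -0.1, 84.5]
force: [-1.3, 0.4, -1.6]
gripper_width: 23.9
gripper_force: 60.0
time_s: 75.0
ee_pos: [423.1, -122.3, 140.1]
ee_rot: [180.0, -0.0, 49.8]
force: [0.2, -0.3, -1.3]
gripper_width: 23.6
gripper_force: 60.0
time_s: 75.42
ee_pos: [423.1, -122.3, 140.0]
ee_rot: [180.0, -0.0, 15.4]
force: [0.6, 0.4, -1.0]
gripper_width: 23.8
gripper_force: 60.0
time_s: 75.83
ee_pos: [423.1, -122.1, 139.9]
ee_rot: [180.0, -0.0, 0.6]
force: [0.3, 0.1, -1.4]
gripper_width: 23.5
gripper_force: 60.0
t75.8 at [ 423.1 -122.1  139.9] psi 0.6 -> x -0.0031 y 0.0018 z 0.0799 yaw 0.001
```

```bash
python3 -m crank '[{"grip":0.015,"x":-0.003,"y":0.002,"z":0.015,"yaw":0},{"grip":0.015,"x":-0.003,"y":0.002,"z":0.035,"yaw":0},{"grip":0.015,"x":-0.003,"y":0.002,"z":0.06,"yaw":0},{"grip":0.015,"x":-0.003,"y":0.002,"z":0.08,"yaw":0},{"grip":0.015,"x":-0.003,"y":0.002,"z":0.09,"yaw":0}]'
python3 -m crank '[{"grip":0.015,"x":0,"y":0,"z":0.008,"yaw":0},{"grip":0.015,"x":0,"y":0,"z":0.014,"yaw":0},{"grip":0.015,"x":0,"y":0,"z":0.019,"yaw":0},{"grip":0.015,"x":0,"y":0,"z":0.023,"yaw":0},{"grip":0.015,"x":0,"y":0,"z":0.026,"yaw":0}]'
python3 -m crank '[{"grip":0.015,"x":0,"y":0,"z":0.001,"yaw":0},{"grip":0.015,"x":0,"y":0,"z":0.002,"yaw":0},{"grip":0.015,"x":0,"y":0,"z":0.003,"yaw":0},{"grip":0.015,"x":0,"y":0,"z":0.004,"yaw":0},{"grip":0.015,"x":0,"y":0,"z":0.004,"yaw":0}]'
python3 -m crank '[{"grip":0.015,"x":0,"y":0,"z":0,"yaw":0},{"grip":0.04,"x":0,"y":0,"z":0,"yaw":0},{"grip":0.06,"x":0,"y":0,"z":0,"yaw":0},{"grip":0.06,"x":0,"y":0,"z":0,"yaw":0},{"grip":0.06,"x":0,"y":0,"z":0,"yaw":0}]' 15
python3 -m crank '[{"grip":0.06,"x":0,"y":0,"z":-0.01,"yaw":0},{"grip":0.06,"x":0,"y":0,"z":-0.03,"yaw":0},{"grip":0.06,"x":0,"y":0,"z":-0.06,"yaw":0},{"grip":0.03,"x":0,"y":0,"z":-0.1,"yaw":0},{"grip":0,"x":0,"y":0,"z":-0.14,"yaw":0}]'
python3 -m crank '[{"grip":0,"x":0,"y":0,"z":0,"yaw":-0.12},{"grip":0,"x":0,"y":0,"z":0,"yaw":-0.24},{"grip":0,"x":0,"y":0,"z":0,"yaw":-0.36},{"grip":0,"x":0,"y":0,"z":0,"yaw":-0.48},{"grip":0,"x":0,"y":0,"z":0,"yaw":-0.6}]'
python3 -m crank '[{"grip":0,"x":0,"y":0,"z":0,"yaw":-0.12},{"grip":0,"x":0,"y":0,"z":0,"yaw":-0.24},{"grip":0,"x":0,"y":0,"z":0,"yaw":-0.36},{"grip":0,"x":0,"y":0,"z":0,"yaw":-0.48},{"grip":0,"x":0,"y":0,"z":0,"yaw":-0.6}]'
python3 -m crank '[{"grip":0,"x":0,"y":0,"z":0,"yaw":-0.1},{"grip":0,"x":0,"y":0,"z":0,"yaw":-0.2},{"grip":0,"x":0,"y":0,"z":0,"yaw":-0.271},{"grip":0,"x":0,"y":0,"z":0,"yaw":-0.271},{"grip":0,"x":0,"y":0,"z":0,"yaw":-0.271}]'
python3 - <<'E'
from h import *
B=np.array([579,104]);X=np.array([.996,-.089]);Y=np.array([.089,.996])
mv([*(B-78*X),165],84.9)
f=grab_frame('top').astype(int)
for u in range(28,-60,-4):
    v=np.arange(-28,29,4);P=proj('top',[[*(B+u*X+w*Y),66] for w in v]).round().astype(int);print(u,' '.join('%3d'%(f[y,x,0]-f[y,x,2]) for x,y in P))
E
```

```text
time_s: 76.25
ee_pos: [418.8, -123.5, 47.8]
ee_rot: [-179.9, 0.2, 0.7]
force: [0.1, -0.4, -1.3]
gripper_width: 23.6
gripper_force: 60.0
time_s: 76.67
ee_pos: [420.6, -123.8, 23.7]
ee_rot: [180.0, -0.1, 0.6]
force: [-0.4, 0.7, -0.6]
gripper_width: 23.4
gripper_force: 60.0
time_s: 77.08
ee_pos: [420.3, -123.7, 19.7]
ee_rot: [-180.0, -0.0, 0.6]
force: [-0.4, 0.0, -1.0]
gripper_width: 23.4
gripper_force: 60.0
time_s: 77.5
ee_pos: [420.3, -123.7, 19.8]
ee_rot: [180.0, -0.0, 0.6]
force: [-0.0, -0.1, -0.3]
gripper_width: 47.7
gripper_force: 0.0
time_s: 77.92
ee_pos: [419.3, -123.4, 160.8]
ee_rot: [-180.0, 0.1, 0.6]
force: [1.1, -0.5, -0.2]
gripper_width: 49.1
gripper_force: 0.0
time_s: 78.33
ee_pos: [420.1, -123.7, 159.9]
ee_rot: [180.0, -0.0, 35.3]
force: [-0.5, -0.2, 0.2]
gripper_width: 16.3
gripper_force: 0.0
time_s: 78.75
ee_pos: [420.0, -123.6, 159.7]
ee_rot: [-180.0, -0.0, 69.7]
force: [0.2, -0.2, -0.4]
gripper_width: 0.6
gripper_force: 0.0
time_s: 79.17
ee_pos: [420.1, -123.7, 159.7]
ee_rot: [-180.0, -0.0, 84.8]
force: [0.1, -0.3, 0.2]
gripper_width: 0.8
gripper_force: 0.0
t79.2 at [
[... 767 characters left out ...]
   4 109  71  84  89  -5   2   6  10   4  62 120  92  97 112
-20   2 117  71  87  83  -6   4   5   2  -1  56 109  97  96 128
-24   1 133  70  84  81   0   1   8   5   1  55 100  98 101 126
-28  43 137  70  86  86   4   8   4   6   1  65 100  96 111 132
-32  47 144  89  83  55   3   9   7   3   5  80  95  95 117 128
-36  66 120  89  90  63   4   1   5  -4   4 105  95  93 112 128
-40  70 113  88  88  68  -1  11  15   2   0 103  95  92 103 127
-44  69  79 113 117  52   5   9  19  -2  10 115  87  94 109 130
-48 101 123 142 121  42  49  46  46  -1  27  67 117  98  94 129
-52   0   0   0  55  63  66  87  82  81 130  58  64  82  55 131
-56   0   0   0   0   0   0   0   0   0  28  31  26   9 135 132
```

```bash
python3 -m crank '[{"grip":0,"x":0.02,"y":0.005,"z":-0.005,"yaw":0},{"grip":0,"x":0.045,"y":0.011,"z":-0.005,"yaw":0},{"grip":0,"x":0.075,"y":0.018,"z":-0.005,"yaw":0},{"grip":0,"x":0.105,"y":0.026,"z":-0.005,"yaw":0},{"grip":0,"x":0.135,"y":0.033,"z":-0.005,"yaw":0}]'
python3 -m crank '[{"grip":0,"x":0.03,"y":0.008,"z":0,"yaw":0},{"grip":0,"x":0.06,"y":0.015,"z":0,"yaw":0},{"grip":0,"x":0.085,"y":0.021,"z":0,"yaw":0},{"grip":0,"x":0.1,"y":0.025,"z":0,"yaw":0},{"grip":0,"x":0.106,"y":0.0265,"z":0,"yaw":0}]'
python3 -m crank '[{"grip":0,"x":0,"y":0,"z":0.005,"yaw":0},{"grip":0,"x":0,"y":0,"z":0.015,"yaw":0},{"grip":0,"x":0,"y":0,"z":0.03,"yaw":0},{"grip":0,"x":0,"y":0,"z":0.04,"yaw":0},{"grip":0,"x":0,"y":0,"z":0.045,"yaw":0}]'
python3 -c "
from h import *
B=np.array([579,104]);X=np.array([.996,-.089])
mv([*(B-78*X),30],84.9)"
```

```text
time_s: 79.63
ee_pos: [465.5, 9.1, 164.9]
ee_rot: [180.0, -0.0, 84.7]
force: [0.5, 0.4, -0.3]
gripper_width: 0.4
gripper_force: 0.0
time_s: 80.05
ee_pos: [501.8, 113.1, 164.6]
ee_rot: [180.0, -0.0, 84.9]
force: [-0.2, 0.6, 0.4]
gripper_width: 0.6
gripper_force: 0.0
time_s: 80.47
ee_pos: [499.4, 109.7, 117.7]
ee_rot: [-179.8, 0.1, 84.8]
force: [0.1, -0.1, 0.4]
gripper_width: 0.4
gripper_force: 0.0
t80.5 at [499.4 109.7 117.7] psi 84.8 -> x 0.0014 y 0.0018 z 0.0877 yaw -0.002
```

```bash
python3 -m crank '[{"grip":0,"x":0.001,"y":0.001,"z":0.015,"yaw":0},{"grip":0,"x":0.001,"y":0.001,"z":0.035,"yaw":0},{"grip":0,"x":0.001,"y":0.001,"z":0.055,"yaw":0},{"grip":0,"x":0.001,"y":0.001,"z":0.07,"yaw":0},{"grip":0,"x":0.001,"y":0.001,"z":0.08,"yaw":0}]'
python3 -m crank '[{"grip":0,"x":0,"y":0,"z":0.002,"yaw":0},{"grip":0,"x":0,"y":0,"z":0.004,"yaw":0},{"grip":0,"x":0,"y":0,"z":0.006,"yaw":0},{"grip":0,"x":0,"y":0,"z":0.008,"yaw":0},{"grip":0,"x":0,"y":0,"z":0.009,"yaw":0}]'
python3 -m crank '[{"grip":0,"x":0,"y":0.004,"z":0,"yaw":0},{"grip":0,"x":0,"y":0.009,"z":0,"yaw":0},{"grip":0,"x":0,"y":0.014,"z":0,"yaw":0},{"grip":0,"x":0,"y":0.02,"z":0,"yaw":0},{"grip":0,"x":0,"y":0.025,"z":0,"yaw":0}]'
python3 -m crank '[{"grip":0,"x":0,"y":0.003,"z":0,"yaw":0},{"grip":0,"x":0,"y":0.006,"z":0,"yaw":0},{"grip":0,"x":0,"y":0.009,"z":0,"yaw":0},{"grip":0,"x":0,"y":0.011,"z":0,"yaw":0},{"grip":0,"x":0,"y":0.013,"z":0,"yaw":0}]'
python3 -c "
from h import *
B=np.array([579,104]);x=np.array([.996,-.089]);s=state();print(s['force'],(s['ee_pos'][:2]-B)@x)"
```

```text
time_s: 80.88
ee_pos: [501.1, 111.0, 38.1]
ee_rot: [-179.9, 0.0, 84.8]
force: [0.3, -0.2, -0.1]
gripper_width: 0.7
gripper_force: 0.0
time_s: 81.3
ee_pos: [502.6, 112.0, 31.2]
ee_rot: [179.9, -0.0, 84.9]
force: [0.2, -0.5, -0.3]
gripper_width: 0.6
gripper_force: 0.0
time_s: 81.72
ee_pos: [527.9, 109.7, 30.9]
ee_rot: [180.0, -0.0, 84.9]
force: [-1.5, 0.3, -0.2]
gripper_width: 0.3
gripper_force: 0.4
time_s: 82.13
ee_pos: [539.9, 108.5, 30.6]
ee_rot: [-180.0, 0.0, 84.9]
force: [-1.1, 0.4, 0.2]
gripper_width: 0.4
gripper_force: 0.6
[-1.09090295  0.43990204  0.201032  ] -39.30735194128604
```

```bash
python3 -m crank '[{"grip":0,"x":0,"y":0.001,"z":0,"yaw":0},{"grip":0,"x":0,"y":0.002,"z":0,"yaw":0},{"grip":0,"x":0,"y":0.003,"z":0,"yaw":0},{"grip":0,"x":0,"y":0.004,"z":0,"yaw":0},{"grip":0,"x":0,"y":0.004,"z":0,"yaw":0}]'
python3 -m crank '[{"grip":0,"x":0,"y":0.001,"z":0,"yaw":0},{"grip":0,"x":0,"y":0.002,"z":0,"yaw":0},{"grip":0,"x":0,"y":0.0025,"z":0,"yaw":0},{"grip":0,"x":0,"y":0.0025,"z":0,"yaw":0},{"grip":0,"x":0,"y":0.0025,"z":0,"yaw":0}]'
python3 -c "
from h import *
B=np.array([579,104]);x=np.array([.996,-.089]);s=state();print(s['force'],(s['ee_pos'][:2]-B)@x)"
```

```text
time_s: 82.55
ee_pos: [543.6, 108.2, 30.5]
ee_rot: [-179.9, 0.0, 84.9]
force: [-1.5, -0.1, -0.3]
gripper_width: 0.5
gripper_force: 0.7
time_s: 82.97
ee_pos: [543.6, 108.0, 29.9]
ee_rot: [-179.6, 0.0, 84.9]
force: [-6.1, 1.9, 0.4]
gripper_width: 0.2
gripper_force: 3.3
[-6.05059677  1.85345242  0.35047931] -35.63259348378083
```

```bash
python3 -m crank '[{"grip":0,"x":0.0,"y":-0.006,"z":0,"yaw":0},{"grip":0,"x":0,"y":-0.006,"z":-0.03,"yaw":0},{"grip":0,"x":0,"y":-0.006,"z":-0.065,"yaw":0},{"grip":0,"x":0,"y":-0.006,"z":-0.1,"yaw":0},{"grip":0,"x":0,"y":-0.006,"z":-0.135,"yaw":0}]'
python3 -m crank '[{"grip":0,"x":-0.03,"y":0,"z":-0.02,"yaw":0},{"grip":0,"x":-0.07,"y":0,"z":-0.04,"yaw":0},{"grip":0,"x":-0.11,"y":-0.01,"z":-0.06,"yaw":0},{"grip":0,"x":-0.15,"y":-0.02,"z":-0.08,"yaw":0},{"grip":0,"x":-0.185,"y":-0.02,"z":-0.115,"yaw":0}]'
python3 - <<'E'
from h import *
B=np.array([579,104]);X=np.array([.996,-.089]);Y=np.array([.089,.996])
f=grab_frame('top').astype(int);np.save('t14.npy',f);a=f;t10=np.load('t10.npy').astype(int)
for n,g in(('now',f),('t10',t10)):
  print(n)
  for u in list(range(116,92,-4))+[70,50,46,42,38,20,6,2,-2,-10,-16,-20,-24,-28]:
    v=np.arange(-32,33,4);P=proj('top',[[*(B+u*X+w*Y),66] for w in v]).round().astype(int);print(u,' '.join('%3d'%(g[y,x,0]-g[y,x,2]) for x,y in P))
st=((a.max(2)-a.min(2)<25)&(a.max(2)>120))[180:225,280:320];q=np.argwhere(st)[:,::-1]+[280,180];print('steel',q.min(0),q.max(0),len(q))
mv([591.5,243.4,278],84.9)
E
```

```text
time_s: 83.38
ee_pos: [541.0, 108.4, 167.6]
ee_rot: [179.9, -0.0, 84.9]
force: [0.4, 0.6, -0.9]
gripper_width: 0.6
gripper_force: 0.0
time_s: 83.8
ee_pos: [503.9, -62.2, 268.5]
ee_rot: [-179.9, 0.0, 84.9]
force: [0.5, 0.8, -0.3]
gripper_width: 0.5
gripper_force: 0.0
now
116   7   8   1  -4  -7  -5   0   6   7  10  -1  -7  -1 -11  -8  -4   1
112   2   3  12  96  81 122  -5   2   1  -2   2   0  38  72  57  -6   5
108   4  -6  94  47  93  82  -5   2   0   4   1  56 114  98  95 -12  -2
104  43  -8 100  88  96  89 -12   4   6   6   2  62  95  94 101   8  22
100 108  -1 111  85  90  79 -10   0   3   6   3  43  99  94 103  75  72
96 126   8  91  77  94  82  52   3   4   8   1  32  96 100  97 107  97
70 104  22 118  87  93  90  -5   4   8  10   1  61  97  94 105  95 122
50  68  -5 142  73  91  76 -13   5   5   6   2  79 103  90  94 122 112
46  86   1 131  73  92  80 -13   4   7   7   4  85 105  94  99 123 113
42  84   0 112  73  91  80  -5   1   5   2   1  77  96  94  91 127 126
38  90  41 101  90  89  84  -6   2   5   5   1  66  97  93  97 122  85
20  60  -2 133 126 135 113  20  27  26  35 
[... 1439 characters left out ...]
 109 129 124 125 111
6  95  54 126  71  95  88   6  13   2   2  -4 122  80  86 105 127  82
2 112  60 107  90  97  67   7  14   6   6  -3 114  87  90  65 119  90
-2 111  35 111  86  97  42   9  14   4   3  -5 111  88  92 132 125 101
-10  40  21 110  87  89  84   0  16  11   5  -4  82  82  82  95 127 110
-16  61   9 113  85  92  89   4   9  13   3  -3 146  73  85  90 121 117
-20  63  -2 129  79  91  87   4  12  17  14  23 138  72  84 128 127 120
-24 139  -5 114  61  91  90  -3   3   5   2   8 116  89  88 103 126 129
-28 144  69 128 146 142 116  40  44  43  42  61 109  67  64 124 127  92
steel [280 208] [307 220] 37
t83.8 at [507.  -67.5 275.2] psi 84.7 -> x 0.3174 y 0.0553 z -0.0028 yaw -0.004
```

```bash
python3 - <<'E'
from h import *
B=np.array([579,104]);X=np.array([.996,-.089]);Y=np.array([.089,.996])
v=np.arange(-40,40,.5)
for n in('t10','t14'):
    g=np.load(n+'.npy').astype(np.float32);G=cv2.GaussianBlur(g[...,0]-g[...,2],(0,0),.6)
    prof={}
    for nm,(a,b) in dict(b1=(76,106),b2=(30,60),b3far=(2,14),b3near=(-18,-6)).items():
        acc=0
        for u in np.arange(a,b,1.):
            P=proj('top',[[*(B+u*X+w*Y),66] for w in v]).astype(np.float32)
            acc=acc+cv2.remap(G,P[:,0].reshape(1,-1),P[:,1].reshape(1,-1),cv2.INTER_LINEAR)[0]
        prof[nm]=acc/(b-a)
    r=prof['b2']
    for k,p in prof.items():
        s=[np.corrcoef(r[20:-20],np.roll(p,int(j))[20:-20])[0,1] for j in range(-12,13)]
        i=int(np.argmax(s));
        lo=p<45;c=np.where((np.abs(v)<15)&lo)[0];print(n,k,'shift vs b2 %.1f mm'%(-(i-12)*.5),'corr %.2f'%max(s),'groove %.1f..%.1f'%(v[c[0]],v[c[-1]]))
E
```

```text
t10 b1 shift vs b2 0.5 mm corr 1.00 groove -8.5..10.5
t10 b2 shift vs b2 0.0 mm corr 1.00 groove -9.0..10.0
t10 b3far shift vs b2 -0.5 mm corr 1.00 groove -9.0..9.5
t10 b3near shift vs b2 -0.5 mm corr 0.99 groove -10.0..9.0
t14 b1 shift vs b2 0.5 mm corr 1.00 groove -9.0..11.0
t14 b2 shift vs b2 0.0 mm corr 1.00 groove -9.0..10.5
t14 b3far shift vs b2 -2.0 mm corr 0.97 groove -12.0..7.5
t14 b3near shift vs b2 -2.0 mm corr 0.98 groove -11.0..8.0
```

Block 3 sits about 2 mm off line. I'll grip its −y ridge, square it to the bed and slide it 2 mm.

```bash
python3 -m crank '[{"grip":0.024,"x":0,"y":0,"z":0,"yaw":-0.1},{"grip":0.024,"x":0,"y":0,"z":0,"yaw":-0.22},{"grip":0.024,"x":0,"y":0,"z":0,"yaw":-0.34},{"grip":0.024,"x":0,"y":0,"z":0,"yaw":-0.46},{"grip":0.024,"x":0,"y":0,"z":0,"yaw":-0.58}]' 6
python3 -m crank '[{"grip":0.024,"x":0,"y":0,"z":0,"yaw":-0.12},{"grip":0.024,"x":0,"y":0,"z":0,"yaw":-0.24},{"grip":0.024,"x":0,"y":0,"z":0,"yaw":-0.36},{"grip":0.024,"x":0,"y":0,"z":0,"yaw":-0.48},{"grip":0.024,"x":0,"y":0,"z":0,"yaw":-0.58}]'
python3 -m crank '[{"grip":0.024,"x":0,"y":0,"z":0,"yaw":-0.12},{"grip":0.024,"x":0,"y":0,"z":0,"yaw":-0.24},{"grip":0.024,"x":0,"y":0,"z":0,"yaw":-0.36},{"grip":0.024,"x":0,"y":0,"z":0,"yaw":-0.414},{"grip":0.024,"x":0,"y":0,"z":0,"yaw":-0.414}]'
python3 -c "
from h import *
mv([577.2,84.1,120],174.9)"
```

```text
time_s: 84.27
ee_pos: [506.7, -60.5, 268.9]
ee_rot: [179.9, 0.1, 118.4]
force: [-0.6, -0.9, -0.5]
gripper_width: 24.2
gripper_force: 0.0
time_s: 84.68
ee_pos: [506.7, -60.4, 268.8]
ee_rot: [180.0, 0.2, 151.6]
force: [-0.9, -0.3, -0.8]
gripper_width: 23.9
gripper_force: 0.0
time_s: 85.1
ee_pos: [506.6, -60.4, 268.8]
ee_rot: [-180.0, 0.1, 175.1]
force: [0.0, -0.1, -0.7]
gripper_width: 24.3
gripper_force: 0.0
t85.1 at [506.6 -60.4 268.8] psi 175.1 -> x -0.0580 y 0.1500 z 0.1488 yaw 0.003
```

```bash
python3 -m crank '[{"grip":0.024,"x":-0.012,"y":0.025,"z":0,"yaw":0},{"grip":0.024,"x":-0.025,"y":0.06,"z":0.02,"yaw":0},{"grip":0.024,"x":-0.04,"y":0.1,"z":0.04,"yaw":0},{"grip":0.024,"x":-0.054,"y":0.135,"z":0.06,"yaw":0},{"grip":0.024,"x":-0.058,"y":0.15,"z":0.08,"yaw":0}]'
python3 -m crank '[{"grip":0.024,"x":0,"y":0,"z":0.015,"yaw":0},{"grip":0.024,"x":0,"y":0,"z":0.035,"yaw":0},{"grip":0.024,"x":0,"y":0,"z":0.055,"yaw":0},{"grip":0.024,"x":0,"y":0,"z":0.065,"yaw":0},{"grip":0.024,"x":0,"y":0,"z":0.07,"yaw":0}]'
python3 -m crank '[{"grip":0.024,"x":0,"y":0,"z":0,"yaw":0},{"grip":0.024,"x":0,"y":0,"z":0,"yaw":0},{"grip":0.024,"x":0,"y":0,"z":0,"yaw":0},{"grip":0.024,"x":0,"y":0,"z":0,"yaw":0},{"grip":0.024,"x":0,"y":0,"z":0,"yaw":0}]'
python3 -c "
from h import *
mv([577.2,84.1,70],174.9)"
```

```text
time_s: 85.52
ee_pos: [579.4, 87.3, 188.7]
ee_rot: [179.9, 0.3, 175.0]
force: [0.1, -0.2, 1.0]
gripper_width: 24.5
gripper_force: 0.0
time_s: 85.93
ee_pos: [576.2, 84.1, 117.0]
ee_rot: [-180.0, -0.1, 175.0]
force: [-0.4, 0.5, -0.1]
gripper_width: 23.6
gripper_force: 0.0
time_s: 86.35
ee_pos: [577.3, 84.0, 119.5]
ee_rot: [180.0, 0.1, 175.0]
force: [-0.1, -0.0, -0.4]
gripper_width: 24.0
gripper_force: 0.0
t86.3 at [577.3  84.  119.5] psi 175.0 -> x 0.0001 y 0.0001 z 0.0495 yaw 0.002
```

```bash
python3 -m crank '[{"grip":0.024,"x":0,"y":0,"z":0.008,"yaw":0},{"grip":0.024,"x":0,"y":0,"z":0.018,"yaw":0},{"grip":0.024,"x":0,"y":0,"z":0.028,"yaw":0},{"grip":0.024,"x":0,"y":0,"z":0.036,"yaw":0},{"grip":0.024,"x":0,"y":0,"z":0.041,"yaw":0}]'
python3 -m crank '[{"grip":0.024,"x":0,"y":0,"z":0.002,"yaw":0},{"grip":0.024,"x":0,"y":0,"z":0.005,"yaw":0},{"grip":0.024,"x":0,"y":0,"z":0.007,"yaw":0},{"grip":0.024,"x":0,"y":0,"z":0.009,"yaw":0},{"grip":0.024,"x":0,"y":0,"z":0.009,"yaw":0}]'
python3 -m crank '[{"grip":0.018,"x":0,"y":0,"z":0,"yaw":0},{"grip":0.01,"x":0,"y":0,"z":0,"yaw":0},{"grip":0.01,"x":0,"y":0,"z":0,"yaw":0},{"grip":0.01,"x":0,"y":0,"z":0,"yaw":0},{"grip":0.01,"x":0,"y":0,"z":0,"yaw":0}]' 8
python3 -c "
from h import *
s=state();d=s['ee_pos'][:2]-[579,104];print('bed',d@[.996,-.089],d@[.089,.996],s['force'])"
```

```text
time_s: 86.77
ee_pos: [575.7, 84.0, 75.5]
ee_rot: [-180.0, -0.2, 175.0]
force: [0.4, -0.3, -0.1]
gripper_width: 24.2
gripper_force: 0.0
time_s: 87.18
ee_pos: [576.7, 84.1, 68.3]
ee_rot: [180.0, -0.0, 175.1]
force: [-0.9, -0.6, -0.1]
gripper_width: 24.0
gripper_force: 0.0
time_s: 87.6
ee_pos: [576.9, 84.0, 68.7]
ee_rot: [180.0, 0.0, 175.1]
force: [0.1, -0.6, 1.4]
gripper_width: 14.1
gripper_force: 8.0
bed -0.28798827139105093 -20.117032804648904 [ 0.06741902 -0.64531375  1.36578501]
```

```bash
python3 -m crank '[{"grip":0.01,"x":0,"y":0.0005,"z":0,"yaw":0.003},{"grip":0.01,"x":0,"y":0.001,"z":0,"yaw":0.003},{"grip":0.01,"x":0,"y":0.0015,"z":0,"yaw":0.003},{"grip":0.01,"x":-0.0005,"y":0.002,"z":0,"yaw":0.003},{"grip":0.01,"x":-0.001,"y":0.002,"z":0,"yaw":0.003}]'
python3 -c "
from h import *
s=state();d=s['ee_pos'][:2]-[579,104];print('bed',d@[.996,-.089],d@[.089,.996],s['force'])"
python3 -m crank '[{"grip":0.01,"x":0,"y":0,"z":0,"yaw":0},{"grip":0.018,"x":0,"y":0,"z":0,"yaw":0},{"grip":0.022,"x":0,"y":0,"z":0,"yaw":0},{"grip":0.022,"x":0,"y":0,"z":0,"yaw":0},{"grip":0.022,"x":0,"y":0,"z":0,"yaw":0}]'
python3 -m crank '[{"grip":0.022,"x":0,"y":0,"z":-0.004,"yaw":0},{"grip":0.022,"x":0,"y":0,"z":-0.012,"yaw":0},{"grip":0.022,"x":0,"y":0,"z":-0.025,"yaw":0},{"grip":0.022,"x":0,"y":0,"z":-0.045,"yaw":0},{"grip":0.022,"x":0,"y":0,"z":-0.07,"yaw":0}]'
python3 -m crank '[{"grip":0,"x":0,"y":-0.01,"z":-0.03,"yaw":0},{"grip":0,"x":0.01,"y":-0.03,"z":-0.06,"yaw":0},{"grip":0,"x":0.03,"y":-0.06,"z":-0.09,"yaw":0},{"grip":0,"x":0.05,"y":-0.1,"z":-0.11,"yaw":0},{"grip":0,"x":0.07,"y":-0.14,"z":-0.135,"yaw":0}]'
python3 -m crank '[{"grip":0,"x":0,"y":0,"z":0,"yaw":0.12},{"grip":0,"x":0,"y":0,"z":0,"yaw":0.24},{"grip":0,"x":0,"y":0,"z":0,"yaw":0.36},{"grip":0,"x":0,"y":0,"z":0,"yaw":0.48},{"grip":0,"x":0,"y":0,"z":0,"yaw":0.58}]'
python3 -m crank '[{"grip":0,"x":0,"y":0,"z":0,"yaw":0.12},{"grip":0,"x":0,"y":0,"z":0,"yaw":0.24},{"grip":0,"x":0,"y":0,"z":0,"yaw":0.36},{"grip":0,"x":0,"y":0,"z":0,"yaw":0.48},{"grip":0,"x":0,"y":0,"z":0,"yaw":0.58}]'
python3 -m crank '[{"grip":0,"x":0,"y":0,"z":0,"yaw":0.12},{"grip":0,"x":0,"y":0,"z":0,"yaw":0.24},{"grip":0,"x":0,"y":0,"z":0,"yaw":0.36},{"grip":0,"x":0,"y":0,"z":0,"yaw":0.414},{"grip":0,"x":0,"y":0,"z":0,"yaw":0.414}]'
cat > row.py <<'E'
from h import *
B=np.array([579,104]);X=np.array([.996,-.089]);Y=np.array([.089,.996])
v=np.arange(-40,40,.5);n='now'
g=grab_frame('top').astype(np.float32);np.save('t15.npy',g);G=cv2.GaussianBlur(g[...,0]-g[...,2],(0,0),.6)
for nm,(a,b) in dict(b1=(76,106),b2=(30,60),b3far=(2,14),b3near=(-18,-6)).items():
    acc=0
    for u in np.arange(a,b,1.):
        P=proj('top',[[*(B+u*X+w*Y),66] for w in v]).astype(np.float32)
        acc=acc+cv2.remap(G,P[:,0].reshape(1,-1),P[:,1].reshape(1,-1),cv2.INTER_LINEAR)[0]
    p=acc/(b-a);c=np.where((np.abs(v)<15)&(p<45))[0];print(nm,'groove %.1f..%.1f'%(v[c[0]],v[c[-1]]))
for vv in(-18,18):
    print(vv,[(u,int(G[tuple(proj('top',[[*(B+u*X+vv*Y),66]])[0].round().astype(int)[::-1])])) for u in range(34,10,-2)],[(u,int(g[tuple(proj('top',[[*(B+u*X+vv*Y),66]])[0].round().astype(int)[::-1])][0])) for u in range(-16,-36,-2)])
mv([591.5,243.4,278],84.9)
E
python3 row.py
```

```text
time_s: 88.02
ee_pos: [577.4, 85.9, 68.7]
ee_rot: [-180.0, -0.1, 174.9]
force: [-2.6, -2.4, 5.2]
gripper_width: 14.0
gripper_force: 8.0
bed 0.013752237745954299 -18.213796427632573 [-2.62045639 -2.40755433  5.20533751]
time_s: 88.43
ee_pos: [577.9, 86.2, 68.2]
ee_rot: [180.0, -0.0, 174.9]
force: [-0.1, -0.5, -0.1]
gripper_width: 21.8
gripper_force: 0.0
time_s: 88.85
ee_pos: [577.1, 86.0, 138.7]
ee_rot: [-180.0, -0.1, 174.9]
force: [0.2, -0.3, 0.2]
gripper_width: 22.0
gripper_force: 0.0
time_s: 89.27
ee_pos: [504.9, -31.6, 265.1]
ee_rot: [-180.0, 0.1, 175.0]
force: [0.7, -1.1, -0.3]
gripper_width: 0.8
gripper_force: 0.0
time_s: 89.68
ee_pos: [505.7, -31.0, 264.0]
ee_rot: [179.9, 0.1, 141.3]
force: [-0.1, -0.7, 0.3]
gripper_width: 0.2
gripper_force: 0.0
time_s: 90.1
ee_pos: [505.8, -30.8, 263.9]
ee_rot: [179.9, 0.0, 108.1]
force: [0.6, -0.2, 0.2]
gripper_width: 0.8
gripper_force: 0.0
time_s: 90.52
ee_pos: [505.8, -30.8, 263.8]
ee_rot: [179.9, -0.0, 84.6]
force: [0.4, 0.1, 1.1]
gripper_width: 0.5
gripper_force: 0.0
b1 groove -9.0..11.0
b2 groove -9.0..10.5
b3far groove -10.0..10.5
b3near groove -8.5..11.0
-18 [(34, 82), (32, 81), (30, 79), (28, 87), (26, 87), (24, 103), (22, 124), (20, 124), (18, 121), (16, 86), (14, 86), (12, 81)] [(-16, 255), (-18, 255), (-20, 255), (-22, 255), (-24, 255), (-26, 255), (-28, 248), (-30, 248), (-32, 249), (-34, 255)]
18 [(34, 95), (32, 94), (30, 93), (28, 93), (26, 94), (24, 88), (22, 76), (20, 76), (18, 83), (16, 97), (14, 97), (12, 100)] [(-16, 183), (-18, 184), (-20, 184), (-22, 192), (-24, 192), (-26, 191), (-28, 148), (-30, 131), (-32, 158), (-34, 180)]
t90.6 at [505.8 -30.8 263.7] psi 84.8 -> x 0.2809 y 0.0604 z -0.0143 yaw -0.002
```

Now in line. One gentle push makes sure the row is butted.

```bash
python3 -m crank '[{"grip":0,"x":0.02,"y":0.002,"z":0.01,"yaw":0},{"grip":0,"x":0.05,"y":0.005,"z":0.03,"yaw":0},{"grip":0,"x":0.085,"y":0.009,"z":0.055,"yaw":0},{"grip":0,"x":0.12,"y":0.012,"z":0.08,"yaw":0},{"grip":0,"x":0.141,"y":0.0147,"z":0.11,"yaw":0}]'
python3 -m crank '[{"grip":0,"x":0,"y":0,"z":0.01,"yaw":0},{"grip":0,"x":0,"y":0,"z":0.02,"yaw":0},{"grip":0,"x":0,"y":0,"z":0.03,"yaw":0},{"grip":0,"x":0,"y":0,"z":0.038,"yaw":0},{"grip":0,"x":0,"y":0,"z":0.04,"yaw":0}]'
python3 -c "
from h import *
mv([533.2,108.1,30],84.9)"
```

```text
time_s: 90.98
ee_pos: [535.0, 110.8, 153.9]
ee_rot: [179.7, -0.1, 84.8]
force: [0.5, 0.2, 0.5]
gripper_width: 0.4
gripper_force: 0.0
time_s: 91.4
ee_pos: [533.2, 107.1, 112.5]
ee_rot: [-180.0, 0.0, 84.6]
force: [-0.6, -0.5, 0.1]
gripper_width: 0.4
gripper_force: 0.0
t91.4 at [533.2 107.1 112.5] psi 84.6 -> x 0.0010 y -0.0001 z 0.0825 yaw -0.005
```

```bash
python3 -m crank '[{"grip":0,"x":0.001,"y":0,"z":0.015,"yaw":-0.005},{"grip":0,"x":0.001,"y":0,"z":0.035,"yaw":-0.005},{"grip":0,"x":0.001,"y":0,"z":0.055,"yaw":-0.005},{"grip":0,"x":0.001,"y":0,"z":0.07,"yaw":-0.005},{"grip":0,"x":0.001,"y":0,"z":0.08,"yaw":-0.005}]'
python3 -m crank '[{"grip":0,"x":0,"y":0.001,"z":0.002,"yaw":0},{"grip":0,"x":0,"y":0.003,"z":0.002,"yaw":0},{"grip":0,"x":0,"y":0.005,"z":0.002,"yaw":0},{"grip":0,"x":0,"y":0.007,"z":0.002,"yaw":0},{"grip":0,"x":0,"y":0.008,"z":0.002,"yaw":0}]'
python3 -m crank '[{"grip":0,"x":0,"y":0.001,"z":0,"yaw":0},{"grip":0,"x":0,"y":0.002,"z":0,"yaw":0},{"grip":0,"x":0,"y":0.003,"z":0,"yaw":0},{"grip":0,"x":0,"y":0.0035,"z":0,"yaw":0},{"grip":0,"x":0,"y":0.0035,"z":0,"yaw":0}]'
python3 -c "
from h import *
B=np.array([579,104]);x=np.array([.996,-.089]);s=state();print(s['force'],(s['ee_pos'][:2]-B)@x)"
```

```text
time_s: 91.82
ee_pos: [533.5, 108.3, 32.5]
ee_rot: [-180.0, 0.0, 84.9]
force: [-0.9, -0.2, 0.2]
gripper_width: 0.3
gripper_force: 0.0
time_s: 92.23
ee_pos: [542.4, 108.5, 32.0]
ee_rot: [179.9, -0.0, 85.0]
force: [-0.1, 0.7, 0.8]
gripper_width: 0.5
gripper_force: 0.5
time_s: 92.65
ee_pos: [543.7, 108.3, 30.6]
ee_rot: [-179.8, 0.0, 85.0]
force: [-4.2, 1.1, 0.1]
gripper_width: 0.5
gripper_force: 2.1
[-4.20210188  1.10923293  0.11628013] -35.48907710230437
```

```bash
python3 -m crank '[{"grip":0,"x":0.0,"y":-0.006,"z":0,"yaw":0},{"grip":0,"x":0,"y":-0.006,"z":-0.03,"yaw":0},{"grip":0,"x":0,"y":-0.006,"z":-0.065,"yaw":0},{"grip":0,"x":0,"y":-0.006,"z":-0.1,"yaw":0},{"grip":0,"x":0,"y":-0.006,"z":-0.135,"yaw":0}]'
python3 -m crank '[{"grip":0,"x":-0.03,"y":0,"z":-0.02,"yaw":0},{"grip":0,"x":-0.07,"y":0,"z":-0.04,"yaw":0},{"grip":0,"x":-0.11,"y":-0.01,"z":-0.06,"yaw":0},{"grip":0,"x":-0.15,"y":-0.02,"z":-0.08,"yaw":0},{"grip":0,"x":-0.185,"y":-0.02,"z":-0.115,"yaw":0}]'
python3 row.py
```

```text
time_s: 93.07
ee_pos: [539.5, 108.6, 167.9]
ee_rot: [179.9, -0.0, 85.0]
force: [0.1, -0.5, 0.3]
gripper_width: 0.5
gripper_force: 0.0
time_s: 93.48
ee_pos: [502.7, -62.0, 268.7]
ee_rot: [-179.9, 0.1, 85.0]
force: [0.8, 0.3, -0.5]
gripper_width: 0.2
gripper_force: 0.0
b1 groove -9.0..11.0
b2 groove -9.0..10.5
b3far groove -10.0..10.5
b3near groove -8.5..11.0
-18 [(34, 82), (32, 83), (30, 82), (28, 88), (26, 90), (24, 106), (22, 97), (20, 97), (18, 74), (16, 83), (14, 83), (12, 83)] [(-16, 255), (-18, 255), (-20, 255), (-22, 255), (-24, 255), (-26, 248), (-28, 248), (-30, 248), (-32, 255), (-34, 255)]
18 [(34, 92), (32, 93), (30, 95), (28, 95), (26, 95), (24, 88), (22, 89), (20, 89), (18, 100), (16, 99), (14, 99), (12, 97)] [(-16, 184), (-18, 180), (-20, 189), (-22, 169), (-24, 169), (-26, 136), (-28, 151), (-30, 143), (-32, 170), (-34, 178)]
t93.5 at [505.8 -67.3 275.4] psi 84.8 -> x 0.3172 y 0.0571 z -0.0026 yaw -0.002
```

The seam closed up: its mark shrank and the near edge moved 2 mm toward the stop. Shutting the cover again by the same path.

```bash
python3 -m crank '[{"grip":0,"x":0.03,"y":0.005,"z":-0.004,"yaw":0},{"grip":0,"x":0.065,"y":0.011,"z":-0.008,"yaw":0},{"grip":0,"x":0.1,"y":0.018,"z":-0.008,"yaw":0},{"grip":0,"x":0.135,"y":0.024,"z":-0.008,"yaw":0},{"grip":0,"x":0.16,"y":0.028,"z":-0.008,"yaw":0}]'
python3 -m crank '[{"grip":0,"x":0.03,"y":0.005,"z":0,"yaw":0},{"grip":0,"x":0.065,"y":0.011,"z":0,"yaw":0},{"grip":0,"x":0.1,"y":0.018,"z":0,"yaw":0},{"grip":0,"x":0.135,"y":0.024,"z":0,"yaw":0},{"grip":0,"x":0.16,"y":0.028,"z":0,"yaw":0}]'
python3 -m crank '[{"grip":0,"x":0,"y":0,"z":0.01,"yaw":0},{"grip":0,"x":0,"y":0,"z":0.03,"yaw":0},{"grip":0,"x":0,"y":0,"z":0.048,"yaw":0},{"grip":0,"x":0,"y":0,"z":0.058,"yaw":0},{"grip":0,"x":0,"y":0,"z":0.063,"yaw":0}]'
python3 -c "
from h import *
s=state();d=s['ee_pos'][:2]-[579,104];print('bed',d@[.996,-.089],d@[.089,.996])
mv([591.5,243.4,211],84.9)"
```

```text
time_s: 93.95
ee_pos: [548.0, 99.4, 277.1]
ee_rot: [179.8, -0.1, 85.0]
force: [-0.9, -0.4, -0.2]
gripper_width: 0.3
gripper_force: 0.0
time_s: 94.37
ee_pos: [589.7, 257.0, 276.7]
ee_rot: [179.8, -0.1, 85.1]
force: [-0.3, -0.2, 1.0]
gripper_width: 0.5
gripper_force: 0.0
time_s: 94.78
ee_pos: [588.0, 253.0, 211.9]
ee_rot: [-179.9, 0.1, 85.0]
force: [-0.9, 0.5, 0.6]
gripper_width: 0.4
gripper_force: 0.0
bed -4.276473939201945 149.20677983778555
t94.8 at [588.  253.  211.9] psi 85.0 -> x -0.0093 y 0.0043 z 0.0009 yaw 0.001
```

```bash
python3 -m crank '[{"grip":0,"x":-0.011,"y":0.002,"z":0,"yaw":0},{"grip":0,"x":-0.022,"y":0.004,"z":0,"yaw":0},{"grip":0,"x":-0.033,"y":0.004,"z":0,"yaw":0},{"grip":0,"x":-0.044,"y":0.004,"z":0,"yaw":0},{"grip":0,"x":-0.055,"y":0.004,"z":0,"yaw":0}]'
python3 -m crank '[{"grip":0,"x":-0.009,"y":0,"z":0,"yaw":0},{"grip":0,"x":-0.018,"y":0,"z":0,"yaw":0},{"grip":0,"x":-0.027,"y":0,"z":0,"yaw":0},{"grip":0,"x":-0.036,"y":0,"z":0,"yaw":0},{"grip":0,"x":-0.044,"y":0,"z":0,"yaw":0}]'
python3 -m crank '[{"grip":0,"x":-0.007,"y":0,"z":0.001,"yaw":0},{"grip":0,"x":-0.013,"y":0,"z":0.004,"yaw":0},{"grip":0,"x":-0.02,"y":0,"z":0.007,"yaw":0},{"grip":0,"x":-0.026,"y":0,"z":0.009,"yaw":0},{"grip":0,"x":-0.032,"y":0,"z":0.012,"yaw":0}]'
python3 -m crank '[{"grip":0,"x":-0.004,"y":0,"z":0.003,"yaw":0},{"grip":0,"x":-0.009,"y":0,"z":0.007,"yaw":0},{"grip":0,"x":-0.014,"y":0,"z":0.011,"yaw":0},{"grip":0,"x":-0.019,"y":0,"z":0.015,"yaw":0},{"grip":0,"x":-0.023,"y":0,"z":0.02,"yaw":0}]'
python3 -m crank '[{"grip":0,"x":-0.004,"y":0,"z":0.005,"yaw":0},{"grip":0,"x":-0.009,"y":0,"z":0.01,"yaw":0},{"grip":0,"x":-0.014,"y":0,"z":0.016,"yaw":0},{"grip":0,"x":-0.018,"y":0,"z":0.021,"yaw":0},{"grip":0,"x":-0.022,"y":0,"z":0.0265,"yaw":0}]'
python3 -m crank '[{"grip":0,"x":-0.003,"y":0,"z":0.006,"yaw":0},{"grip":0,"x":-0.006,"y":0,"z":0.012,"yaw":0},{"grip":0,"x":-0.009,"y":0,"z":0.018,"yaw":0},{"grip":0,"x":-0.012,"y":0,"z":0.024,"yaw":0},{"grip":0,"x":-0.014,"y":0,"z":0.03,"yaw":0}]'
python3 -m crank '[{"grip":0,"x":-0.002,"y":0,"z":0.007,"yaw":0},{"grip":0,"x":-0.003,"y":0,"z":0.014,"yaw":0},{"grip":0,"x":-0.004,"y":0,"z":0.02,"yaw":0},{"grip":0,"x":-0.005,"y":0,"z":0.025,"yaw":0},{"grip":0,"x":-0.006,"y":0,"z":0.029,"yaw":0}]'
python3 -c "
from h import *
s=state();d=s['ee_pos'][:2]-[579,104];print('bed',d@[.996,-.089],d@[.089,.996],s['ee_pos'][2],s['force'])"
```

```text
time_s: 95.2
ee_pos: [588.2, 197.2, 214.9]
ee_rot: [179.9, -0.1, 84.9]
force: [0.5, 0.9, 0.4]
gripper_width: 0.8
gripper_force: 0.5
time_s: 95.62
ee_pos: [583.7, 153.8, 213.6]
ee_rot: [-180.0, 0.0, 85.0]
force: [-0.0, 1.0, -0.1]
gripper_width: 0.6
gripper_force: 0.4
time_s: 96.03
ee_pos: [581.1, 122.3, 201.4]
ee_rot: [-180.0, -0.0, 85.0]
force: [0.1, 0.7, -0.1]
gripper_width: 0.2
gripper_force: 0.3
time_s: 96.45
ee_pos: [579.2, 99.4, 181.4]
ee_rot: [180.0, 0.0, 85.0]
force: [-0.4, -0.0, 1.8]
gripper_width: -0.1
gripper_force: 0.2
time_s: 96.87
ee_pos: [577.2, 77.6, 154.6]
ee_rot: [-180.0, -0.0, 85.0]
force: [-0.1, -0.0, 0.6]
gripper_width: 0.6
gripper_force: 0.2
time_s: 97.28
ee_pos: [576.0, 63.8, 124.6]
ee_rot: [-180.0, -0.0, 85.0]
force: [0.7, 0.0, 0.4]
gripper_width: 0.5
gripper_force: 0.1
time_s: 97.7
ee_pos: [575.3, 58.1, 95.5]
ee_rot: [-180.0, -0.0, 85.0]
force: [0.2, 0.6, -0.1]
gripper_width: 0.7
gripper_force: 0.1
bed 0.4390351176520419 -46.02150952619016 95.50966734715193 [ 0.24863778  0.56836464 -0.14924367]
```

```bash
python3 -m crank '[{"grip":0,"x":0,"y":0,"z":0.0015,"yaw":0},{"grip":0,"x":0,"y":0,"z":0.003,"yaw":0},{"grip":0,"x":0,"y":0,"z":0.0045,"yaw":0},{"grip":0,"x":0,"y":0,"z":0.006,"yaw":0},{"grip":0,"x":0,"y":0,"z":0.006,"yaw":0}]'
python3 -m crank '[{"grip":0,"x":0,"y":0,"z":0.0005,"yaw":0},{"grip":0,"x":0,"y":0,"z":0.001,"yaw":0},{"grip":0,"x":0,"y":0,"z":0.0015,"yaw":0},{"grip":0,"x":0,"y":0,"z":0.002,"yaw":0},{"grip":0,"x":0,"y":0,"z":0.002,"yaw":0}]'
python3 -m crank '[{"grip":0,"x":0,"y":0,"z":0.0005,"yaw":0},{"grip":0,"x":0,"y":0,"z":0.001,"yaw":0},{"grip":0,"x":0,"y":0,"z":0.001,"yaw":0},{"grip":0,"x":0,"y":0,"z":0.001,"yaw":0},{"grip":0,"x":0,"y":0,"z":0.001,"yaw":0}]'
python3 -m crank '[{"grip":0,"x":0,"y":0,"z":-0.02,"yaw":0},{"grip":0,"x":0,"y":0,"z":-0.05,"yaw":0},{"grip":0,"x":-0.03,"y":0,"z":-0.08,"yaw":0},{"grip":0,"x":-0.07,"y":0,"z":-0.1,"yaw":0},{"grip":0,"x":-0.1,"y":0,"z":-0.11,"yaw":0}]'
cat > chk.py <<'E'
from h import *
B=np.array([579,104]);X=np.array([.996,-.089]);Y=np.array([.089,.996])
f=grab_frame('top').astype(int);np.save('t16.npy',f)
for u in [110,106,100,90,60,46,42,24,20,16,12,8,4,0,-4,-8,-12,-16,-20,-24,-28,-32,-40]:
    v=np.arange(-28,29,4);P=proj('top',[[*(B+u*X+w*Y),66] for w in v]).round().astype(int);print(u,' '.join('%3d'%(f[y,x,0]-f[y,x,2]) for x,y in P))
st=((f.max(2)-f.min(2)<25)&(f.max(2)>120))[180:225,280:320];q=np.argwhere(st)[:,::-1]+[280,180];print('steel',q.min(0),q.max(0),len(q))
E
python3 chk.py
python3 -c "
from h import *
mv([376.5,349,190],141.3)"
```

```text
time_s: 98.12
ee_pos: [575.5, 58.2, 90.2]
ee_rot: [180.0, -0.0, 85.0]
force: [-0.3, 0.1, 0.0]
gripper_width: 0.8
gripper_force: 0.0
time_s: 98.53
ee_pos: [575.7, 58.1, 89.3]
ee_rot: [180.0, -0.0, 85.0]
force: [-1.4, 0.5, 6.2]
gripper_width: 0.6
gripper_force: 2.9
time_s: 98.95
ee_pos: [575.7, 58.2, 89.2]
ee_rot: [179.9, -0.0, 85.0]
force: [-3.4, -0.2, 11.2]
gripper_width: 0.8
gripper_force: 5.4
time_s: 99.37
ee_pos: [567.7, -42.5, 200.2]
ee_rot: [179.7, 0.0, 85.1]
force: [0.7, -0.1, 0.7]
gripper_width: 0.2
gripper_force: 0.0
110  17  24   8   8  12  14  16  15  18  17  25   5   9  11  13
106  13  17  16  18  17  12  15  14  10  12  18  17  18  18  13
100  11  20  16  16  17  12  10  13  12  10  17  16  17  18  24
90   6  18  16  18  18  14   9  11  10   9  18  16  16  17  20
60   6  20  16  18  18  12  11  12  13  10  18  18  20  19  23
46   4  20  18  17  18   9  11   9  12  11  21  15  17  18  26
42   5  19  17  17  17   9  11  10  10  12  22  18  18  18  23
24   9  20  19  18  20  11  11  10  12  11  18  18  18  17  21
20   7  19  17  19  19  14  13  15  12  12  19  18  16  19  25
[... 296 characters left out ...]
  16  17  18  24
-4   9  19  18  17  16  12  11  10  11  10  16  18  17  17  20
-8   4  19  15  17  16  10  11   9   9  10  20  16  17  15  17
-12   4  16  15  16  17  12  10  11   9  10  20  14  15  15  22
-16   4  17  16  17  15   8   9  11   8  11  19  17  17  16  23
-20   4  20  14  17  15  10   9  11   9  10  19  15  17  15  24
-24   4  18  17  16  16   9  12  12  10  12  17  16  16  19  22
-28  10  18  17  15  14  14  15  17  18  17  17  13  16  23  22
-32   7  11   7   7   7   9   7   6   6  10   9   9  11  24  23
-40   5   6   6   7   6   7   6   5   7   6   6   6   7  18  24
steel [280 180] [314 213] 234
t99.4 at [567.9 -48.5 201.7] psi 84.9 -> x 0.3788 y -0.2262 z 0.0117 yaw -0.985
```

The row shows continuous under the shut cover from the stop to its near end. Now I back the lever off and reset it to half open, so the order holds.

```bash
python3 -m crank '[{"grip":0.045,"x":0.02,"y":-0.012,"z":0,"yaw":0},{"grip":0.045,"x":0.045,"y":-0.027,"z":0,"yaw":0},{"grip":0.045,"x":0.075,"y":-0.045,"z":0,"yaw":0},{"grip":0.045,"x":0.1,"y":-0.06,"z":0,"yaw":0},{"grip":0.045,"x":0.126,"y":-0.0754,"z":0,"yaw":0}]' 12
python3 -m crank '[{"grip":0.045,"x":0.025,"y":-0.015,"z":0,"yaw":0},{"grip":0.045,"x":0.05,"y":-0.03,"z":0,"yaw":0},{"grip":0.045,"x":0.075,"y":-0.045,"z":0,"yaw":0},{"grip":0.045,"x":0.1,"y":-0.06,"z":0,"yaw":0},{"grip":0.045,"x":0.126,"y":-0.0754,"z":0,"yaw":0}]'
python3 -m crank '[{"grip":0.045,"x":0.025,"y":-0.015,"z":0,"yaw":0},{"grip":0.045,"x":0.05,"y":-0.03,"z":0,"yaw":0},{"grip":0.045,"x":0.075,"y":-0.045,"z":0,"yaw":0},{"grip":0.045,"x":0.1,"y":-0.06,"z":0,"yaw":0},{"grip":0.045,"x":0.126,"y":-0.0754,"z":0,"yaw":0}]'
python3 -m crank '[{"grip":0.045,"x":0,"y":0,"z":0,"yaw":-0.1},{"grip":0.045,"x":0,"y":0,"z":0,"yaw":-0.2},{"grip":0.045,"x":0,"y":0,"z":0,"yaw":-0.3},{"grip":0.045,"x":0,"y":0,"z":0,"yaw":-0.4},{"grip":0.045,"x":0,"y":0,"z":0,"yaw":-0.5}]'
python3 -m crank '[{"grip":0.045,"x":0,"y":0,"z":0.01,"yaw":-0.1},{"grip":0.045,"x":0,"y":0,"z":0.03,"yaw":-0.2},{"grip":0.045,"x":0,"y":0,"z":0.05,"yaw":-0.3},{"grip":0.045,"x":0,"y":0,"z":0.06,"yaw":-0.4},{"grip":0.045,"x":0,"y":0,"z":0.06,"yaw":-0.485}]'
python3 -c "
from h import *
mv([377.5,349.3,66.5],141.3)"
```

```text
time_s: 99.83
ee_pos: [501.8, 91.6, 197.1]
ee_rot: [-180.0, -0.0, 84.9]
force: [-0.2, -0.6, -0.4]
gripper_width: 30.7
gripper_force: 0.0
time_s: 100.25
ee_pos: [437.7, 223.9, 197.2]
ee_rot: [180.0, -0.0, 85.0]
force: [0.0, 0.7, 0.6]
gripper_width: 44.9
gripper_force: 0.0
time_s: 100.67
ee_pos: [373.5, 356.0, 197.2]
ee_rot: [180.0, 0.0, 85.0]
force: [0.5, -0.0, -0.7]
gripper_width: 45.1
gripper_force: 0.0
time_s: 101.08
ee_pos: [374.2, 355.0, 197.0]
ee_rot: [-180.0, -0.0, 113.9]
force: [0.1, -0.0, -0.5]
gripper_width: 45.0
gripper_force: 0.0
time_s: 101.5
ee_pos: [373.0, 353.6, 134.6]
ee_rot: [-179.7, -0.1, 141.7]
force: [-0.1, -1.0, 0.4]
gripper_width: 44.8
gripper_force: 0.0
t101.5 at [373.  353.6 134.6] psi 141.7 -> x -0.0062 y -0.0006 z 0.0681 yaw 0.007
```

```bash
python3 -m crank '[{"grip":0.045,"x":-0.005,"y":-0.001,"z":0.015,"yaw":0.007},{"grip":0.045,"x":-0.005,"y":-0.001,"z":0.032,"yaw":0.007},{"grip":0.045,"x":-0.005,"y":-0.001,"z":0.05,"yaw":0.007},{"grip":0.045,"x":-0.005,"y":-0.001,"z":0.063,"yaw":0.007},{"grip":0.045,"x":-0.005,"y":-0.001,"z":0.07,"yaw":0.007}]'
python3 -m crank '[{"grip":0.03,"x":0,"y":0,"z":0,"yaw":0},{"grip":0.015,"x":0,"y":0,"z":0,"yaw":0},{"grip":0.005,"x":0,"y":0,"z":0,"yaw":0},{"grip":0.005,"x":0,"y":0,"z":0,"yaw":0},{"grip":0.005,"x":0,"y":0,"z":0,"yaw":0}]' 12
python3 -m crank '[{"grip":0.005,"x":-0.0001,"y":0.0027,"z":0,"yaw":0.0593},{"grip":0.005,"x":-0.0003,"y":0.0054,"z":0,"yaw":0.1187},{"grip":0.005,"x":-0.0007,"y":0.0081,"z":0,"yaw":0.178},{"grip":0.005,"x":-0.0013,"y":0.0107,"z":0,"yaw":0.2374},{"grip":0.005,"x":-0.002,"y":0.0133,"z":0,"yaw":0.2967}]'
python3 -m crank '[{"grip":0.005,"x":0,"y":0,"z":0,"yaw":0},{"grip":0.005,"x":0,"y":0,"z":0,"yaw":0},{"grip":0.005,"x":0,"y":0,"z":0,"yaw":0},{"grip":0.005,"x":0,"y":0,"z":0,"yaw":0},{"grip":0.005,"x":0,"y":0,"z":0,"yaw":0}]'
python3 -m crank '[{"grip":0.005,"x":-0.0001,"y":-0.0027,"z":0,"yaw":-0.0593},{"grip":0.005,"x":-0.0003,"y":-0.0054,"z":0,"yaw":-0.1187},{"grip":0.005,"x":-0.0007,"y":-0.0081,"z":0,"yaw":-0.178},{"grip":0.005,"x":-0.0013,"y":-0.0107,"z":0,"yaw":-0.2374},{"grip":0.005,"x":-0.002,"y":-0.0133,"z":0,"yaw":-0.2967}]'
python3 -m crank '[{"grip":0.005,"x":0,"y":0,"z":0,"yaw":0},{"grip":0.005,"x":0,"y":0,"z":0,"yaw":0},{"grip":0.03,"x":0,"y":0,"z":0,"yaw":0},{"grip":0.045,"x":0,"y":0,"z":0,"yaw":0},{"grip":0.045,"x":0,"y":0,"z":0,"yaw":0}]'
python3 -m crank '[{"grip":0.045,"x":0,"y":0,"z":0,"yaw":0},{"grip":0.045,"x":0,"y":0,"z":-0.03,"yaw":0},{"grip":0.045,"x":0,"y":0,"z":-0.07,"yaw":0},{"grip":0.045,"x":0,"y":0,"z":-0.11,"yaw":0},{"grip":0.045,"x":0,"y":0,"z":-0.15,"yaw":0}]'
python3 -m crank '[{"grip":0.045,"x":0.03,"y":0,"z":0,"yaw":0},{"grip":0.045,"x":0.06,"y":-0.02,"z":0,"yaw":0},{"grip":0.045,"x":0.09,"y":-0.04,"z":0,"yaw":0},{"grip":0.045,"x":0.11,"y":-0.05,"z":0,"yaw":0},{"grip":0.045,"x":0.12,"y":-0.06,"z":0,"yaw":0}]'
python3 chk.py | tail -9
python3 - <<'E'
from h import *
g=np.load('t16.npy');g0=np.load('t13.npy').astype(int)
for y in range(250,263):print(y,' '.join('%3d'%v for v in g[y,116:136].min(1)),' | ',' '.join('%3d'%v for v in g0[y,116:130].min(1)))
print('rows steel');
for y in(188,200,212,225,240,250):print(y,' '.join('%d/%d'%(v[0],v[2]) for v in g[y,288:312:2]))
z=np.load('t0.npy').astype(int)
for nm,(c0,r0,c1,r1) in dict(bocal=(105,140,165,205),gauge=(375,145,400,200),plug=(278,128,302,152)).items():print(nm,np.abs(g-z)[r0:r1,c0:c1].sum(2).mean().round(1))
E
```

```text
time_s: 101.92
ee_pos: [376.9, 350.3, 65.5]
ee_rot: [-179.8, -0.0, 141.0]
force: [-0.4, -0.8, -0.4]
gripper_width: 45.0
gripper_force: 0.0
time_s: 102.33
ee_pos: [377.6, 350.9, 68.0]
ee_rot: [180.0, -0.0, 141.0]
force: [-3.6, -3.7, 3.3]
gripper_width: 15.2
gripper_force: 12.0
time_s: 102.75
ee_pos: [386.9, 358.6, 67.9]
ee_rot: [-179.8, 0.1, 123.8]
force: [-1.3, -4.2, 5.3]
gripper_width: 13.9
gripper_force: 11.9
time_s: 103.17
ee_pos: [387.0, 358.7, 67.9]
ee_rot: [-179.9, 0.1, 124.1]
force: [-2.5, -4.5, 4.9]
gripper_width: 13.8
gripper_force: 11.9
time_s: 103.58
ee_pos: [376.7, 349.6, 67.9]
ee_rot: [-179.8, -0.0, 141.2]
force: [-3.2, -5.1, 5.6]
gripper_width: 14.5
gripper_force: 12.0
time_s: 104.0
ee_pos: [378.2, 351.4, 67.6]
ee_rot: [179.9, 0.0, 141.0]
force: [0.2, -0.4, -0.1]
gripper_width: 31.4
gripper_force: 0.0
time_s: 104.42
ee_pos: [377.6, 350.8, 218.8]
ee_rot: [-180.0, -0.0, 141.0]
force: [1.7, 1.1, -0.0]
gripper_width: 44.8
gripper_force: 0.0
time_s: 104.83
ee_pos: [244.7, 380.3, 217.4]
ee_rot: [180.0, -0.0, 141.1]
force: [0.7, -0.0, 0.1]
gripper_width: 45.2
gripper_force: 0.
[... 2312 characters left out ...]
11 126  98  88  66  65  77  71  65  63  61  |   59  61  57  54  41  62 160  51  44 111 126 102  85  69
rows steel
188 255/133 253/118 253/104 251/253 253/247 255/255 135/55 255/137 253/121 246/104 250/111 255/142
200 148/64 143/61 154/60 149/147 138/128 255/255 191/121 255/113 160/64 127/53 145/62 138/57
212 152/66 139/58 156/65 144/122 157/148 154/146 148/131 141/55 146/62 135/59 138/61 149/67
225 152/64 146/64 137/59 161/78 150/72 159/79 160/76 136/59 121/50 149/63 143/64 130/56
240 158/65 153/67 149/64 113/58 158/72 158/85 161/80 160/75 161/71 145/59 135/55 145/66
250 252/110 254/125 255/127 239/108 157/70 146/66 159/73 160/75 255/104 255/154 255/124 255/118
bocal 12.6
gauge 10.4
plug 9.1
```

```bash
python3 -c "
from h import *
print(job_done())"
```

```text
the job is handed in; nothing more can be done
None
```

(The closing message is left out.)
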